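# Turn the glazed tiles over and load the kiln setter

### The job

The tiles lie face down because their backs have just been wiped. Turn every tile glaze side up and stack them all squarely in the kiln setter's pocket, in any order, with one white spacer frame between each tile and the next and no frame on top; the wooden easel is there to help you turn them. Leave a frame you do not need out of the setter, and do not disturb the other pots and tools.

Things in the scene. Friction and masses are not known exactly. Their poses are not given: they have to be found in the camera images.
- tile_a: Fired-clay tile, 100 x 60 x 15 mm, about 0.17 kg: bare brown back with three darker stripes, blue glaze on the other face (its colour shows along 4 mm of the edges). Origin at its centre; x along its length, y along its width, z out of the bare back. Starts flat on the table, back up (z up); glaze up means z down. May be absent.
- tile_b: Fired-clay tile, 100 x 60 x 15 mm, about 0.17 kg: bare brown back with three darker stripes, green glaze on the other face (its colour shows along 4 mm of the edges). Origin at its centre; x along its length, y along its width, z out of the bare back. Starts flat on the table, back up (z up); glaze up means z down. May be absent.
- tile_c: Fired-clay tile, 100 x 60 x 15 mm, about 0.17 kg: bare brown back with three darker stripes, yellow glaze on the other face (its colour shows along 4 mm of the edges). Origin at its centre; x along its length, y along its width, z out of the bare back. Starts flat on the table, back up (z up); glaze up means z down. May be absent.
- frame_a: White ceramic spacer frame, a rectangular ring 100 x 60 mm outside, bars 10 mm wide, 14 mm thick, 0.09 kg. Origin at its centre; x along its length, y along its width, z through it; its two faces are alike. Starts flat on the table.
- frame_b: White ceramic spacer frame, a rectangular ring 100 x 60 mm outside, bars 10 mm wide, 14 mm thick, 0.09 kg. Origin at its centre; x along its length, y along its width, z through it; its two faces are alike. Starts flat on the table.
- setter: Fixed cream kiln setter: base plate 150 x 100 x 8 mm, a central bearer 90 x 34 mm carrying the stack, and four L-shaped corner posts up to 82 mm above the table round a pocket 105 x 65 mm (2.5 mm clearance all round a tile or frame). The middle 76 mm of each long side is open for the fingers, down to the base plate. Origin on the table under its centre, z up, x along the pocket's length.
- setter_seat (a point): Centre of the top of the setter's bearer, 16 mm above the table, where the lowest tile's underside rests. Axes as the setter. Heights of the part centres of a full stack above this point: tile 7.5, frame 22, tile 36.5, frame 51, tile 65.5 mm.
- easel: Fixed wooden turning easel: plank 34 mm wide (along easel x), 90 mm long, sloping at 45 degrees, rising towards easel +y and facing -y and up; a lip 56 mm wide at its lower end stands 14 mm out. Base 100 (x) x 120 (y) x 8 mm. Origin on the table under its centre, z up. A tile on it, length up the slope, overhangs 13 mm at each side and can be gripped square to the slope or along it.
- easel_rest (a point): Where a tile's centre lies when it rests on the easel, length up the slope, lower edge on the lip: 5 mm towards easel -y from the easel's origin, 71 mm above the table. Axes as the easel's body (not tilted with the plank).
- mug_a: White mug, 72 mm wide, 85 mm tall, on the table; origin at its underside. Leave it alone.
- mug_b: Brown mug, 74 mm wide, 80 mm tall, on the board at the back; origin at its underside. Leave it alone.
- bowl_a: White bowl, 110 mm wide, on the board; origin at its underside. Leave it alone.
- bowl_b: Brown bowl, 110 mm wide, on the table; origin at its underside. Leave it alone.
- plate_a: White plate, 150 mm wide, on the table; origin at its underside. Leave it alone.
- wax_jar: White jar with blue cap, 56 mm wide, 75 mm tall; origin at its underside. Leave it alone.
- brush: Brush, 170 mm long, lying on the table; origin at its underside. Leave it alone.
Not all that is in view belongs to the job. What is shaped like the tile_c but black or pink is not meant.

How it is judged:
By the outcome, as a careful person would: the job done as asked, in the order asked, and still so for the second after the job is handed in, with the robot touching nothing.
Of tile_a, tile_b, tile_c only 2 to 3 are there at a start; the rules pass over those that are not, and their reading is None.
At some moment in a run one of tile_a, tile_b, tile_c, frame_a, frame_b may be knocked a few centimetres aside while the robot is not near it.
It also fails if it takes over 210 s, if anything falls off the work surface, if the arm or the gripper's body presses on something with over 40 N, if the wrist force passes 120 N, or if a joint passes its speed limit or range.

### The arm

A 6-joint arm with a two-finger parallel gripper is mounted at the origin on the work surface. World frame = base frame: x ahead of the robot, y to its left, z up, the work surface at z = 0. Lengths are in m, angles in rad, forces in N, time in s.
With the tool pointing down it reaches from about 0.35 to 0.975 m from the base axis. Payload 4.9 kg.
Tool frame: the origin (TCP) lies at the very end of the fingers, on their centre line; the grasp point (between the pads) lies ctrl.hold_point_z behind it (ctrl.hold_point_z is the distance from the TCP to the grasp point, in m); z points along the fingers, y is the line along which they close (so a half turn about z gives the same grasp; the last joint's range is limited). The gripper opens to 85 mm and grips with 20 to 120 N. Pads are 22 mm wide; open, the fingers measure 114 mm over their backs; the gripper's body (76 mm by 85 mm) begins 54 mm behind the grasp point. The pads swing forward as they close: fully open they stand 13 mm farther back than shut.
Start: joints at [-1.254, 0.053, 1.613, -0, 1.476, -0.119], TCP at [0.264, -0.567, 0.231] pointing down, gripper open.
Joint ranges: [-3.01, 3.01], [-1.01, 2.22], [0.06, 2.58], [-1.02, 4.17], [0.09, 2.62], [-3.14, 3.14]. Speed limits (rad/s): [2.57, 2.57, 3.14, 3.14, 3.14, 3.14].

### API

Orientations are given as a rotation vector (axis times angle).
In Python, from station import ctrl gives the robot as it stands. The module is installed in compiled form; this text tells all that it offers.
- The arm moves only by the tool jog_arm, never from a script. Its argument "deltas" is a list of rows, each a list of 3 entries, a list of its own where there are three numbers: the closure, from -1 (fully open) to 1 (shut), then the shift along the world's x, y, z scaled (see below), then the turn, a rotation vector about the world's x, y, z scaled (see below). A call has 1 to 12 rows; each row is the pose to reach, as a shift and turn from the pose commanded when the call began, turning the shorter way round; what a row does not reach only later rows make up. The controller multiplies each number of a shift by 0.4 m and each number of a turn by 180 degrees. A row lasts 1/12 s, in which the tool goes at most 41.7 mm and 7.16 degrees, less where a joint would pass 70% of its speed; a pose out of reach is approached as far as the arm can. A call with a number of a shift or a turn outside -1 to 1 is refused whole. A call with a gripper value outside its range is refused whole. The fingers move at their own pace and stop on an object; "squeeze" is the grip in N (left out, the last holds). Time passes only in rows, so rows that repeat a pose let the fingers close. It gives the time, the measured TCP pose, the force, the opening and the grip force at its end, in the units of the state.
- ctrl.get_obs(): the state, without advancing time (a new reading comes with each control period).
- ctrl.get_image(name): name is "scene" or "top" or "wrist"; returns the picture (420x560x3 uint8, red, green, blue); there is no depth.
- ctrl.get_calibration(name): a dict with "K" (3x3 intrinsics, pixels), "dist_coeffs" ([k1, k2, p1, p2, k3] as OpenCV has them; the pictures are not rectified), "extrinsics" (4x4, takes a point from world to camera coordinates). Camera axes: x right, y down, z forward; pixel columns grow to the right and rows downward; lengths in m; the calibration is good to about 2 mm. A picture is of the moment at which its call begins: read the wrist's pose just before it. get_calibration takes no time and is no camera call; for the wrist camera it gives the pose at the moment of the call.
- ctrl.finish_job(): hands the job in; it is judged then, once.
The state is a dict: "t": time; "q": joint angles; "dq": joint speeds; "effort": joint torques, N m; "tool_pos": TCP position; "tool_rot": TCP orientation; "contact_force": force on the tool from outside, world axes, zero at the start; "wrist_torque": the same for the moment, N m; "opening": finger opening in m; "grip_force": force on a finger pad.
Only numpy, scipy, OpenCV 4.12 (cv2) and the standard library are available. Lean on these libraries where they do the work, as an engineer would, in place of code of your own. Each camera call takes 0.05 s, during which the arm holds its last target. There are 200 camera calls.

## Working session

There is one attempt and no reset: what is moved stays moved. The work goes in short steps, Python scripts to look and compute and a tool call to move; the robot and the scene stay as the last step left them, time stands still between calls to the robot, and variables do not carry over. Pictures are saved under pics/ and viewed, at most 14 in all, crops included, and the job is handed in when it is done.

Besides the shell and the picture viewer there is one more tool, called in YAML: its name, and indented under it one key for each argument. jog_arm: Moves the arm, as the interface text tells. Its arguments: {"type":"object","properties":{"deltas":{"type":"array","items":{"type":"array"}},"squeeze":{"type":"number"}},"required":["deltas"]}

```bash
mkdir -p pics; ls
python3 - <<'E'
from station import ctrl
import cv2,numpy as np
o=ctrl.get_obs();print(o['t'],o['tool_pos'],o['tool_rot'],o['opening'],ctrl.hold_point_z)
for n in ["scene","top"]:
    im=ctrl.get_image(n);cv2.imwrite(f"pics/{n}0.png",im[:,:,::-1])
    c=ctrl.get_calibration(n);print(n,np.round(c["K"],1).tolist(),c["dist_coeffs"],np.round(c["extrinsics"],3).tolist())
E
```

```text
pics
0.0 [ 0.26362482 -0.56598916  0.2300407 ] [-3.06527739e+00 -6.78712478e-01  3.51865308e-04] 0.08556048612664434 0.0187
scene [[477.9, 0.0, 278.5], [0.0, 477.9, 213.3], [0.0, 0.0, 1.0]] [-0.16175112  0.          0.          0.          0.        ] [[-0.281, 0.96, -0.007, 0.116], [0.689, 0.197, -0.697, -0.31], [-0.668, -0.2, -0.717, 2.03], [0.0, 0.0, 0.0, 1.0]]
top [[492.4, 0.0, 285.5], [0.0, 492.4, 212.5], [0.0, 0.0, 1.0]] [-0.05579504  0.          0.          0.          0.        ] [[0.022, -1.0, 0.011, 0.001], [-0.996, -0.023, -0.083, 0.527], [0.083, -0.009, -0.997, 1.325], [0.0, 0.0, 0.0, 1.0]]
```

View pics/scene0.png

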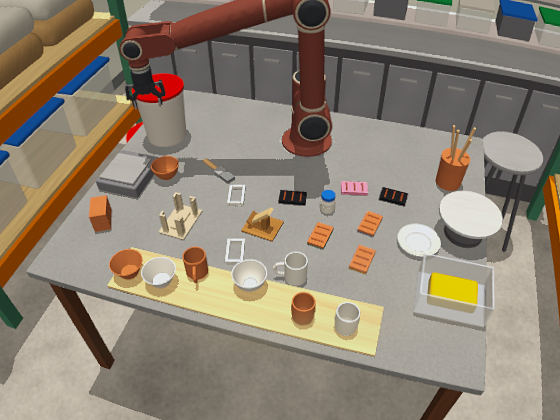

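View pics/top0.png

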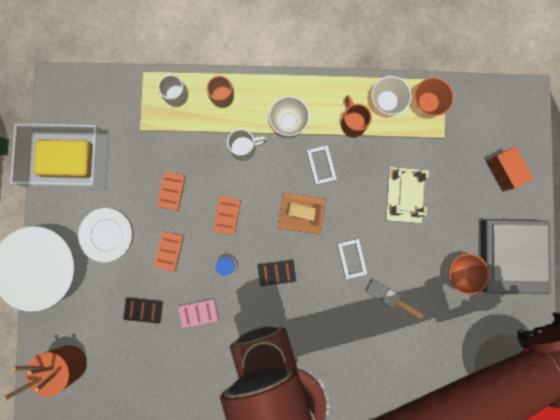

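The tile candidates in the top picture:
- Brown with three stripes: (171,190), (227,215) and (169,251). These match the description.
- Black: (277,273) and (143,310). Pink: (198,313). Neither kind is meant.
- Frames: (320,165) and (352,259). Easel: (302,212). Setter: (407,194).

I'll check the choice in one close crop.

```bash
cat > h.py <<'E'
import cv2,numpy as np
from station import ctrl
from scipy.spatial.transform import Rotation as Ro
def cal(n):
    c=ctrl.get_calibration(n);return np.array(c["K"]),np.array(c["dist_coeffs"]),np.array(c["extrinsics"])
def pix2w(px,z,C):
    K,d,E=C;px=np.asarray(px,float).reshape(-1,1,2)
    u=cv2.undistortPoints(px,K,d)[:,0];R=E[:3,:3];c=-R.T@E[:3,3]
    r=np.c_[u,np.ones(len(u))]@R
    return c+r*((z-c[2])/r[:,2])[:,None]
def w2pix(P,C):
    K,d,E=C
    return cv2.projectPoints(np.asarray(P,float).reshape(-1,1,3),cv2.Rodrigues(E[:3,:3])[0],E[:3,3],K,d)[0][:,0]
def blob(mask,z,C,amin=200,amax=1e9):
    "centre, yaw of long axis, sizes of each blob, at world height z"
    out=[]
    for c in cv2.findContours(mask.astype(np.uint8),cv2.RETR_EXTERNAL,cv2.CHAIN_APPROX_NONE)[0]:
        if not amin<cv2.contourArea(c)<amax: continue
        w=pix2w(c[:,0],z,C)[:,:2].astype(np.float32)
        (x,y),(a,b),t=cv2.minAreaRect((w*1000))
        if a<b:a,b,t=b,a,t+90
        out.append((x/1000,y/1000,(t+90)%180-90,a,b,tuple(c[:,0].mean(0).round())))
    return out
E
python3 - <<'E'
from h import *
im=cv2.imread("pics/top0.png");s=cv2.imread("pics/scene0.png")
C=cal("top");h=cv2.cvtColor(im,cv2.COLOR_BGR2HSV)
m=((h[...,0]<14)|(h[...,0]>172))&(h[...,1]>110)&(h[...,2]>70); m=cv2.morphologyEx(m.astype(np.uint8),cv2.MORPH_CLOSE,np.ones((5,5)))
for b in blob(m,.013,C,300,1500):print('tile',np.round(b[:5],3),b[5])
w=(h[...,1]<40)&(h[...,2]>200)
for b in blob(w,.014,C,150,1500):print('white',np.round(b[:5],3),b[5])
a=cv2.resize(im[140:290,140:440],(800,400),interpolation=2)
b=cv2.resize(s[170:270,150:400],(800,320),interpolation=2)[:200*2]
cv2.imwrite("pics/crop.png",np.vstack([a[:280],b]))
E
```

```text
tile [  0.369  -0.495  89.956 112.667 110.047] (np.float64(469.0), np.float64(273.0))
tile [  0.415   0.332 -11.176  98.12   59.249] (np.float64(168.0), np.float64(251.0))
tile [ 0.518  0.175 -8.272 98.781 59.024] (np.float64(227.0), np.float64(215.0))
tile [ 5.2800e-01 -3.0000e-02  8.2809e+01  1.1658e+02  9.7114e+01] (np.float64(301.0), np.float64(213.0))
tile [ 0.582  0.332 -8.964 98.806 60.151] (np.float64(171.0), np.float64(190.0))
tile [  0.666  -0.617  28.999 106.966  97.406] (np.float64(509.0), np.float64(169.0))
tile [  0.801  -0.181  -9.498 111.333  77.526] (np.float64(354.0), np.float64(116.0))
tile [  0.868  -0.399 -88.162 110.429 108.345] (np.float64(433.0), np.float64(96.0))
tile [ 0.873  0.207 15.84  74.995 66.97 ] (np.float64(220.0), np.float64(89.0))
white [ 0.406 -0.172 14.785 97.878 57.473] (np.float64(352.0), np.float64(259.0))
white [ 6.6400e-01 -8.4000e-02  1.5498e+01  9.7998e+01  5.8049e+01] (np.float64(321.0), np.float64(164.0))
white [  0.71    0.14  -43.033  55.309  45.838] (np.float64(241.0), np.float64(146.0))
white [7.9000e-01 1.2000e-02 4.5581e+01 6.8233e+01 6.6245e+01] (np.float64(288.0), np.float64(119.0))
white [ 0.853 -0.267  0.095 52.61  51.262] (np.float64(387.0), np.float64(100.0))
white [9.8800e-01 8.2000e-02 4.5123e+01 9.0939e+01 6.1599e+01] (np.float64(267.0), np.float64(52.0))
```

View pics/crop.png

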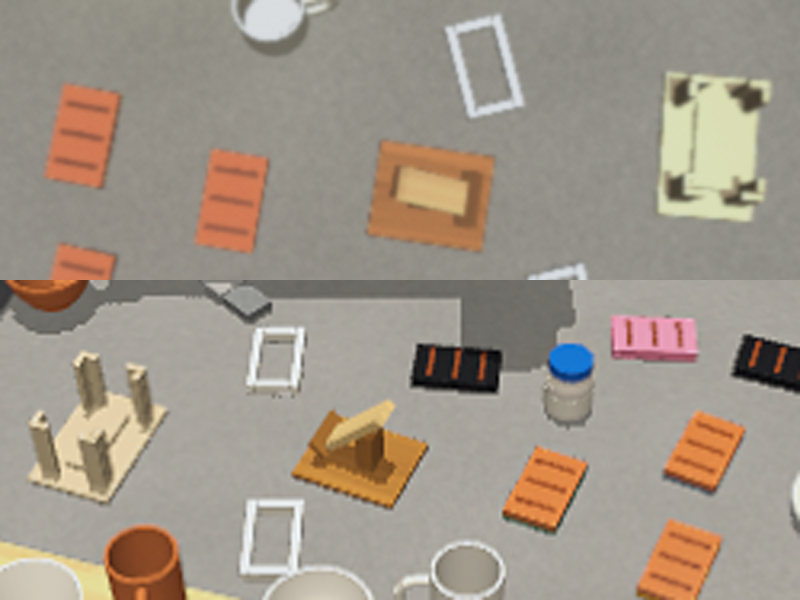

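The crop shows three brown striped tiles at about (83,135), (232,200) and (80,260), with coloured glaze only at their edges. All three are real, and I'm ignoring the black and pink ones. The easel's lip is on the world −y side and its plank rises towards +y. The setter's pocket length runs roughly along world x. Next I'll measure the easel and setter and look at them with the wrist camera.

```bash
cat >> h.py <<'E'
def toolR(yaw,tilt=0,axis=(1,0,0)):
    "closing axis (tool y) at yaw deg, tool down, then tilted by tilt deg about world axis"
    c,s=np.cos(np.radians(yaw)),np.sin(np.radians(yaw))
    y=np.array([c,s,0]);z=np.array([0,0,-1.]);x=np.cross(y,z)
    a=np.array(axis,float);return Ro.from_rotvec(np.radians(tilt)*a/np.linalg.norm(a))*Ro.from_matrix(np.c_[x,y,z])
def d(p0,R0,p1,R1):
    sh=(np.asarray(p1)-p0)/.4;tu=(R1*R0.inv()).as_rotvec()/np.pi
    n=max(np.linalg.norm(sh)*.4/.0417,np.linalg.norm(tu)*180/7.16)
    print("shift",sh.round(4).tolist(),"turn",tu.round(4).tolist(),"rows>=%.1f"%n)
def cur():
    o=ctrl.get_obs();return np.array(o['tool_pos']),Ro.from_rotvec(o['tool_rot'])
def go(*wps):
    p,R=cur()
    for w in wps:
        d(p,R,*w);p,R=w
E
python3 - <<'E'
from h import *
im=cv2.imread("pics/top0.png");C=cal("top");h=cv2.cvtColor(im,cv2.COLOR_BGR2HSV)
print('easel',[np.round(b[:5],3) for b in blob(cv2.morphologyEx((((h[...,0]<14)|(h[...,0]>172))&(h[...,1]>110)&(h[...,2]>70)).astype(np.uint8),cv2.MORPH_CLOSE,np.ones((5,5))),.008,C,1500,5000)])
m=cv2.morphologyEx(((h[...,0]>20)&(h[...,0]<40)&(h[...,1]>25)&(h[...,2]>120)).astype(np.uint8),cv2.MORPH_CLOSE,np.ones((7,7)))
print('setter',[np.round(b[:5],3) for b in blob(m,.008,C,900,4000)])
p,R=cur()
cw=cal("wrist");E=cw[2];print("cam in tool",(R.inv().apply(-E[:3,:3].T@E[:3,3]-p)).round(4),"cam z in tool",R.inv().apply(E[2,:3]).round(3),cw[0][0,0])
go(([.58,-.32,.42],toolR(-90)),)
E
```

```text
easel [array([ 3.60000e-02,  3.60000e-02, -8.88820e+01,  2.75489e+02,
        1.33870e+02]), array([ 7.20000e-02,  6.52000e-01, -6.04870e+01,  1.22573e+02,
        1.17360e+02])]
setter [array([  0.586,  -0.326,  -3.287, 155.111, 116.617]), array([  0.668,   0.643, -89.065, 168.207, 108.356])]
cam in tool [ 0.0734  0.0002 -0.1432] cam z in tool [-0.289  0.     0.957] 322.4802413105242
shift [0.7909, 0.6151, 0.4746] turn [-0.0006, -0.0001, -0.1387] rows>=10.6
```

jog_arm:
  deltas:
    - [-1,[0.8,0.6,-0.08],[0,0,-0.139]]
    - [-1,[0.8,0.6,-0.08],[0,0,-0.139]]
    - [-1,[0.8,0.6,-0.08],[0,0,-0.139]]
    - [-1,[0.8,0.6,-0.08],[0,0,-0.139]]
    - [-1,[0.8,0.6,-0.08],[0,0,-0.139]]
    - [-1,[0.8,0.6,-0.08],[0,0,-0.139]]
    - [-1,[0.8,0.6,-0.08],[0,0,-0.139]]
    - [-1,[0.8,0.6,-0.08],[0,0,-0.139]]
    - [-1,[0.8,0.6,-0.08],[0,0,-0.139]]
    - [-1,[0.8,0.6,-0.08],[0,0,-0.139]]
    - [-1,[0.8,0.6,-0.08],[0,0,-0.139]]
    - [-1,[0.8,0.6,-0.08],[0,0,-0.139]]

```text
t: 1.1
tool_pos: [0.5845, -0.3249, 0.1981]
tool_rot: [-3.141, -0.004, 0.003]
contact_force: [-0.7, 0.3, 0.6]
opening: 0.0857
grip_force: 0.0
```

Run:
```python
from h import *
p,R=cur();print(p,R.as_matrix().round(3).tolist(),ctrl.get_obs()['q'])
np.save("ws.npy",np.array(cal("wrist")[2]))
cv2.imwrite("pics/w1.png",ctrl.get_image("wrist")[:,:,::-1])
```

```text
[ 0.58454775 -0.32491785  0.19813502] [[1.0, 0.002, -0.002], [0.002, -1.0, 0.001], [-0.002, -0.001, -1.0]] [-6.18353525e-01  1.76095053e-01  1.53520982e+00 -3.43520486e-04
  1.43216235e+00  9.50250025e-01]
```

View pics/w1.png

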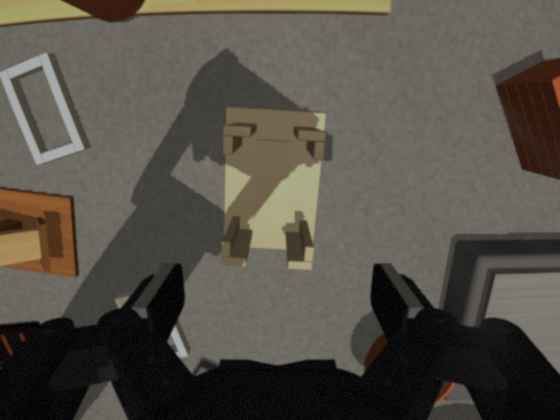

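The wrist picture shows the setter upright, with base corners near (226,108), (326,114), (312,270) and (222,263). I'll fit its base edges and check the overlay against the posts. I'll fit the easel in the top view the same way.

```bash
cat >> h.py <<'E'
def box(c,yaw,L,W,z):
    a=np.radians(yaw);Rm=np.array([[np.cos(a),-np.sin(a)],[np.sin(a),np.cos(a)]])
    q=np.array([[1,1],[1,-1],[-1,-1],[-1,1]])*[L/2,W/2]@Rm.T+c[:2];return np.c_[q,np.full(4,z)]
E
python3 - <<'E'
from h import *
from scipy.optimize import least_squares
im=cv2.imread("pics/w1.png");K,dd,_=cal("wrist");C=(K,dd,np.load("ws.npy"))
h=cv2.cvtColor(im,cv2.COLOR_BGR2HSV);m=(h[...,1]>55)
def edges(rows):
    L,Rr=[],[]
    for r in rows:
        c=np.where(m[r,205:340])[0]+205
        L.append((c.min()-.5,r));Rr.append((c.max()+.5,r))
    return L,Rr
L,Rr=edges(range(165,205))
T=[(c,np.where(m[90:150,c])[0].min()+89.5) for c in range(240,312)]
w=[pix2w(x,.008,C)[:,:2] for x in(L,Rr,T)]
def f(v):
    a=v[2];e=np.array([np.cos(a),np.sin(a)]);n=np.array([-e[1],e[0]])
    return np.r_[(w[0]-v[:2])@n-.05,(w[1]-v[:2])@n+.05,(w[2]-v[:2])@e-.075]
s=least_squares(f,[.586,-.326,-.05],loss='soft_l1',f_scale=.001);v=s.x
print("setter wrist",v[:2],np.degrees(v[2]),np.abs(f(v)).mean(),[np.mean(f(v)[i:j])for i,j in((0,40),(40,80),(80,152))])
yaw=np.degrees(v[2])
def draw(img,P,C,col):cv2.polylines(img,[np.round(w2pix(P,C)*8).astype(int)],True,col,1,cv2.LINE_AA,3)
def crop(img,x,y,w_,h_,f):return cv2.resize(img[y:y+h_,x:x+w_],None,fx=f,fy=f,interpolation=0)
o=im.copy()
for z,Lx,W,c in((.008,.15,.1,(0,0,255)),(.082,.105,.065,(255,0,0)),(.016,.09,.034,(0,255,0))):draw(o,box(v,yaw,Lx,W,z),C,c)
t=cv2.imread("pics/top0.png");Ct=cal("top")
for z,Lx,W,c in((.008,.15,.1,(0,0,255)),(.082,.105,.065,(255,0,0))):draw(t,box(v,yaw,Lx,W,z),Ct,c)
ht=cv2.cvtColor(cv2.imread("pics/top0.png"),cv2.COLOR_BGR2HSV)
mm=cv2.morphologyEx((((ht[...,0]<16)|(ht[...,0]>172))&(ht[...,1]>110)&(ht[...,2]>50)).astype(np.uint8),cv2.MORPH_CLOSE,np.ones((5,5)))
mm[:,:260]=0;mm[:,340:]=0;mm[:180]=0;mm[250:]=0
e=blob(mm,.008,Ct,1000,5000)[0];print("easel",e)
draw(t,box(e,e[2],.12,.1,.008),Ct,(0,255,0))
a=cv2.resize(crop(o,190,90,170,190,3),(500,570));b=crop(t,265,150,0+180,100,1)
cv2.imwrite("pics/fit.png",a);cv2.imwrite("pics/fitt.png",cv2.resize(b,None,fx=4.4,fy=4.4,interpolation=0))
E
```

```text
setter wrist [ 0.58545374 -0.31894753] -2.990459007042426 0.0006007543292678735 [np.float64(-0.0006944150798450325), np.float64(0.0010595490967603752), np.float64(8.888762603542149e-07)]
easel (0.5282044677734375, -0.030694633483886718, 82.50953674316406, 117.42172241210938, 97.70600891113281, (np.float64(301.0), np.float64(213.0)))
```

View pics/fit.png

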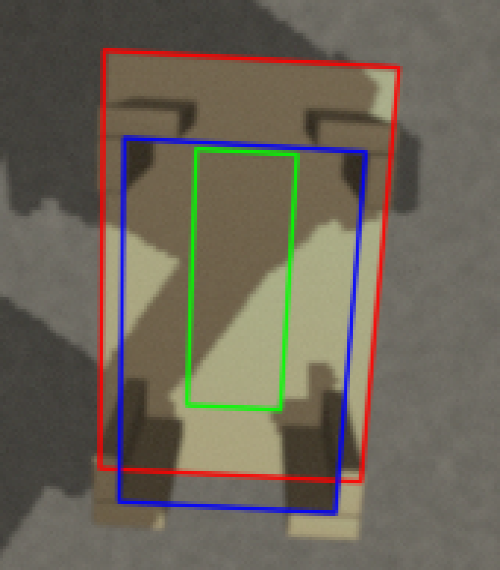

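View pics/fitt.png

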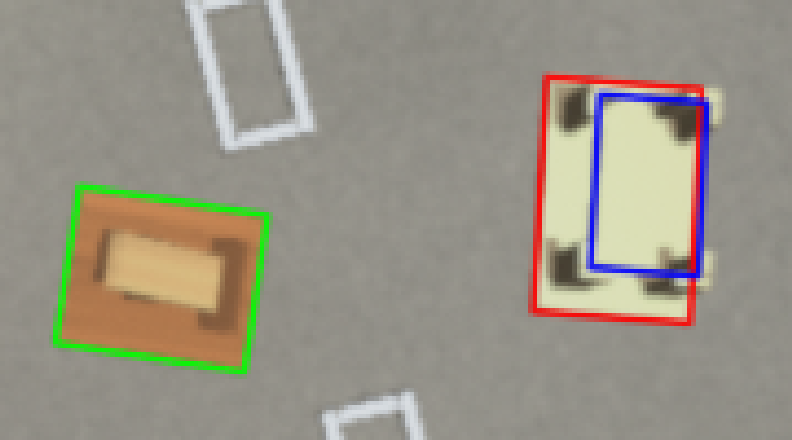

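The overlays agree. The setter is at (0.5855, −0.319) with yaw −3.0°, and the easel is at (0.528, −0.031) with yaw −7.5°. Now I'll pick the nearest tile, at (0.518, 0.175) with yaw −8.3°.

```bash
cat >> h.py <<'E'
SET=np.array([.5855,-.3190,0]);SY=-3.0
EY=-7.5;ex=np.array([np.cos(np.radians(EY)),np.sin(np.radians(EY)),0]);ey=np.array([-ex[1],ex[0],0]);ez=np.array([0,0,1.])
REST=np.array([.5282,-.0307,0])-.005*ey+.071*ez
n=(ez-ey)/2**.5;u=(ey+ez)/2**.5   # plank normal, up-slope
E
python3 - <<'E'
from h import *
go(([.518,.175,.2],toolR(-98.3)),([.518,.175,.001],toolR(-98.3)),([.518,.175,.2],toolR(-98.3)))
E
```

```text
shift [-0.1644, 1.2526, 0.0039] turn [-0.0002, -0.0005, -0.0462] rows>=12.1
shift [0.0, 0.0, -0.4975] turn [0.0, 0.0, 0.0] rows>=4.8
shift [0.0, 0.0, 0.4975] turn [0.0, 0.0, 0.0] rows>=4.8
```

jog_arm:
  deltas:
    - [-1,[-0.16,1,0],[0,0,-0.046]]
    - [-1,[-0.16,1,0],[0,0,-0.046]]
    - [-1,[-0.16,1,0],[0,0,-0.046]]
    - [-1,[-0.16,1,0],[0,0,-0.046]]
    - [-1,[-0.16,1,0],[0,0,-0.046]]
    - [-1,[-0.16,1,0],[0,0,-0.046]]
    - [-1,[-0.16,1,0],[0,0,-0.046]]
    - [-1,[-0.16,1,0],[0,0,-0.046]]
    - [-1,[-0.16,1,0],[0,0,-0.046]]
    - [-1,[-0.16,1,0],[0,0,-0.046]]

```text
t: 1.98
tool_pos: [0.5187, 0.0747, 0.1995]
tool_rot: [-3.133, 0.23, -0.001]
contact_force: [0.4, -0.6, 0.4]
opening: 0.0857
grip_force: 0.0
```

jog_arm:
  deltas:
    - [-1,[-0.004,0.253,0],[0,0,0]]
    - [-1,[-0.004,0.253,0],[0,0,0]]
    - [-1,[-0.004,0.253,0],[0,0,0]]
    - [-1,[-0.004,0.253,-0.2],[0,0,0]]
    - [-1,[-0.004,0.253,-0.4],[0,0,0]]
    - [-1,[-0.004,0.253,-0.4],[0,0,0]]

```text
t: 2.48
tool_pos: [0.5191, 0.174, 0.0743]
tool_rot: [-3.133, 0.23, -0.006]
contact_force: [0.4, 0.5, -0.3]
opening: 0.0853
grip_force: 0.0
```

Run:
```python
from h import *
print(ctrl.get_obs()['q'].round(3) if hasattr(ctrl.get_obs()['q'],'round') else ctrl.get_obs()['q'])
go(([.518,.175,.001],toolR(-98.3)))if 0 else go(([.518,.175,.001],toolR(-98.3)),)
print(cur()[0])
```

```text
[ 0.188  0.018  1.924 -0.     1.196  1.905]
shift [-0.0028, 0.0026, -0.1832] turn [-0.0001, 0.0012, 0.0005] rows>=1.8
[0.51911731 0.173951   0.07427763]
```

jog_arm:
  deltas:
    - [-1,[-0.003,0.003,-0.09],[0,0,0]]
    - [-1,[-0.003,0.003,-0.16],[0,0,0]]
    - [-1,[-0.003,0.003,-0.183],[0,0,0]]
    - [-1,[-0.003,0.003,-0.183],[0,0,0]]
    - [0.5,[-0.003,0.003,-0.183],[0,0,0]]
    - [0.5,[-0.003,0.003,-0.183],[0,0,0]]
    - [0.5,[-0.003,0.003,-0.183],[0,0,0]]
    - [0.5,[-0.003,0.003,-0.183],[0,0,0]]
    - [0.5,[-0.003,0.003,-0.183],[0,0,0]]
  squeeze: 60

```text
t: 3.23
tool_pos: [0.52, 0.1761, 0.0047]
tool_rot: [-3.132, 0.228, -0.01]
contact_force: [-0.6, -0.9, 7.1]
opening: 0.0577
grip_force: 65.0
```

jog_arm:
  deltas:
    - [1,[0,0,0.1],[0,0,0]]
    - [1,[0,0,0.2],[0,0,0]]
    - [1,[0,0,0.3],[0,0,0]]
    - [1,[0,0,0.4],[0,0,0]]
    - [1,[0,0,0.5],[0,0,0]]
    - [1,[0,0,0.5],[0,0,0]]

```text
t: 3.73
tool_pos: [0.5221, 0.1769, 0.2132]
tool_rot: [-3.128, 0.228, -0.029]
contact_force: [1.1, 0.8, -0.5]
opening: 0.0576
grip_force: 65.9
```

Run:
```python
from h import *
p,R=cur();print(p,R.as_matrix()[:,1])
im=ctrl.get_image("top")[:,:,::-1];cv2.imwrite("pics/t1.png",im)
P=p-R.apply([0,0,.0065])
print(w2pix([P],cal("top")))
x,y=w2pix([P],cal("top"))[0].astype(int)
a=cv2.resize(im[y-40:y+40,x-50:x+50],None,fx=4,fy=4,interpolation=0)
ws=ctrl.get_image("scene")[:,:,::-1];x,y=w2pix([P],cal("scene"))[0].astype(int)
b=cv2.resize(ws[y-40:y+40,x-50:x+50],None,fx=4,fy=4,interpolation=0)
cv2.imwrite("pics/held.png",np.hstack([a,b]))
rest=(REST+.08*n+.0*u,toolR(EY,45,ex))
go((REST+.09*n+.07*ez,toolR(EY)),(REST+.09*n,toolR(EY,45,ex)),(REST-.0065*n+.001*n,toolR(EY,45,ex)))
```

```text
[0.5221394  0.17693129 0.2132064 ] [-0.14465148 -0.98946199 -0.00639758]
[[216.11828363 206.05260139]]
shift [0.0017, -0.6874, -0.0006] turn [-0.002, 0.0014, 0.5046] rows>=12.7
shift [0.0, 0.0, -0.175] turn [0.2479, -0.0326, 0.0] rows>=6.3
shift [0.022, 0.1674, -0.1688] turn [0.0, 0.0, 0.0] rows>=2.3
```

View pics/held.png

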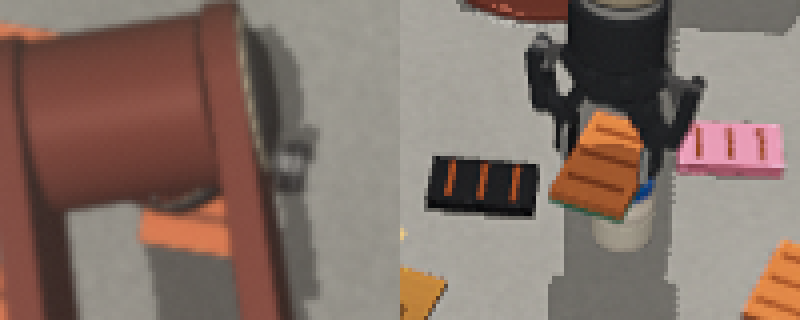

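The scene view at right shows the tile held level, with a green glaze edge, and the jaws near its middle. The measured height is off from my command by about 12 mm, so I'll check that before going on.

Run:
```python
from h import *
o=ctrl.get_obs();print(o['t'],cur()[0],o['tool_rot'],o['dq'],o['effort'])
```

```text
3.8333 [0.51855493 0.17619738 0.20489959] [-3.13148375  0.22784048 -0.01046053] [-0.00055621  0.04893744  0.07643123 -0.00010407  0.00148921 -0.00211734] [ 1.83925725e-02 -3.46267819e+01 -4.01072359e+01  3.75818126e-03
 -5.77339169e-02 -2.75122107e-05]
```

jog_arm:
  deltas:
    - [1,[0,0,0],[0,0,0]]
    - [1,[0,0,0],[0,0,0]]

```text
t: 4.0
tool_pos: [0.5157, 0.1756, 0.1988]
tool_rot: [3.132, -0.228, -0.006]
contact_force: [0.1, -0.3, -2.5]
opening: 0.0574
grip_force: 65.9
```

Run:
```python
from h import *
o=ctrl.get_obs();print(o['t'],cur()[0],o['tool_rot'],o['dq'],o['effort'])
go((REST+.09*n+.07*ez,toolR(EY)),(REST+.09*n,toolR(EY,45,ex)),(REST-.0065*n+.001*n,toolR(EY,45,ex)))
```

```text
4.0 [0.51566333 0.17555991 0.1988235 ] [ 3.13229112 -0.22814359 -0.00582401] [-8.07804268e-04  1.13271777e-02  5.26177433e-03 -1.53667541e-04
  5.43161775e-04 -8.12625310e-05] [ 1.54054648e-02 -3.36356699e+01 -3.86919665e+01  2.58215507e-03
 -5.46744996e-03 -5.57798023e-05]
shift [0.0089, -0.6858, 0.0145] turn [0.0011, -0.0008, 0.5046] rows>=12.7
shift [0.0, 0.0, -0.175] turn [0.2479, -0.0326, 0.0] rows>=6.3
shift [0.022, 0.1674, -0.1688] turn [0.0, 0.0, 0.0] rows>=2.3
```

jog_arm:
  deltas:
    - [1,[0.009,-0.07,0.01],[0,0,0.04]]
    - [1,[0.009,-0.17,0.01],[0,0,0.08]]
    - [1,[0.009,-0.27,0.01],[0,0,0.12]]
    - [1,[0.009,-0.37,0.01],[0,0,0.16]]
    - [1,[0.009,-0.47,0.01],[0,0,0.2]]
    - [1,[0.009,-0.57,0.01],[0,0,0.24]]
    - [1,[0.009,-0.63,0.01],[0,0,0.28]]
    - [1,[0.009,-0.686,0.01],[0,0,0.32]]
    - [1,[0.009,-0.686,0.01],[0,0,0.36]]
    - [1,[0.009,-0.686,0.01],[0,0,0.4]]
    - [1,[0.009,-0.686,0.01],[0,0,0.44]]
    - [1,[0.009,-0.686,0.01],[0,0,0.475]]

```text
t: 5.0
tool_pos: [0.5193, -0.0985, 0.2023]
tool_rot: [-2.509, -1.884, 0.004]
contact_force: [0.3, -0.3, -2.3]
opening: 0.0579
grip_force: 65.9
```

jog_arm:
  deltas:
    - [1,[0,0,0],[0,0,0.0296]]
    - [1,[0,0,-0.03],[0.04,-0.005,0.0296]]
    - [1,[0,0,-0.06],[0.08,-0.01,0.0296]]
    - [1,[0,0,-0.09],[0.12,-0.016,0.0296]]
    - [1,[0,0,-0.12],[0.16,-0.021,0.0296]]
    - [1,[0,0,-0.15],[0.2,-0.026,0.0296]]
    - [1,[0,0,-0.175],[0.248,-0.033,0.0296]]
    - [1,[0,0,-0.175],[0.248,-0.033,0.0296]]
    - [1,[0,0,-0.175],[0.248,-0.033,0.0296]]
    - [1,[0,0,-0.175],[0.248,-0.033,0.0296]]

```text
t: 5.83
tool_pos: [0.5203, -0.0984, 0.1343]
tool_rot: [-1.916, -1.582, -0.717]
contact_force: [0.5, 0.9, -1.6]
opening: 0.058
grip_force: 65.9
```

Run:
```python
from h import *
print(cur()[0],np.round(ctrl.get_obs()['q'],3))
R=toolR(EY,45,ex)
go((REST-.0028*n+.012*n+.002*u,R),(REST-.0028*n+.001*n+.002*u,R))
print((R.inv()*cur()[1]).as_rotvec(degrees=True))
# held tile length position from pictures
C=cal("top");im=ctrl.get_image("top")[:,:,::-1];cv2.imwrite("pics/t2.png",im)
s=ctrl.get_image("scene")[:,:,::-1];cv2.imwrite("pics/s2.png",s)
x,y=w2pix([REST],C)[0].astype(int);a=cv2.resize(im[y-50:y+50,x-50:x+50],None,fx=4,fy=4,interpolation=0)
x,y=w2pix([REST],cal("scene"))[0].astype(int);b=cv2.resize(s[y-50:y+50,x-50:x+50],None,fx=4,fy=4,interpolation=0)
cv2.imwrite("pics/e1.png",np.hstack([a,b]))
```

```text
[ 0.52027972 -0.09837423  0.13426363] [-0.657  0.134  1.843  0.637  1.645 -0.578]
shift [0.0165, 0.1442, -0.1384] turn [-0.0025, -0.0245, 0.0089] rows>=1.9
shift [0.0025, 0.0193, -0.0194] turn [0.0, 0.0, 0.0] rows>=0.3
[ 1.99487048 -0.13167369  4.26017389]
```

View pics/e1.png

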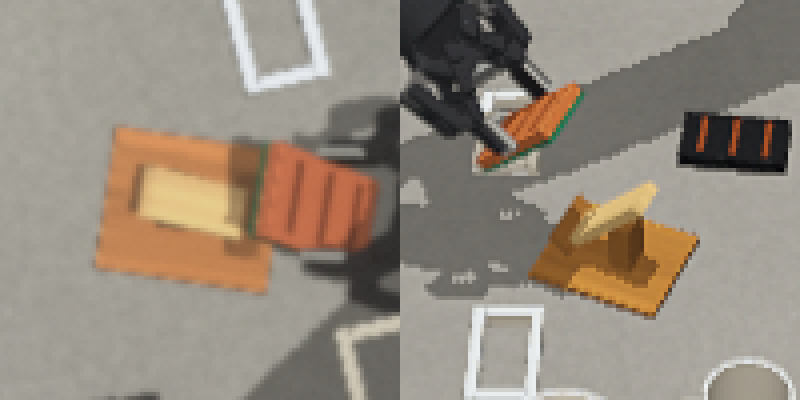

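The tile hangs in front of the easel, back outward and green glaze towards the plank. It is skewed by about 4° because I combined two rotation vectors, so I'll correct that while closing in.

jog_arm:
  deltas:
    - [1,[0,0,0],[-0.0025,-0.0245,0.009]]
    - [1,[0.0165,0.07,-0.07],[-0.0025,-0.0245,0.009]]
    - [1,[0.0165,0.144,-0.138],[-0.0025,-0.0245,0.009]]
    - [1,[0.0165,0.144,-0.138],[-0.0025,-0.0245,0.009]]
    - [1,[0.0165,0.144,-0.138],[-0.0025,-0.0245,0.009]]
    - [1,[0.0165,0.144,-0.138],[-0.0025,-0.0245,0.009]]

```text
t: 6.43
tool_pos: [0.5282, -0.0405, 0.0815]
tool_rot: [-1.887, -1.663, -0.785]
contact_force: [0.8, -0.3, -2.3]
opening: 0.0576
grip_force: 66.0
```

```bash
cat >> h.py <<'E'
def rel(*wps):
    "targets of several waypoints, all from the pose now (one call)"
    p,R=cur()
    for w in wps:d(p,R,*w)
E
python3 - <<'E'
from h import *
R=toolR(EY,45,ex)
print(cur()[0],(R.inv()*cur()[1]).as_rotvec(degrees=True))
rel((REST-.0028*n+.001*n+.002*u,R),(REST-.0028*n-.000*n+.000*u,R),(REST+.1*n,R))
C=cal("top");im=ctrl.get_image("top")[:,:,::-1]
x,y=w2pix([REST],C)[0].astype(int);a=cv2.resize(im[y-50:y+50,x-50:x+50],None,fx=4,fy=4,interpolation=0)
s=ctrl.get_image("scene")[:,:,::-1]
x,y=w2pix([REST],cal("scene"))[0].astype(int);b=cv2.resize(s[y-50:y+50,x-50:x+50],None,fx=4,fy=4,interpolation=0)
cv2.imwrite("pics/e2.png",np.hstack([a,b]))
E
```

```text
[ 0.52815099 -0.04053101  0.08145215] [-0.1046012  -0.06317824 -0.30788614]
shift [-0.0006, 0.0188, -0.0258] turn [0.0006, 0.0016, -0.0008] rows>=0.3
shift [-0.0009, 0.0171, -0.0311] turn [0.0006, 0.0016, -0.0008] rows>=0.3
shift [-0.0246, -0.1631, 0.1506] turn [0.0006, 0.0016, -0.0008] rows>=2.1
```

View pics/e2.png

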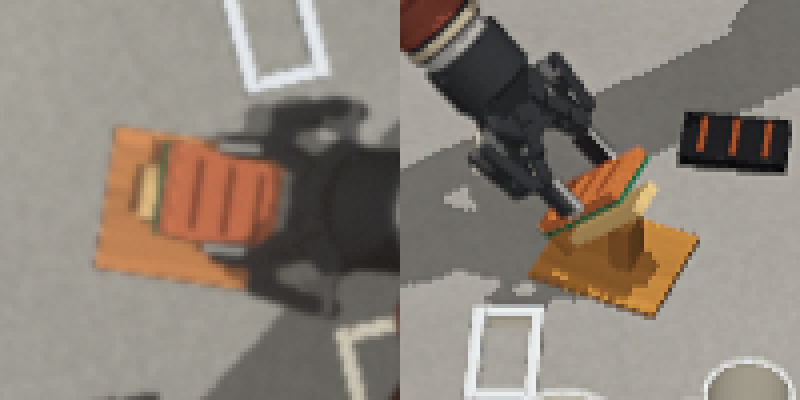

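jog_arm:
  deltas:
    - [1,[0,0.018,-0.02],[0,0.001,0]]
    - [1,[0,0.018,-0.028],[0,0.001,0]]
    - [1,[0,0.018,-0.028],[0,0.001,0]]
    - [1,[0,0.018,-0.028],[0,0.001,0]]

```text
t: 6.87
tool_pos: [0.5305, -0.0353, 0.0741]
tool_rot: [-1.887, -1.66, -0.79]
contact_force: [-3.1, -1.4, 15.8]
opening: 0.0578
grip_force: 68.6
```

jog_arm:
  deltas:
    - [-0.3,[0,0,0],[0,0,0]]
    - [-1,[0,0,0],[0,0,0]]
    - [-1,[0,0,0],[0,0,0]]
    - [-1,[0,0,0],[0,0,0]]
    - [-1,[0,0,0],[0,0,0]]
    - [-1,[-0.01,-0.08,0.08],[0,0,0]]
    - [-1,[-0.02,-0.16,0.16],[0,0,0]]
    - [-1,[-0.024,-0.18,0.18],[0,0,0]]
    - [-1,[-0.024,-0.18,0.18],[0,0,0]]
    - [-1,[-0.024,-0.18,0.18],[0,0,0]]

```text
t: 7.7
tool_pos: [0.518, -0.1065, 0.141]
tool_rot: [-1.89, -1.657, -0.782]
contact_force: [-0.2, 0.0, -0.4]
opening: 0.0853
grip_force: 0.0
```

Run:
```python
from h import *
print(cur()[0],np.round(ctrl.get_obs()['q'],3))
rel((REST+.17*ez,toolR(EY)),(REST+.12*u,toolR(EY,-45,ex)))
go((REST+.17*ez,toolR(EY)),(REST+.12*u,toolR(EY,-45,ex)),(REST,toolR(EY,-45,ex)))
C=cal("top");im=ctrl.get_image("top")[:,:,::-1]
x,y=w2pix([REST],C)[0].astype(int);a=cv2.resize(im[y-50:y+50,x-50:x+50],None,fx=4,fy=4,interpolation=0)
s=ctrl.get_image("scene")[:,:,::-1]
x,y=w2pix([REST],cal("scene"))[0].astype(int);b=cv2.resize(s[y-50:y+50,x-50:x+50],None,fx=4,fy=4,interpolation=0)
cv2.imwrite("pics/e3.png",np.hstack([a,b]))
```

```text
[ 0.51798449 -0.10645225  0.14102642] [-0.68   0.11   1.856  0.649  1.638 -0.661]
shift [0.0239, 0.177, 0.2499] turn [-0.2477, 0.0327, 0.0001] rows>=6.3
shift [0.0516, 0.3873, 0.0371] turn [-0.4956, 0.0654, 0.0001] rows>=12.6
shift [0.0239, 0.177, 0.2499] turn [-0.2477, 0.0327, 0.0001] rows>=6.3
shift [0.0277, 0.2103, -0.2129] turn [-0.2479, 0.0326, 0.0] rows>=6.3
shift [-0.0277, -0.2103, -0.2121] turn [0.0, 0.0, 0.0] rows>=2.9
```

View pics/e3.png

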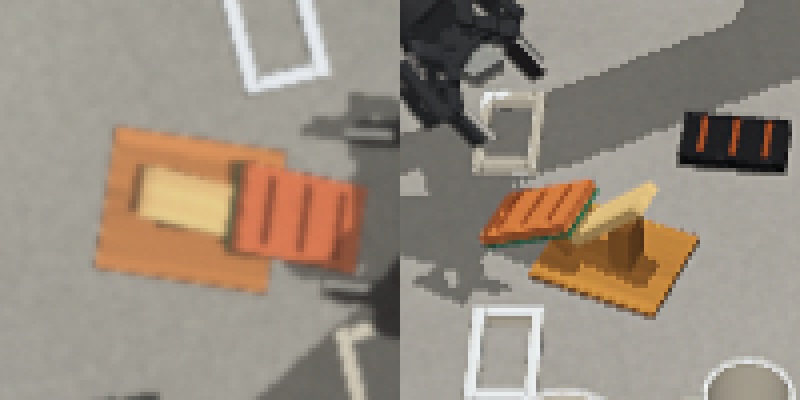

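The tile's lower edge went over the lip instead of behind it. It now lies flatter, further towards −y. I'll measure where it settles, without using up another view.

Run:
```python
from h import *
for k in range(3):
    t=ctrl.get_image("top")[:,:,::-1]; s=ctrl.get_image("scene")[:,:,::-1]
    for nm,im in(("top",t),("scene",s)):
        C=cal(nm);x,y=w2pix([REST],C)[0].astype(int)
        h=cv2.cvtColor(np.ascontiguousarray(im[y-45:y+45,x-50:x+60]),cv2.COLOR_BGR2HSV)
        m=((h[...,0]>35)&(h[...,0]<95)&(h[...,1]>80))
        yy,xx=np.where(m);print(ctrl.get_obs()['t'],nm,len(xx),(xx+x-50).mean().round(1) if len(xx) else None,(yy+y-45).mean().round(1) if len(xx) else None)
C=cal("top");x,y=w2pix([REST],C)[0].astype(int);a=cv2.resize(t[y-50:y+50,x-50:x+50],None,fx=4,fy=4,interpolation=0)
C=cal("scene");x,y=w2pix([REST],C)[0].astype(int);b=cv2.resize(s[y-50:y+50,x-60:x+40],None,fx=4,fy=4,interpolation=0)
cv2.imwrite("pics/e4.png",np.hstack([a,b]))
```

```text
7.9 top 0 None None
7.9 scene 30 247.3 218.6
8.0 top 0 None None
8.0 scene 31 247.1 218.6
8.1 top 0 None None
8.1 scene 32 246.8 218.8
```

View pics/e4.png

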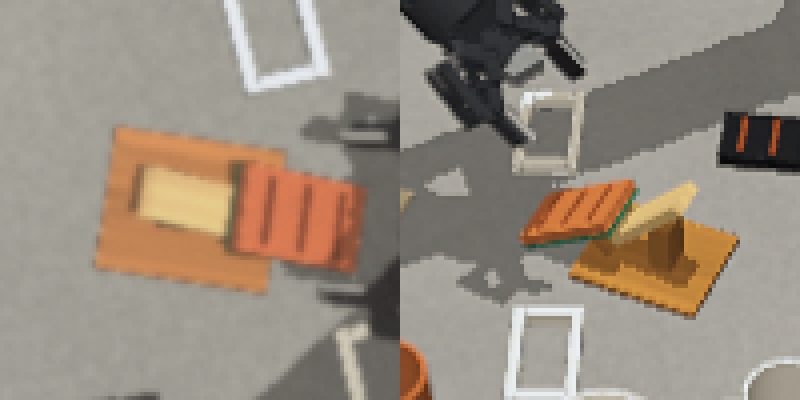

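The tile lies flatter, bridging the lip (top crop 232–363, scene crop 522–637), and barely moves. I'll fit its full pose from both cameras by silhouette, which also gives me a check that needs no views.

Run:
```python
from h import *
t=ctrl.get_image("top");s=ctrl.get_image("scene")
np.savez("now.npz",top=t,scene=s);print(ctrl.get_obs()['t'])
def hs(im,pts):
    h=cv2.cvtColor(im,cv2.COLOR_RGB2HSV)
    return [h[y,x].tolist() for x,y in pts]
x,y=w2pix([REST],cal("top"))[0].astype(int)-50
print("top tile",hs(t,[(x+62,y+45),(x+70,y+50),(x+85,y+60),(x+80,y+45)]),"base",hs(t,[(x+30,y+38),(x+30,y+65),(x+55,y+68),(x+62,y+36)]),"plank",hs(t,[(x+45,y+48)]))
x,y=w2pix([REST],cal("scene"))[0].astype(int)-[60,50]
print("sc tile",hs(s,[(x+50,y+48),(x+36,y+53),(x+33,y+57)]),"base",hs(s,[(x+50,y+68),(x+75,y+62),(x+70,y+68),(x+53,y+60)]),"plank",hs(s,[(x+65,y+52)]),"green",hs(s,[(x+45,y+59),(x+58,y+50)]))
```

```text
8.2
top tile [[9, 153, 204], [9, 156, 217], [8, 148, 129], [9, 152, 207]] base [[13, 141, 195], [13, 143, 205], [13, 145, 202], [13, 84, 170]] plank [[21, 98, 229]]
sc tile [[11, 183, 191], [10, 191, 160], [13, 177, 219]] base [[16, 177, 166], [16, 174, 191], [15, 184, 136], [18, 127, 149]] plank [[20, 112, 212]] green [[55, 69, 70], [26, 45, 163]]
```

```bash
cat > fit.py <<'E'
from h import *
from scipy.optimize import minimize
G=np.array([[x,y,z] for x in(-.05,.05) for y in(-.03,.03) for z in(-.0035,.0075)])
def masks(imgs,P,hw=38,glaze=None):
    out=[]
    for nm,im in imgs.items():
        C=cal(nm);x,y=w2pix([P],C)[0].astype(int);x0,y0=x-hw,y-hw
        h=cv2.cvtColor(np.ascontiguousarray(im[y0:y0+2*hw,x0:x0+2*hw]),cv2.COLOR_RGB2HSV)
        lim=11.5 if nm=="top" else 14
        m=(((h[...,0]<lim)|(h[...,0]>172))&(h[...,1]>105)&(h[...,2]>45)).astype(np.uint8)
        m=cv2.morphologyEx(m,cv2.MORPH_CLOSE,np.ones((3,3)))
        k,l,st,_=cv2.connectedComponentsWithStats(m);m=(l==1+np.argmax(st[1:,4])).astype(np.uint8)
        out.append((C,np.array([x0,y0]),m))
    return out
def ren(P,R,C,o,shape,G=G,ss=6):
    q=(w2pix(P+R.apply(G),C)-o+.5)*ss-.5
    c=np.zeros((shape[0]*ss,shape[1]*ss),np.uint8)
    cv2.fillConvexPoly(c,cv2.convexHull(np.round(q*16).astype(np.int32)),255,shift=4)
    return cv2.resize(c,shape[::-1],interpolation=cv2.INTER_AREA)/255.
def fit(imgs,P0,R0,w=(.01,5),hw=38):
    M=masks(imgs,P0,hw)
    def f(v):
        P=P0+v[:3]*.01;R=Ro.from_rotvec(v[3:]*.1)*R0
        return sum(((ren(P,R,C,o,m.shape)-m)**2).sum() for C,o,m in M)+.3*(v**2).sum()
    best=None
    for st in np.r_[np.zeros((1,6)),np.random.default_rng(0).normal(0,1,(4,6))]:
        r=minimize(f,st,method="Nelder-Mead",options=dict(initial_simplex=np.r_[[st],st+np.eye(6)],maxiter=500,xatol=1e-3,fatol=.05))
        if best is None or r.fun<best.fun:best=r
    v=best.x;P=P0+v[:3]*.01;R=Ro.from_rotvec(v[3:]*.1)*R0
    return P,R,best.fun,[int(m.sum()) for _,_,m in M]
E
python3 - <<'E'
from fit import *
z=np.load("now.npz");I={k:z[k] for k in z.files}
# tile axes: length along ey tilted 20 deg
for tl in(15,25,40):
    R0=Ro.from_rotvec(np.radians(tl)*ex)*Ro.from_rotvec([0,0,np.radians(EY+90)])
    P,R,e,a=fit(I,REST-.03*ey+.0*ez,R0)
    l=R.as_matrix();print(tl,P.round(4),"rel",((P-REST)@ex).round(4),((P-REST)@ey).round(4),((P-REST)@ez).round(4),"len ax",(l[:,0]@np.c_[ex,ey,ez]).round(3),"wid",(l[:,1]@np.c_[ex,ey,ez]).round(3),round(e,1),a)
# same with the initial flat tiles as a check
I0={k:cv2.imread(f"pics/{k}0.png")[:,:,::-1] for k in("top","scene")}
for b in([.415,.332,-11.2],[.518,.175,-8.3],[.582,.332,-9]):
    P,R,e,a=fit(I0,np.array([*b[:2],.0075]),Ro.from_rotvec([0,0,np.radians(b[2])]),hw=28);print("flat",P.round(4),R.as_rotvec(degrees=True).round(1),round(e,1),a)
E
```

```text
15 [ 0.522  -0.1018  0.033 ] rel 0.0032 -0.0663 -0.038 len ax [-0.006  0.834  0.552] wid [-1.     0.005 -0.018] 49.6 [701, 281]
25 [ 0.5217 -0.1021  0.0324] rel 0.0029 -0.0667 -0.0386 len ax [-0.01   0.835  0.55 ] wid [-1.     0.006 -0.028] 45.9 [701, 281]
40 [ 0.5218 -0.1021  0.0324] rel 0.003 -0.0667 -0.0386 len ax [-0.013  0.837  0.547] wid [-0.999  0.007 -0.034] 45.3 [701, 281]
flat [0.4147 0.333  0.0072] [-10.   -0.3 -11.8] 67.5 [793, 378]
flat [0.5176 0.1763 0.0084] [ 5.5 -3.2 -7.8] 54.6 [778, 405]
flat [0.5816 0.333  0.0082] [-4.6 -1.7 -9.4] 70.8 [781, 445]
```

The fit checks out on the flat tiles, within about 1 mm and with z near 7.5 mm. The slipped tile leans at 33.5°, with its lower edge on the table and its face against the lip, and it is stable. I'll regrip it square to its face.

Run:
```python
from h import *
P=np.array([.5218,-.1021,.0324]);R=toolR(EY,33.3,ex);nn=-R.as_matrix()[:,2]
rel((P+.07*nn,R),(P-.001*nn,R))
```

```text
shift [-0.0017, -0.0873, -0.1235] turn [-0.0648, 0.008, -0.0003] rows>=1.6
shift [0.011, 0.0093, -0.2719] turn [-0.0648, 0.008, -0.0003] rows>=2.6
```

jog_arm:
  deltas:
    - [-1,[-0.002,-0.087,0],[-0.035,0.004,0]]
    - [-1,[-0.002,-0.087,-0.06],[-0.065,0.008,0]]
    - [-1,[-0.002,-0.087,-0.123],[-0.065,0.008,0]]
    - [-1,[0.004,-0.04,-0.2],[-0.065,0.008,0]]
    - [-1,[0.011,0.009,-0.272],[-0.065,0.008,0]]
    - [-1,[0.011,0.009,-0.272],[-0.065,0.008,0]]
    - [-1,[0.011,0.009,-0.272],[-0.065,0.008,0]]

```text
t: 8.78
tool_pos: [0.5205, -0.1005, 0.0302]
tool_rot: [-2.022, -1.775, -0.602]
contact_force: [0.2, -0.0, -0.3]
opening: 0.0853
grip_force: 0.0
```

jog_arm:
  deltas:
    - [1,[0,0,0],[0,0,0]]
    - [1,[0,0,0],[0,0,0]]
    - [1,[0,0,0],[0,0,0]]
    - [1,[0,0,0],[0,0,0]]
    - [1,[0,0,0],[0,0,0]]

```text
t: 9.2
tool_pos: [0.525, -0.1065, 0.0373]
tool_rot: [-2.03, -1.786, -0.607]
contact_force: [-5.4, -11.8, 19.5]
opening: 0.0258
grip_force: 11.9
```

jog_arm:
  deltas:
    - [1,[0,0,0.05],[0,0,0]]
    - [1,[0,-0.05,0.14],[0,0,0]]
    - [1,[0,-0.05,0.24],[0,0,0]]
    - [1,[0,-0.05,0.24],[0,0,0]]
    - [1,[0,-0.05,0.24],[0,0,0]]
    - [1,[0,-0.05,0.24],[0,0,0]]

```text
t: 9.7
tool_pos: [0.5224, -0.123, 0.129]
tool_rot: [-2.028, -1.78, -0.606]
contact_force: [0.3, -0.0, -0.7]
opening: -0.0001
grip_force: 0.0
```

```bash
cat >> fit.py <<'E'
def both():return {k:ctrl.get_image(k) for k in("top","scene")}
def held(off=.003):
    "fit the held tile (back visible): its centre and axes in the tool frame"
    p,R=cur();m=R.as_matrix();I=both()
    T0=Ro.from_matrix(np.c_[m[:,0],-m[:,1],-m[:,2]])
    P,T,e,a=fit(I,p-off*m[:,2],T0)
    print("tile in tool mm",(R.inv().apply(P-p)*1000).round(1),"turn deg",(R.inv()*T*(R.inv()*T0).inv()).as_rotvec(degrees=True).round(1),round(e,1),a)
E
python3 - <<'E'
from fit import *
held();R=toolR(EY,45,ex);print(cur()[0])
rel((REST+.05*n,R))
E
```

```text
tile in tool mm [-27.4  -5.1  88.1] turn deg [11.3  1.9 -0.6] 175.7 [643, 283]
[ 0.521353   -0.12187491  0.12697218]
shift [0.0039, 0.1279, -0.0515] turn [0.0646, -0.0088, -0.0002] rows>=1.6
```

The fingers closed above the tile, because the tips sit well behind the TCP when nearly open. I need to go about 10 mm deeper. I'll refit the tile first.

Run:
```python
from fit import *
I=both()
R0=Ro.from_rotvec(np.radians(33)*ex)*Ro.from_rotvec([0,0,np.radians(EY+90)])
P,R,e,a=fit(I,np.array([.5218,-.1021,.0324]),R0)
l=R.as_matrix();print(P.round(4),"len ax",(l[:,0]@np.c_[ex,ey,ez]).round(3),"wid",(l[:,1]@np.c_[ex,ey,ez]).round(3),round(e,1),a)
tl=np.degrees(np.arcsin(l[2,0]));T=toolR(EY,tl,ex);nn=-T.as_matrix()[:,2]
print(tl,cur()[0]);rel((P+.07*nn,T),(P-.013*nn,T))
```

```text
[ 0.5209 -0.1011  0.0333] len ax [-0.005  0.821  0.571] wid [-1.    -0.009  0.004] 95.8 [636, 284]
34.79504484925531 [ 0.52120483 -0.12158159  0.12649547]
shift [-0.0138, -0.0478, -0.0893] turn [0.0081, -0.0017, -0.0002] rows>=1.0
shift [0.0017, 0.0696, -0.2597] turn [0.0081, -0.0017, -0.0002] rows>=2.6
```

jog_arm:
  deltas:
    - [-1,[-0.014,-0.048,-0.02],[0.008,-0.002,0]]
    - [-1,[-0.014,-0.048,-0.05],[0.008,-0.002,0]]
    - [-1,[-0.014,-0.048,-0.06],[0.008,-0.002,0]]
    - [-1,[-0.014,-0.048,-0.089],[0.008,-0.002,0]]
    - [-1,[-0.006,0.01,-0.175],[0.008,-0.002,0]]
    - [-1,[0.002,0.07,-0.26],[0.008,-0.002,0]]
    - [-1,[0.002,0.07,-0.26],[0.008,-0.002,0]]
    - [-1,[0.002,0.07,-0.26],[0.008,-0.002,0]]
    - [1,[0.002,0.07,-0.26],[0.008,-0.002,0]]
    - [1,[0.002,0.07,-0.26],[0.008,-0.002,0]]
    - [1,[0.002,0.07,-0.26],[0.008,-0.002,0]]
    - [1,[0.002,0.07,-0.26],[0.008,-0.002,0]]

```text
t: 10.9
tool_pos: [0.5247, -0.096, 0.0259]
tool_rot: [-2.013, -1.768, -0.634]
contact_force: [0.7, -2.0, 3.5]
opening: 0.0583
grip_force: 65.5
```

jog_arm:
  deltas:
    - [1,[0,0,0.05],[0,0,0]]
    - [1,[0,-0.05,0.14],[0,0,0]]
    - [1,[0,-0.05,0.24],[0,0,0]]
    - [1,[0,-0.05,0.24],[0,0,0]]
    - [1,[0,-0.05,0.24],[0,0,0]]
    - [1,[0,-0.05,0.24],[0,0,0]]

```text
t: 11.4
tool_pos: [0.5225, -0.1144, 0.1197]
tool_rot: [-2.01, -1.766, -0.631]
contact_force: [-0.6, -0.1, -3.0]
opening: 0.0584
grip_force: 65.5
```

Run:
```python
from fit import *
print(cur()[0]);held(.012);R=toolR(EY,45,ex)
rel((REST+.05*n,R))
```

```text
[ 0.52251834 -0.11439224  0.11972171]
tile in tool mm [ 0.5  2.9 -7.4] turn deg [-2.8  4.7 -2.5] 182.6 [705, 204]
shift [0.0033, 0.1069, -0.0294] turn [0.0564, -0.0073, -0.0002] rows>=1.4
```

Run:
```python
from h import *
R=toolR(EY,45,ex);o=-.008*n
rel((REST+.03*n+.008*u+o,R),(REST+.003*n+.008*u+o,R))
```

```text
shift [0.0116, 0.17, -0.0648] turn [0.0564, -0.0073, -0.0002] rows>=1.7
shift [0.0178, 0.2173, -0.1125] turn [0.0564, -0.0073, -0.0002] rows>=2.4
```

jog_arm:
  deltas:
    - [1,[0,0,0.02],[0.03,-0.004,0]]
    - [1,[0.005,0.05,0.02],[0.056,-0.007,0]]
    - [1,[0.012,0.12,-0.02],[0.056,-0.007,0]]
    - [1,[0.012,0.17,-0.065],[0.056,-0.007,0]]
    - [1,[0.015,0.195,-0.09],[0.056,-0.007,0]]
    - [1,[0.018,0.217,-0.112],[0.056,-0.007,0]]
    - [1,[0.018,0.217,-0.112],[0.056,-0.007,0]]
    - [1,[0.018,0.217,-0.112],[0.056,-0.007,0]]
    - [1,[0.018,0.217,-0.112],[0.056,-0.007,0]]

```text
t: 12.25
tool_pos: [0.5308, -0.0282, 0.0759]
tool_rot: [-1.891, -1.661, -0.784]
contact_force: [-0.1, 0.6, -2.8]
opening: 0.0584
grip_force: 65.6
```

Run:
```python
from fit import *
print(cur()[0],((cur()[0]-REST)@np.c_[ex,u,n]*1000).round(1),(toolR(EY,45,ex).inv()*cur()[1]).as_rotvec(degrees=True).round(1));held(.008)
R=toolR(EY,45,ex);o=-.008*n
rel((REST+.0*n+.008*u+o,R),(REST+.0*n+.002*u+o,R))
```

```text
[ 0.53080845 -0.02823434  0.07585412] [ 2.3  8.9 -2.1] [-0.2 -0.2 -0.1]
tile in tool mm [ -1.2   2.4 -10.3] turn deg [-3.  -2.5 -2. ] 145.8 [672, 178]
shift [-0.0048, 0.0102, -0.0128] turn [0.0013, 0.0013, 0.0003] rows>=0.2
shift [-0.0062, -0.0003, -0.0235] turn [0.0013, 0.0013, 0.0003] rows>=0.2
```

jog_arm:
  deltas:
    - [1,[-0.005,0.01,-0.013],[0.001,0.001,0]]
    - [1,[-0.005,0.01,-0.013],[0.001,0.001,0]]
    - [1,[-0.005,0.01,-0.013],[0.001,0.001,0]]
    - [1,[-0.005,0.01,-0.013],[0.001,0.001,0]]

```text
t: 12.68
tool_pos: [0.5292, -0.0244, 0.071]
tool_rot: [-1.891, -1.657, -0.784]
contact_force: [1.5, -5.4, 2.7]
opening: 0.0582
grip_force: 66.2
```

jog_arm:
  deltas:
    - [1,[0,0.003,-0.003],[0,0,0]]
    - [1,[0,0.003,-0.003],[0,0,0]]
    - [1,[0,0.003,-0.003],[0,0,0]]

```text
t: 12.93
tool_pos: [0.5293, -0.0242, 0.0706]
tool_rot: [-1.891, -1.659, -0.783]
contact_force: [-3.3, -10.6, 8.0]
opening: 0.0584
grip_force: 67.2
```

Run:
```python
from h import *
o=ctrl.get_obs();B=np.c_[ex,u,n];print(((cur()[0]-REST)@B*1000).round(1),(np.array(o['contact_force'])@B).round(1),(toolR(EY,45,ex).inv()*cur()[1]).as_rotvec(degrees=True).round(1))
print((-.001*n/.4).round(4),(-.001*u/.4).round(4))
```

```text
[ 0.3  7.9 -8.5] [-1.9 -2.  13.4] [-0.1 -0.1 -0.1]
[ 0.0002  0.0018 -0.0018] [-0.0002 -0.0018 -0.0018]
```

jog_arm:
  deltas:
    - [1,[0,-0.006,-0.005],[0,0,0]]
    - [1,[0,-0.01,-0.009],[0,0,0]]
    - [1,[0,-0.01,-0.009],[0,0,0]]

```text
t: 13.18
tool_pos: [0.5295, -0.0267, 0.0679]
tool_rot: [-1.887, -1.656, -0.787]
contact_force: [-0.9, -4.8, 11.7]
opening: 0.0585
grip_force: 66.9
```

jog_arm:
  deltas:
    - [1,[0,-0.003,-0.003],[0,0,0]]
    - [1,[0,-0.003,-0.003],[0,0,0]]
    - [1,[0,-0.003,-0.003],[0,0,0]]

```text
t: 13.43
tool_pos: [0.5296, -0.0277, 0.0669]
tool_rot: [-1.886, -1.656, -0.787]
contact_force: [-1.7, -3.8, 11.6]
opening: 0.0583
grip_force: 66.8
```

Run:
```python
from h import *
o=ctrl.get_obs();B=np.c_[ex,u,n];print(((cur()[0]-REST)@B*1000).round(1),(np.array(o['contact_force'])@B).round(1))
```

```text
[ 1.   2.8 -8.6] [-1.2  5.4 11. ]
```

jog_arm:
  deltas:
    - [1,[0,-0.003,-0.003],[0,0,0]]
    - [1,[0,-0.003,-0.003],[0,0,0]]

```text
t: 13.6
tool_pos: [0.5297, -0.0286, 0.0661]
tool_rot: [-1.885, -1.656, -0.788]
contact_force: [-0.5, -3.2, 11.8]
opening: 0.0579
grip_force: 66.9
```

jog_arm:
  deltas:
    - [1,[0,-0.003,-0.003],[0,0,0]]
    - [1,[0,-0.003,-0.003],[0,0,0]]

```text
t: 13.77
tool_pos: [0.5297, -0.0287, 0.066]
tool_rot: [-1.882, -1.654, -0.791]
contact_force: [-1.8, 1.3, 16.9]
opening: 0.0584
grip_force: 67.0
```

Run:
```python
from h import *
o=ctrl.get_obs();B=np.c_[ex,u,n];print(((cur()[0]-REST)@B*1000).round(1),(np.array(o['contact_force'])@B).round(1))
```

```text
[ 1.2  1.6 -8.6] [-2.  12.6 11.2]
```

The tile is against the lip: up-slope force jumped to 12.6 N and it stopped at +1.6 mm. I'll release it, retreat and check its pose.

jog_arm:
  deltas:
    - [0.2,[0,0,0],[0,0,0]]
    - [-1,[0,0,0],[0,0,0]]
    - [-1,[0,0,0],[0,0,0]]
    - [-1,[0,0,0],[0,0,0]]
    - [-1,[0,0,0],[0,0,0]]
    - [-1,[-0.01,-0.08,0.08],[0,0,0]]
    - [-1,[-0.02,-0.16,0.16],[0,0,0]]
    - [-1,[-0.03,-0.23,0.23],[0,0,0]]
    - [-1,[-0.03,-0.23,0.23],[0,0,0]]
    - [-1,[-0.03,-0.23,0.23],[0,0,0]]

```text
t: 14.6
tool_pos: [0.5173, -0.1243, 0.1557]
tool_rot: [-1.893, -1.658, -0.785]
contact_force: [0.1, 0.4, -0.3]
opening: 0.0858
grip_force: 0.0
```

Run:
```python
from fit import *
I=both()
P,R,e,a=fit(I,REST,Ro.from_matrix(np.c_[u,-ex,n]))
B=np.c_[ex,u,n];print("rel mm",((P-REST)@B*1000).round(1),"normal",(R.as_matrix()[:,2]@B).round(3),"len",(R.as_matrix()[:,0]@B).round(3),round(e,1),a)
print(cur()[0],np.round(ctrl.get_obs()['q'],2))
S=toolR(EY,-45,ex)
rel((REST+.19*ez,toolR(EY)),(REST+.14*u,S))
go((REST+.19*ez,toolR(EY)),(REST+.14*u,S),(REST+.001*u,S))
```

```text
rel mm [ 2.1 -2.   0.3] normal [-0.02   0.009  1.   ] len [ 0.003  1.    -0.009] 35.0 [679, 241]
[ 0.51540749 -0.12111215  0.1523188 ] [-0.7   0.11  1.84  0.64  1.67 -0.66]
shift [0.0303, 0.2136, 0.2717] turn [-0.2484, 0.0318, 0.0004] rows>=6.3
shift [0.0627, 0.459, 0.0442] turn [-0.4962, 0.0646, 0.0007] rows>=12.6
shift [0.0303, 0.2136, 0.2717] turn [-0.2484, 0.0318, 0.0004] rows>=6.3
shift [0.0323, 0.2454, -0.2275] turn [-0.2479, 0.0326, 0.0] rows>=6.3
shift [-0.0321, -0.2436, -0.2457] turn [0.0, 0.0, 0.0] rows>=3.3
```

The tile is seated squarely on the easel, within 2 mm with its normal within 1.2°. Next I'll swing over and grip it along the slope.

jog_arm:
  deltas:
    - [-1,[0,0,0.09],[-0.02,0.003,0]]
    - [-1,[0.01,0.05,0.18],[-0.06,0.008,0]]
    - [-1,[0.02,0.1,0.25],[-0.1,0.013,0]]
    - [-1,[0.03,0.16,0.27],[-0.14,0.018,0]]
    - [-1,[0.03,0.214,0.27],[-0.18,0.023,0]]
    - [-1,[0.035,0.26,0.27],[-0.22,0.028,0]]
    - [-1,[0.04,0.31,0.27],[-0.26,0.034,0]]
    - [-1,[0.045,0.36,0.25],[-0.3,0.039,0]]
    - [-1,[0.05,0.4,0.2],[-0.34,0.044,0]]
    - [-1,[0.06,0.44,0.15],[-0.38,0.05,0]]
    - [-1,[0.066,0.459,0.1],[-0.42,0.055,0]]
    - [-1,[0.066,0.459,0.044],[-0.46,0.06,0]]

```text
t: 15.7
tool_pos: [0.5418, 0.065, 0.1694]
tool_rot: [1.969, 1.737, -0.672]
contact_force: [-0.0, 0.1, -0.6]
opening: 0.0855
grip_force: 0.0
```

Run:
```python
from h import *
o=ctrl.get_obs();B=np.c_[ex,u,n];print(((cur()[0]-REST)@B*1000).round(1),np.round(o['q'],2))
S=toolR(EY,-45,ex);rel((REST+.12*u+.0012*ex,S),(REST+.0*u+.0012*ex,S))
```

```text
[  1.  141.5  -2.3] [ 0.27  0.12  1.75 -0.6   1.56  0.49]
shift [-0.005, -0.0418, -0.0338] turn [-0.0401, 0.0055, -0.0019] rows>=1.0
shift [-0.0326, -0.2521, -0.2459] turn [-0.0401, 0.0055, -0.0019] rows>=3.4
```

jog_arm:
  deltas:
    - [-1,[-0.005,-0.042,-0.034],[-0.04,0.0055,-0.002]]
    - [-1,[-0.005,-0.042,-0.034],[-0.04,0.0055,-0.002]]
    - [-1,[-0.014,-0.12,-0.11],[-0.04,0.0055,-0.002]]
    - [-1,[-0.025,-0.2,-0.195],[-0.04,0.0055,-0.002]]
    - [-1,[-0.033,-0.252,-0.246],[-0.04,0.0055,-0.002]]
    - [-1,[-0.033,-0.252,-0.246],[-0.04,0.0055,-0.002]]
    - [-1,[-0.033,-0.252,-0.246],[-0.04,0.0055,-0.002]]
    - [1,[-0.033,-0.252,-0.246],[-0.04,0.0055,-0.002]]
    - [1,[-0.033,-0.252,-0.246],[-0.04,0.0055,-0.002]]
    - [1,[-0.033,-0.252,-0.246],[-0.04,0.0055,-0.002]]
    - [1,[-0.033,-0.252,-0.246],[-0.04,0.0055,-0.002]]

```text
t: 16.62
tool_pos: [0.531, -0.0378, 0.0749]
tool_rot: [1.899, 1.654, -0.774]
contact_force: [-1.3, 3.6, 5.5]
opening: 0.0594
grip_force: 64.6
```

Run:
```python
from h import *
o=ctrl.get_obs();B=np.c_[ex,u,n];print(((cur()[0]-REST)@B*1000).round(1),(np.array(o['contact_force'])@B).round(1))
S=toolR(EY,-45,ex);print((S.inv()*cur()[1]).as_rotvec(degrees=True).round(1))
f=lambda a:Ro.from_rotvec(np.radians(a)*u)*S
Q=REST+.09*n+.07*u+.001*ex
rel((REST+.06*n+.03*u+.001*ex,S),(Q,f(40)),(Q,f(80)))
go((Q,f(80)),(Q,f(160)),(Q,f(180)),(REST+.03*n+.008*u+.001*ex,f(180)))
```

```text
[3.7 1.5 4. ] [-1.8  6.3  1.5]
[0.  0.4 0.4]
shift [-0.013, -0.0474, 0.1494] turn [-0.002, 0.0017, 0.0016] rows>=1.5
shift [-0.0107, -0.0299, 0.2732] turn [0.0185, 0.1569, 0.1593] rows>=5.6
shift [-0.0107, -0.0299, 0.2732] turn [0.0393, 0.3121, 0.317] rows>=11.2
shift [-0.0107, -0.0299, 0.2732] turn [0.0393, 0.3121, 0.317] rows>=11.2
shift [0.0, 0.0, 0.0] turn [0.041, 0.3116, 0.3143] rows>=11.2
shift [0.0, 0.0, 0.0] turn [0.0103, 0.0779, 0.0786] rows>=2.8
shift [-0.0005, -0.0035, -0.2157] turn [0.0, 0.0, 0.0] rows>=2.1
```

jog_arm:
  deltas:
    - [1,[-0.013,-0.047,0.1],[0,0,0]]
    - [1,[-0.013,-0.047,0.19],[0,0,0]]
    - [1,[-0.01,-0.03,0.273],[0.034,0.266,0.268]]
    - [1,[-0.01,-0.03,0.273],[0.034,0.266,0.268]]
    - [1,[-0.01,-0.03,0.273],[0.034,0.266,0.268]]
    - [1,[-0.01,-0.03,0.273],[0.034,0.266,0.268]]
    - [1,[-0.01,-0.03,0.273],[0.034,0.266,0.268]]
    - [1,[-0.01,-0.03,0.273],[0.034,0.266,0.268]]
    - [1,[-0.01,-0.03,0.273],[0.034,0.266,0.268]]
    - [1,[-0.01,-0.03,0.273],[0.034,0.266,0.268]]
    - [1,[-0.01,-0.03,0.273],[0.034,0.266,0.268]]
    - [1,[-0.01,-0.03,0.273],[0.034,0.266,0.268]]

```text
t: 17.62
tool_pos: [0.5252, -0.0503, 0.1816]
tool_rot: [0.714, 2.728, -1.165]
contact_force: [-1.7, 0.5, -2.0]
opening: 0.0591
grip_force: 65.2
```

jog_arm:
  deltas:
    - [1,[0,0,0],[0.043,0.327,0.33]]
    - [1,[0,0,0],[0.043,0.327,0.33]]
    - [1,[0,0,0],[0.043,0.327,0.33]]
    - [1,[0,0,0],[0.043,0.327,0.33]]
    - [1,[0,0,0],[0.043,0.327,0.33]]
    - [1,[0,0,0],[0.043,0.327,0.33]]
    - [1,[0,0,0],[0.043,0.327,0.33]]
    - [1,[0,0,0],[0.043,0.327,0.33]]
    - [1,[0,0,0],[0.043,0.327,0.33]]
    - [1,[0,0,0],[0.043,0.327,0.33]]
    - [1,[0,0,0],[0.043,0.327,0.33]]
    - [1,[0,0,0],[0.043,0.327,0.33]]

```text
t: 18.62
tool_pos: [0.5252, -0.0503, 0.1816]
tool_rot: [1.178, -2.267, 0.877]
contact_force: [0.3, -0.1, -1.6]
opening: 0.0594
grip_force: 65.1
```

jog_arm:
  deltas:
    - [1,[0,0,0],[0.0144,0.109,0.11]]
    - [1,[0,0,0],[0.0144,0.109,0.11]]
    - [1,[0,0,0],[0.0144,0.109,0.11]]
    - [1,[0,0,0],[0.0144,0.109,0.11]]
    - [1,[0,0,0],[0.0144,0.109,0.11]]
    - [1,[0,0,0],[0.0144,0.109,0.11]]
    - [1,[0,0,0],[0.0144,0.109,0.11]]

```text
t: 19.2
tool_pos: [0.5252, -0.0507, 0.1818]
tool_rot: [1.627, -1.856, 0.684]
contact_force: [-0.2, -0.3, -2.5]
opening: 0.0591
grip_force: 65.2
```

Run:
```python
from h import *
o=ctrl.get_obs();B=np.c_[ex,u,n];print(((cur()[0]-REST)@B*1000).round(1),np.round(o['q'],2))
S=Ro.from_rotvec(np.pi*u)*toolR(EY,-45,ex);print((S.inv()*cur()[1]).as_rotvec(degrees=True).round(1))
rel((REST+.035*n+.008*u+.001*ex,S),(REST+.000*n+.008*u+.001*ex,S))
```

```text
[-0.4 67.6 89.1] [ 0.13  0.04  1.86 -0.76  1.51 -2.73]
[0.4 0.1 0.2]
shift [0.0021, -0.0101, -0.201] turn [0.0011, 0.0021, -0.0008] rows>=1.9
shift [0.0102, 0.0512, -0.2628] turn [0.0011, 0.0021, -0.0008] rows>=2.6
```

jog_arm:
  deltas:
    - [1,[0.002,-0.01,-0.1],[0.001,0.002,0]]
    - [1,[0.002,-0.01,-0.2],[0.001,0.002,0]]
    - [1,[0.006,0.02,-0.232],[0.001,0.002,0]]
    - [1,[0.009,0.048,-0.26],[0.001,0.002,0]]
    - [1,[0.009,0.048,-0.26],[0.001,0.002,0]]
    - [1,[0.009,0.048,-0.26],[0.001,0.002,0]]
    - [1,[0.009,0.048,-0.26],[0.001,0.002,0]]

```text
t: 19.78
tool_pos: [0.5296, -0.0319, 0.0789]
tool_rot: [1.63, -1.853, 0.677]
contact_force: [0.5, -0.5, -2.7]
opening: 0.0594
grip_force: 65.3
```

```bash
cat >> h.py <<'E'
def st():
    o=ctrl.get_obs();B=np.c_[ex,u,n];print(o['t'],"rel",((cur()[0]-REST)@B*1000).round(1),"F",(np.array(o['contact_force'])@B).round(1),"open",round(o['opening'],4))
E
python3 -c "
from h import *;st()"
```

```text
19.7833 rel [1.5 8.5 2.8] F [ 0.5 -2.2 -1.6] open 0.0594
```

jog_arm:
  deltas:
    - [1,[0.0005,0.004,-0.004],[0,0,0]]
    - [1,[0.0005,0.004,-0.004],[0,0,0]]
    - [1,[0.0005,0.004,-0.004],[0,0,0]]

```text
t: 20.03
tool_pos: [0.5295, -0.0303, 0.0771]
tool_rot: [1.63, -1.853, 0.676]
contact_force: [0.1, 0.2, -1.9]
opening: 0.0593
grip_force: 65.3
```

```bash
python3 -c "
from h import *;st()"
```

```text
20.0333 rel [1.2 8.3 0.4] F [ 0.1 -1.2 -1.5] open 0.0593
```

jog_arm:
  deltas:
    - [1,[0.0005,0.004,-0.004],[0,0,0]]
    - [1,[0.0005,0.004,-0.004],[0,0,0]]
    - [1,[0.0005,0.004,-0.004],[0,0,0]]

```text
t: 20.28
tool_pos: [0.5292, -0.0286, 0.0747]
tool_rot: [1.63, -1.851, 0.674]
contact_force: [-0.8, 0.6, -2.2]
opening: 0.0595
grip_force: 65.3
```

```bash
python3 -c "
from h import *;st()"
```

```text
20.2833 rel [ 0.7  7.7 -2.5] F [-0.8 -1.2 -1.8] open 0.0595
```

jog_arm:
  deltas:
    - [1,[0.0005,0.005,-0.005],[0,0,0]]
    - [1,[0.0005,0.005,-0.005],[0,0,0]]
    - [1,[0.0005,0.005,-0.005],[0,0,0]]

```text
t: 20.53
tool_pos: [0.5295, -0.0265, 0.0727]
tool_rot: [1.631, -1.851, 0.675]
contact_force: [0.5, -0.3, -1.5]
opening: 0.0593
grip_force: 65.5
```

```bash
python3 -c "
from h import *;st()"
```

```text
20.5333 rel [ 0.8  7.8 -5.4] F [ 0.5 -1.2 -0.9] open 0.0593
```

jog_arm:
  deltas:
    - [1,[0,-0.004,-0.004],[0,0,0]]
    - [1,[0,-0.008,-0.008],[0,0,0]]
    - [1,[0,-0.008,-0.008],[0,0,0]]

```text
t: 20.78
tool_pos: [0.5291, -0.0301, 0.0691]
tool_rot: [1.63, -1.851, 0.674]
contact_force: [-1.0, -0.5, -2.3]
opening: 0.0597
grip_force: 65.5
```

```bash
python3 -c "
from h import *;st()"
```

```text
20.7833 rel [ 0.8  2.7 -5.4] F [-0.9 -2.  -1.1] open 0.0597
```

jog_arm:
  deltas:
    - [1,[0.0005,0.004,-0.004],[0,0,0]]
    - [1,[0.0005,0.004,-0.004],[0,0,0]]
    - [1,[0.0005,0.004,-0.004],[0,0,0]]

```text
t: 21.03
tool_pos: [0.5293, -0.0295, 0.0688]
tool_rot: [1.627, -1.848, 0.677]
contact_force: [-1.0, -5.5, 1.3]
opening: 0.059
grip_force: 65.4
```

```bash
python3 -c "
from h import *;st()"
```

```text
21.0333 rel [ 0.9  2.9 -6. ] F [-0.3 -3.1  4.9] open 0.059
```

jog_arm:
  deltas:
    - [1,[0,-0.003,-0.003],[0,0,0]]
    - [1,[0,-0.003,-0.003],[0,0,0]]

```text
t: 21.2
tool_pos: [0.5298, -0.0303, 0.0679]
tool_rot: [1.628, -1.85, 0.677]
contact_force: [-3.0, -5.1, 3.9]
opening: 0.0592
grip_force: 65.8
```

```bash
python3 -c "
from h import *;st()"
```

```text
21.2 rel [ 1.5  1.7 -6.1] F [-2.3 -1.1  6.6] open 0.0592
```

jog_arm:
  deltas:
    - [1,[0,-0.003,-0.003],[0,0,0]]
    - [1,[0,-0.003,-0.003],[0,0,0]]

```text
t: 21.37
tool_pos: [0.5299, -0.0306, 0.0677]
tool_rot: [1.627, -1.851, 0.676]
contact_force: [-5.0, 1.1, 11.1]
opening: 0.0593
grip_force: 66.5
```

```bash
python3 -c "
from h import *;st()"
```

```text
21.3667 rel [ 1.7  1.4 -6.1] F [-5.1  8.1  7.6] open 0.0593
```

The tile, now glaze side out, is seated against plank and lip. I'll release it, retreat up the slope and swing round to the square grip.

jog_arm:
  deltas:
    - [0.2,[0,0,0],[0,0,0]]
    - [-1,[0,0,0],[0,0,0]]
    - [-1,[0,0,0],[0,0,0]]
    - [-1,[0,0,0],[0,0,0]]
    - [-1,[0,0,0],[0,0,0]]
    - [-1,[0.01,0.08,0.08],[0,0,0]]
    - [-1,[0.02,0.15,0.15],[0,0,0]]
    - [-1,[0.03,0.23,0.23],[0,0,0]]
    - [-1,[0.03,0.25,0.25],[0,0,0]]
    - [-1,[0.03,0.25,0.25],[0,0,0]]

```text
t: 22.2
tool_pos: [0.5444, 0.0724, 0.1695]
tool_rot: [1.635, -1.856, 0.681]
contact_force: [1.0, -0.2, 0.0]
opening: 0.0853
grip_force: 0.0
```

Run:
```python
from h import *
st();p,R=cur()
M=toolR(82.5);T=toolR(EY,45,ex);PM=REST+.22*ez;PT=REST+.1*n
from scipy.spatial.transform import Slerp
v=(M*R.inv()).as_rotvec();h=Ro.from_rotvec(v*.8)*R
rel(((p*.2+PM*.8),h))
go((p*.2+PM*.8,h),(PM,M))
v2=(T*h.inv()).as_rotvec();print(np.degrees(np.linalg.norm(v2)))
h2=Ro.from_rotvec((T*M.inv()).as_rotvec()*.6)*M
p0,_=(p*.2+PM*.8,h)
d(p0,h,PM,M);d(p0,h,PM*.6+PT*.4,h2);print();d(PM*.6+PT*.4,h2,PT,T)
im=ctrl.get_image("top");x,y=w2pix([REST],cal("top"))[0].astype(int);s=ctrl.get_image("scene");np.savez("now.npz",top=im,scene=s)
hh=cv2.cvtColor(np.ascontiguousarray(im[y-20:y+20,x-25:x+25]),cv2.COLOR_RGB2HSV);m=(hh[...,0]>40)&(hh[...,0]<90)&(hh[...,1]>70);yy,xx=np.where(m)
print("green",m.sum(),xx.mean()+x-25,yy.mean()+y-20,"expect",w2pix([REST+.0075*n],cal("top")))
```

```text
22.2 rel [  2.6 147.   -7.7] F [ 1.  -0.   0.1] open 0.0853
shift [-0.0337, -0.2162, 0.2431] turn [0.136, -0.1734, -0.3787] rows>=11.0
shift [-0.0337, -0.2162, 0.2431] turn [0.136, -0.1734, -0.3787] rows>=11.0
shift [-0.0084, -0.054, 0.0608] turn [0.034, -0.0433, -0.0947] rows>=2.8
113.73241947880169
shift [-0.0084, -0.054, 0.0608] turn [0.034, -0.0433, -0.0947] rows>=2.8
shift [-0.0176, -0.1241, -0.0885] turn [0.1298, 0.0664, -0.3895] rows>=10.5

shift [-0.0138, -0.1052, -0.2239] turn [0.0877, 0.0673, -0.1887] rows>=5.5
green 550 305.59636363636366 210.10363636363635 expect [[306.21426937 211.34093533]]
```

jog_arm:
  deltas:
    - [-1,[-0.034,-0.216,0.243],[0.136,-0.173,-0.379]]
    - [-1,[-0.034,-0.216,0.243],[0.136,-0.173,-0.379]]
    - [-1,[-0.034,-0.216,0.243],[0.136,-0.173,-0.379]]
    - [-1,[-0.034,-0.216,0.243],[0.136,-0.173,-0.379]]
    - [-1,[-0.034,-0.216,0.243],[0.136,-0.173,-0.379]]
    - [-1,[-0.034,-0.216,0.243],[0.136,-0.173,-0.379]]
    - [-1,[-0.034,-0.216,0.243],[0.136,-0.173,-0.379]]
    - [-1,[-0.034,-0.216,0.243],[0.136,-0.173,-0.379]]
    - [-1,[-0.034,-0.216,0.243],[0.136,-0.173,-0.379]]
    - [-1,[-0.034,-0.216,0.243],[0.136,-0.173,-0.379]]
    - [-1,[-0.034,-0.216,0.243],[0.136,-0.173,-0.379]]
    - [-1,[-0.034,-0.216,0.243],[0.136,-0.173,-0.379]]

```text
t: 23.3
tool_pos: [0.5265, -0.0193, 0.2605]
tool_rot: [0.244, -2.991, 0.159]
contact_force: [-0.0, -1.1, -0.5]
opening: 0.0852
grip_force: 0.0
```

jog_arm:
  deltas:
    - [-1,[-0.008,-0.054,0.06],[0.034,-0.043,-0.095]]
    - [-1,[-0.008,-0.054,0.06],[0.034,-0.043,-0.095]]
    - [-1,[-0.008,-0.054,0.06],[0.034,-0.043,-0.095]]
    - [-1,[-0.018,-0.124,-0.088],[0.13,0.066,-0.39]]
    - [-1,[-0.018,-0.124,-0.088],[0.13,0.066,-0.39]]
    - [-1,[-0.018,-0.124,-0.088],[0.13,0.066,-0.39]]
    - [-1,[-0.018,-0.124,-0.088],[0.13,0.066,-0.39]]
    - [-1,[-0.018,-0.124,-0.088],[0.13,0.066,-0.39]]
    - [-1,[-0.018,-0.124,-0.088],[0.13,0.066,-0.39]]
    - [-1,[-0.018,-0.124,-0.088],[0.13,0.066,-0.39]]
    - [-1,[-0.018,-0.124,-0.088],[0.13,0.066,-0.39]]
    - [-1,[-0.018,-0.124,-0.088],[0.13,0.066,-0.39]]

```text
t: 24.3
tool_pos: [0.5193, -0.0675, 0.2243]
tool_rot: [-1.375, -2.386, -0.548]
contact_force: [1.4, -0.4, -1.1]
opening: 0.0856
grip_force: 0.0
```

jog_arm:
  deltas:
    - [-1,[-0.014,-0.105,-0.05],[0.088,0.067,-0.189]]
    - [-1,[-0.014,-0.105,-0.1],[0.088,0.067,-0.189]]
    - [-1,[-0.014,-0.105,-0.15],[0.088,0.067,-0.189]]
    - [-1,[-0.014,-0.105,-0.2],[0.088,0.067,-0.189]]
    - [-1,[-0.014,-0.105,-0.224],[0.088,0.067,-0.189]]
    - [-1,[-0.014,-0.105,-0.224],[0.088,0.067,-0.189]]
    - [-1,[-0.014,-0.105,-0.224],[0.088,0.067,-0.189]]
    - [-1,[-0.014,-0.105,-0.224],[0.088,0.067,-0.189]]

```text
t: 24.97
tool_pos: [0.5145, -0.1083, 0.1368]
tool_rot: [-1.89, -1.656, -0.796]
contact_force: [0.6, 0.3, 0.3]
opening: 0.0855
grip_force: 0.0
```

Run:
```python
from h import *
st();T=toolR(EY,45,ex);print((T.inv()*cur()[1]).as_rotvec(degrees=True).round(1),np.round(ctrl.get_obs()['q'],2))
rel((REST+.001*ex-.011*n,T))
```

```text
24.9667 rel [-3.5 -5.6 98.7] F [ 0.6  0.5 -0.1] open 0.0855
[-0.5  0.2 -0.2] [-0.69  0.11  1.87  0.65  1.63 -0.68]
shift [0.0377, 0.2006, -0.184] turn [-0.0009, 0.0029, 0.0015] rows>=2.6
```

jog_arm:
  deltas:
    - [-1,[0.02,0.05,-0.03],[-0.001,0.003,0.001]]
    - [-1,[0.03,0.12,-0.1],[-0.001,0.003,0.001]]
    - [-1,[0.038,0.2,-0.184],[-0.001,0.003,0.001]]
    - [-1,[0.038,0.2,-0.184],[-0.001,0.003,0.001]]
    - [-1,[0.038,0.2,-0.184],[-0.001,0.003,0.001]]
    - [-1,[0.038,0.2,-0.184],[-0.001,0.003,0.001]]
    - [1,[0.038,0.2,-0.184],[-0.001,0.003,0.001]]
    - [1,[0.038,0.2,-0.184],[-0.001,0.003,0.001]]
    - [1,[0.038,0.2,-0.184],[-0.001,0.003,0.001]]
    - [1,[0.038,0.2,-0.184],[-0.001,0.003,0.001]]

```text
t: 25.8
tool_pos: [0.532, -0.0305, 0.0664]
tool_rot: [-1.895, -1.656, -0.787]
contact_force: [-1.4, -4.9, 5.9]
opening: 0.0581
grip_force: 66.1
```

Run:
```python
from h import *
st();p,R=cur();Z=toolR(-93);print((toolR(EY,45,ex).inv()*R).as_rotvec(degrees=True).round(1))
A=REST+.09*n+.06*ez
rel((p+.08*n,R),(A,toolR(EY)),)
U=SET+.17*ez
d(A,toolR(EY),U,Z)
```

```text
25.8 rel [ 3.7  0.8 -7.3] F [-0.7  0.6  7.8] open 0.0581
[-0.4 -0.1  0. ]
shift [-0.0185, -0.1402, 0.1414] turn [0.0, 0.0, 0.0] rows>=1.9
shift [-0.0319, -0.1706, 0.3206] turn [-0.2471, 0.0344, 0.001] rows>=6.3
shift [0.1656, -0.5506, -0.0616] turn [0.0, 0.0, -0.475] rows>=11.9
```

jog_arm:
  deltas:
    - [1,[-0.009,-0.07,0.07],[0,0,0]]
    - [1,[-0.018,-0.14,0.141],[0,0,0]]
    - [1,[-0.02,-0.15,0.2],[-0.04,0.005,0]]
    - [1,[-0.03,-0.17,0.3],[-0.08,0.011,0]]
    - [1,[-0.032,-0.171,0.32],[-0.12,0.017,0]]
    - [1,[-0.032,-0.171,0.32],[-0.16,0.022,0]]
    - [1,[-0.032,-0.171,0.32],[-0.2,0.028,0.001]]
    - [1,[-0.032,-0.171,0.32],[-0.247,0.034,0.001]]
    - [1,[-0.032,-0.171,0.32],[-0.247,0.034,0.001]]
    - [1,[-0.032,-0.171,0.32],[-0.247,0.034,0.001]]

```text
t: 26.63
tool_pos: [0.5176, -0.0953, 0.1926]
tool_rot: [-2.359, -2.071, -0.0]
contact_force: [-0.2, -0.6, -2.6]
opening: 0.0582
grip_force: 66.8
```

jog_arm:
  deltas:
    - [1,[0.16,-0.55,-0.03],[0,0,-0.475]]
    - [1,[0.16,-0.55,-0.03],[0,0,-0.475]]
    - [1,[0.16,-0.55,-0.03],[0,0,-0.475]]
    - [1,[0.16,-0.55,-0.03],[0,0,-0.475]]
    - [1,[0.16,-0.55,-0.03],[0,0,-0.475]]
    - [1,[0.16,-0.55,-0.03],[0,0,-0.475]]
    - [1,[0.16,-0.55,-0.03],[0,0,-0.475]]
    - [1,[0.16,-0.55,-0.03],[0,0,-0.475]]
    - [1,[0.16,-0.55,-0.03],[0,0,-0.475]]
    - [1,[0.16,-0.55,-0.03],[0,0,-0.475]]
    - [1,[0.16,-0.55,-0.03],[0,0,-0.475]]
    - [1,[0.16,-0.55,-0.03],[0,0,-0.475]]

```text
t: 27.63
tool_pos: [0.5807, -0.3179, 0.1793]
tool_rot: [-3.136, 0.097, -0.002]
contact_force: [-0.3, -0.5, -2.7]
opening: 0.0581
grip_force: 66.8
```

Run:
```python
from h import *
p,R=cur();Z=toolR(-93);print(p,np.round(ctrl.get_obs()['q'],2))
rel((SET+.125*ez,Z),(SET+.1*ez,Z))
t=ctrl.get_image("top")[:,:,::-1];s=ctrl.get_image("scene")[:,:,::-1];w=ctrl.get_image("wrist")[:,:,::-1]
a=lambda im,nm,hw:(lambda q:cv2.resize(im[q[1]-hw:q[1]+hw,q[0]-hw:q[0]+hw],(266,266),interpolation=0))(w2pix([p],cal(nm))[0].astype(int))
cv2.imwrite("pics/s1.png",np.vstack([np.hstack([a(t,"top",32),a(s,"scene",40)]),cv2.resize(w[:],(532,320))]))
np.save("w2.npy",w);cv2.imwrite("pics/w2.png",w)
```

```text
[ 0.58069859 -0.31792586  0.17927512] [-0.62  0.17  1.57  0.    1.4   1.02]
shift [0.012, -0.0027, -0.1357] turn [-0.0014, 0.0004, 0.0031] rows>=1.3
shift [0.012, -0.0027, -0.1982] turn [-0.0014, 0.0004, 0.0031] rows>=1.9
```

View pics/s1.png

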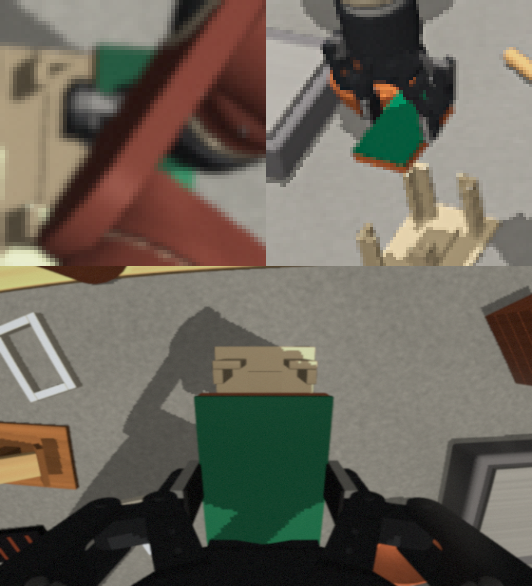

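The green glaze faces up, held square above the setter. The wrist view shows the tile's front edge near row 168 and columns 207–350, so I'll use it to measure the tile's offset along its length.

```bash
cat >> h.py <<'E'
def front(hlo=40,hhi=90,zoff=.0148,w=None,smin=80):
    "front edge of a held part's top face in the tool frame, from the wrist view (mm)"
    if w is None:w=ctrl.get_image("wrist")
    p,R=cur();C=cal("wrist");h=cv2.cvtColor(np.ascontiguousarray(w),cv2.COLOR_RGB2HSV)
    m=((h[...,0]>=hlo)&(h[...,0]<=hhi)&(h[...,1]>=smin)&(h[...,2]>25)).astype(np.uint8);m[:60]=0
    k,l,s,_=cv2.connectedComponentsWithStats(m);m=l==1+np.argmax(s[1:,4])
    c=np.where(m.any(0))[0];c=c[(c>c.min()+8)&(c<c.max()-8)]
    e=np.array([(x,np.where(m[:,x])[0].min()-.5) for x in c])
    W=R.inv().apply(pix2w(e,p[2]+zoff,C)-p)*1000
    a=np.polyfit(W[:,1],W[:,0],1)
    r=int(np.median(e[:,1]))+15;cc=np.where(m[r])[0];V=R.inv().apply(pix2w([(cc.min()-.5,r),(cc.max()+.5,r)],p[2]+zoff,C)-p)*1000
    print("front x %.1f at y=0, skew %.1f deg, side y"%(a[1],np.degrees(np.arctan(a[0]))),V[:,1].round(1))
E
python3 - <<'E'
from h import *
front(w=np.load("w2.npy")[:,:,::-1])
E
```

```text
front x 50.6 at y=0, skew 0.1 deg, side y [-29.   29.9]
```

jog_arm:
  deltas:
    - [1,[0.01,-0.003,-0.08],[-0.0014,0,0.003]]
    - [1,[0.01,-0.003,-0.16],[-0.0014,0,0.003]]
    - [1,[0.01,-0.003,-0.21],[-0.0014,0,0.003]]
    - [1,[0.01,-0.003,-0.21],[-0.0014,0,0.003]]
    - [1,[0.01,-0.003,-0.21],[-0.0014,0,0.003]]
    - [1,[0.01,-0.003,-0.21],[-0.0014,0,0.003]]
    - [1,[0.01,-0.003,-0.21],[-0.0014,0,0.003]]
    - [1,[0.01,-0.003,-0.21],[-0.0014,0,0.003]]

```text
t: 28.45
tool_pos: [0.5869, -0.3191, 0.0991]
tool_rot: [3.136, -0.07, 0.009]
contact_force: [0.6, -0.2, -2.4]
opening: 0.0583
grip_force: 66.8
```

```bash
cat >> h.py <<'E'
SX=np.array([np.cos(np.radians(SY)),np.sin(np.radians(SY)),0])
def ss(z,dx=0,yaw=-93,*more):
    Z=toolR(yaw);p,R=cur();o=ctrl.get_obs()
    print(p.round(4),"err mm",((p-SET+dx*SX)*1000).round(1)[:2],"rot",(Z.inv()*R).as_rotvec(degrees=True).round(2),"F",np.round(o['contact_force'],1),"open",round(o['opening'],4))
    for zz in (z,)+more:rel((SET-dx*SX+zz*ez,Z))
E
python3 -c "
from h import *
front();ss(.06,.0006,-93,.018)"
```

```text
front x 50.6 at y=0, skew -0.0 deg, side y [-29.  30.]
[ 0.5867 -0.319   0.0987] err mm [1.8 0. ] rot [-0.22  0.31 -0.45] F [-0.3  0.1 -1. ] open 0.0583
shift [-0.0046, -0.0, -0.0967] turn [0.0013, 0.0017, -0.0025] rows>=0.9
shift [-0.0046, -0.0, -0.2017] turn [0.0013, 0.0017, -0.0025] rows>=1.9
```

jog_arm:
  deltas:
    - [1,[-0.003,0,-0.02],[0.001,0.001,-0.0025]]
    - [1,[-0.003,0,-0.02],[0.001,0.001,-0.0025]]
    - [1,[-0.003,0,-0.02],[0.001,0.001,-0.0025]]
    - [1,[-0.003,0,-0.02],[0.001,0.001,-0.0025]]
    - [1,[-0.003,0,-0.02],[0.001,0.001,-0.0025]]
    - [1,[-0.003,0,-0.02],[0.001,0.001,-0.0025]]

```text
t: 29.0
tool_pos: [0.5845, -0.3182, 0.0884]
tool_rot: [-3.14, 0.083, 0.001]
contact_force: [-0.0, -0.4, -1.8]
opening: 0.0578
grip_force: 66.8
```

```bash
python3 -c "
from h import *
ss(.06,.0006,-93,.018)"
```

```text
[ 0.5845 -0.3182  0.0884] err mm [-0.4  0.8] rot [ 0.05 -0.05  0.01] F [-0.  -0.4 -1.8] open 0.0578
shift [0.001, -0.002, -0.071] turn [-0.0003, -0.0002, 0.0001] rows>=0.7
shift [0.001, -0.002, -0.176] turn [-0.0003, -0.0002, 0.0001] rows>=1.7
```

Aligned to under 1 mm. I'll lower it into the pocket in stages, watching the force.

jog_arm:
  deltas:
    - [1,[0.001,-0.002,-0.02],[0,0,0]]
    - [1,[0.001,-0.002,-0.04],[0,0,0]]
    - [1,[0.001,-0.002,-0.06],[0,0,0]]
    - [1,[0.001,-0.002,-0.071],[0,0,0]]
    - [1,[0.001,-0.002,-0.071],[0,0,0]]

```text
t: 29.42
tool_pos: [0.5835, -0.318, 0.0572]
tool_rot: [-3.137, 0.082, 0.007]
contact_force: [0.0, 0.2, -1.6]
opening: 0.0583
grip_force: 66.8
```

```bash
python3 -c "
from h import *
ss(.03,.0006,-93,.018)"
```

```text
[ 0.5835 -0.318   0.0572] err mm [-1.4  1. ] rot [ 0.18 -0.26  0.01] F [ 0.   0.2 -1.6] open 0.0583
shift [0.0035, -0.0024, -0.068] turn [-0.0011, -0.0014, 0.0001] rows>=0.7
shift [0.0035, -0.0024, -0.098] turn [-0.0011, -0.0014, 0.0001] rows>=0.9
```

jog_arm:
  deltas:
    - [1,[0.003,-0.002,-0.02],[-0.001,-0.001,0]]
    - [1,[0.003,-0.002,-0.05],[-0.001,-0.001,0]]
    - [1,[0.003,-0.002,-0.08],[-0.001,-0.001,0]]
    - [1,[0.003,-0.002,-0.09],[-0.001,-0.001,0]]
    - [1,[0.003,-0.002,-0.098],[-0.001,-0.001,0]]
    - [1,[0.003,-0.002,-0.098],[-0.001,-0.001,0]]
    - [1,[0.003,-0.002,-0.098],[-0.001,-0.001,0]]

```text
t: 30.0
tool_pos: [0.5861, -0.3198, 0.0206]
tool_rot: [3.138, -0.083, 0.004]
contact_force: [0.6, 0.8, -1.3]
opening: 0.0579
grip_force: 66.7
```

```bash
python3 -c "
from h import *
ss(.0163,.0006,-93,.2)"
```

```text
[ 0.5861 -0.3198  0.0206] err mm [ 1.2 -0.8] rot [-0.11  0.13  0.01] F [ 0.6  0.8 -1.3] open 0.0579
shift [-0.003, 0.0021, -0.0108] turn [0.0007, 0.0007, 0.0001] rows>=0.1
shift [-0.003, 0.0021, 0.4484] turn [0.0007, 0.0007, 0.0001] rows>=4.3
```

jog_arm:
  deltas:
    - [1,[-0.001,0.001,-0.006],[0,0,0]]
    - [1,[-0.001,0.001,-0.01],[0,0,0]]
    - [1,[-0.001,0.001,-0.01],[0,0,0]]
    - [0.3,[-0.001,0.001,-0.01],[0,0,0]]
    - [-1,[-0.001,0.001,-0.008],[0,0,0]]
    - [-1,[-0.001,0.001,-0.008],[0,0,0]]
    - [-1,[-0.001,0.001,-0.008],[0,0,0]]
    - [-1,[-0.001,0.001,0.05],[0,0,0]]
    - [-1,[-0.001,0.001,0.15],[0,0,0]]
    - [-1,[-0.001,0.001,0.25],[0,0,0]]
    - [-1,[-0.001,0.001,0.35],[0,0,0]]
    - [-1,[-0.001,0.001,0.45],[0,0,0]]

```text
t: 31.0
tool_pos: [0.5853, -0.3192, 0.2025]
tool_rot: [3.139, -0.083, 0.003]
contact_force: [0.2, -0.1, -1.0]
opening: 0.0856
grip_force: 0.0
```

```bash
cat >> h.py <<'E'
def survey():
    im=ctrl.get_image("top")[:,:,::-1];C=cal("top");h=cv2.cvtColor(np.ascontiguousarray(im),cv2.COLOR_BGR2HSV)
    m=cv2.morphologyEx((((h[...,0]<12)|(h[...,0]>172))&(h[...,1]>110)&(h[...,2]>70)).astype(np.uint8),cv2.MORPH_CLOSE,np.ones((5,5)))
    for b in blob(m,.013,C,500,1100):
        if 90<b[3]<105 and 50<b[4]<66:print('tile',np.round(b[:5],4),b[5])
    for b in blob((h[...,1]<40)&(h[...,2]>150),.014,C,300,1500):
        if 85<b[3]<108 and 48<b[4]<66:print('frame',np.round(b[:5],4),b[5])
    return im
E
python3 - <<'E'
from h import *
survey();p,R=cur();print(p)
im=ctrl.get_image("wrist");C=cal("wrist");h=cv2.cvtColor(im,cv2.COLOR_RGB2HSV)
m=cv2.morphologyEx(((h[...,0]>40)&(h[...,0]<90)&(h[...,1]>80)).astype(np.uint8),cv2.MORPH_CLOSE,np.ones((3,3)));m[300:]=0
for b in blob(m,.031,C,300):print("placed",np.round(b[:5],4))
E
```

```text
tile [  0.415    0.3318 -11.3198  98.1535  59.1755] (np.float64(168.0), np.float64(251.0))
tile [ 0.5817  0.3316 -8.9638 98.8059 60.0977] (np.float64(171.0), np.float64(190.0))
frame [ 0.5919 -0.4417 57.4616 93.0346 61.8009] (np.float64(450.0), np.float64(198.0))
[ 0.58924604 -0.32179214  0.21388566]
placed [ 0.5878 -0.3215 -3.1565 98.2681 59.1645]
```

```bash
sed -i 's/(h\[...,2\]>150),.014,C,300,1500/(h[...,2]>195),.014,C,150,1500/' h.py
python3 - <<'E'
from h import *
im=survey()
w=ctrl.get_image("wrist");C=cal("wrist");h=cv2.cvtColor(w,cv2.COLOR_RGB2HSV);m=(h[...,1]<45)&(h[...,2]>115);m[250:]=0
for b in blob(m,.014,C,200,9000):print("wrist",np.round(b[:5],4),b[5])
for q in([.664,-.084,.014],):print(w2pix([q],C),w2pix([q],cal("top")))
go(([.664,-.084,.2],toolR(-74.5)),([.664,-.084,-.003],toolR(-74.5)))
E
```

```text
tile [  0.415    0.3318 -11.3198  98.1535  59.0836] (np.float64(168.0), np.float64(251.0))
tile [ 0.5817  0.3316 -8.9682 98.8069 60.149 ] (np.float64(171.0), np.float64(190.0))
frame [ 0.4051 -0.173  13.9857 98.2639 58.8703] (np.float64(352.0), np.float64(259.0))
frame [ 6.64200e-01 -8.38000e-02  1.55778e+01  9.94098e+01  5.93492e+01] (np.float64(321.0), np.float64(164.0))
frame [  1.0216  -0.2857 -46.854  101.8408  53.8204] (np.float64(393.0), np.float64(43.0))
wrist [ 0.5925 -0.2552 34.3397 58.9007 22.7727] (np.float64(213.0), np.float64(180.0))
wrist [ 6.590000e-01 -8.260000e-02  1.558960e+01  1.044068e+02  6.181780e+01] (np.float64(47.0), np.float64(129.0))
wrist [ 0.6924 -0.3402 -2.9828 40.0048 27.2798] (np.float64(288.0), np.float64(77.0))
[[ 46.74108133 125.40879143]] [[321.43041889 164.42674835]]
shift [0.1937, 0.59, -0.0079] turn [0.0011, 0.002, 0.1029] rows>=6.0
shift [0.0, 0.0, -0.5075] turn [0.0, 0.0, 0.0] rows>=4.9
```

jog_arm:
  deltas:
    - [-1,[0.1,0.3,-0.01],[0,0,0.05]]
    - [-1,[0.194,0.59,-0.01],[0,0,0.103]]
    - [-1,[0.194,0.59,-0.01],[0,0,0.103]]
    - [-1,[0.194,0.59,-0.01],[0,0,0.103]]
    - [-1,[0.194,0.59,-0.01],[0,0,0.103]]
    - [-1,[0.194,0.59,-0.01],[0,0,0.103]]
    - [-1,[0.194,0.59,-0.01],[0,0,0.103]]
    - [-1,[0.194,0.59,-0.1],[0,0,0.103]]
    - [-1,[0.194,0.59,-0.2],[0,0,0.103]]
    - [-1,[0.194,0.59,-0.3],[0,0,0.103]]
    - [-1,[0.194,0.59,-0.4],[0,0,0.103]]
    - [-1,[0.194,0.59,-0.4],[0,0,0.103]]

```text
t: 32.2
tool_pos: [0.654, -0.0816, 0.0275]
tool_rot: [-3.107, -0.423, 0.028]
contact_force: [-1.4, 0.2, -2.0]
opening: 0.0855
grip_force: 0.0
```

jog_arm:
  deltas:
    - [-1,[0,0,0],[0,0,0]]
    - [-1,[0,0,0],[0,0,0]]
    - [-1,[0,0,0],[0,0,0]]
    - [-1,[0,0,0],[0,0,0]]

```text
t: 32.53
tool_pos: [0.6657, -0.0841, 0.0446]
tool_rot: [3.109, 0.424, 0.013]
contact_force: [-0.2, -0.0, 0.7]
opening: 0.0856
grip_force: 0.0
```

Run:
```python
from h import *
print(cur()[0]);rel(([.6642,-.0838,-.003],toolR(-74.5)))if 0 else rel(([.6642,-.0838,-.003],toolR(-74.5)),)
```

```text
[ 0.66566494 -0.08406358  0.04459881]
shift [-0.0037, 0.0007, -0.119] turn [0.0009, 0.0028, -0.0001] rows>=1.1
```

jog_arm:
  deltas:
    - [-1,[-0.003,0,-0.04],[0,0.002,0]]
    - [-1,[-0.003,0,-0.08],[0,0.002,0]]
    - [-1,[-0.003,0,-0.11],[0,0.002,0]]
    - [-1,[-0.003,0,-0.119],[0,0.002,0]]
    - [-1,[-0.003,0,-0.119],[0,0.002,0]]
    - [-1,[-0.003,0,-0.119],[0,0.002,0]]
    - [1,[-0.003,0,-0.119],[0,0.002,0]]
    - [1,[-0.003,0,-0.119],[0,0.002,0]]
    - [1,[-0.003,0,-0.115],[0,0.002,0]]
    - [1,[-0.003,0,-0.11],[0,0.002,0]]

```text
t: 33.37
tool_pos: [0.6628, -0.0836, -0.0021]
tool_rot: [3.111, 0.424, -0.003]
contact_force: [0.3, 0.2, -0.9]
opening: 0.0584
grip_force: 67.2
```

jog_arm:
  deltas:
    - [1,[0,0,0.05],[0,0,0]]
    - [1,[0,0,0.1],[0,0,0]]
    - [1,[0,0,0.2],[0,0,0]]
    - [1,[0,0,0.3],[0,0,0]]
    - [1,[0,0,0.4],[0,0,0]]
    - [1,[0,0,0.4],[0,0,0]]
    - [1,[0,0,0.4],[0,0,0]]
    - [1,[0,0,0.4],[0,0,0]]

```text
t: 34.03
tool_pos: [0.6617, -0.0833, 0.1565]
tool_rot: [3.112, 0.424, -0.006]
contact_force: [-0.3, 1.4, -2.1]
opening: 0.0585
grip_force: 67.4
```

Run:
```python
from h import *
print(cur()[0]);w=ctrl.get_image("wrist");cv2.imwrite("pics/w3.png",w[:,:,::-1]);front(0,179,.011,w,0) if 0 else None
p,R=cur();C=cal("wrist");q=w2pix([p+R.apply([.045,y,-.012]) for y in(-.025,0,.025)],C);print(q);h=cv2.cvtColor(w,cv2.COLOR_RGB2HSV)
x=int(q[1,0]);y=int(q[1,1]);print(h[y-20:y+25:4,x].tolist())
go((SET+.17*ez,toolR(-93)))if 0 else go((SET+.17*ez,toolR(-93)),)
```

```text
[ 0.66168894 -0.08330344  0.15649808]
[[216.42633447 182.52727916]
 [276.50773027 182.49423211]
 [336.59197776 182.60295744]]
[[17, 30, 76], [19, 27, 75], [21, 46, 88], [22, 40, 142], [21, 42, 145], [20, 44, 144], [22, 40, 146], [22, 42, 141], [20, 42, 144], [17, 24, 73], [21, 25, 72], [30, 28, 72]]
shift [-0.1885, -0.5897, 0.0378] turn [-0.0001, -0.002, -0.1029] rows>=5.9
```

jog_arm:
  deltas:
    - [1,[-0.01,-0.03,0.03],[0,0,-0.01]]
    - [1,[-0.03,-0.09,0.04],[0,0,-0.02]]
    - [1,[-0.05,-0.16,0.04],[0,0,-0.04]]
    - [1,[-0.08,-0.24,0.04],[0,0,-0.06]]
    - [1,[-0.1,-0.32,0.04],[0,0,-0.08]]
    - [1,[-0.13,-0.4,0.04],[0,-0.002,-0.103]]
    - [1,[-0.15,-0.47,0.04],[0,-0.002,-0.103]]
    - [1,[-0.17,-0.53,0.04],[0,-0.002,-0.103]]
    - [1,[-0.18,-0.57,0.04],[0,-0.002,-0.103]]
    - [1,[-0.188,-0.59,0.04],[0,-0.002,-0.103]]
    - [1,[-0.188,-0.59,0.04],[0,-0.002,-0.103]]
    - [1,[-0.188,-0.59,0.04],[0,-0.002,-0.103]]

```text
t: 35.08
tool_pos: [0.5867, -0.3189, 0.1722]
tool_rot: [-3.14, 0.083, -0.003]
contact_force: [0.1, -0.2, -1.1]
opening: 0.0586
grip_force: 67.3
```

```bash
cat >> h.py <<'E'
def frontf(zoff=.016):
    w=ctrl.get_image("wrist");p,R=cur();C=cal("wrist");v=cv2.cvtColor(w,cv2.COLOR_RGB2GRAY).astype(float)
    hs=cv2.cvtColor(w,cv2.COLOR_RGB2HSV);e=[]
    T=lambda x,y:w2pix([p+R.apply([x,y,-zoff])],C)[0]
    for y in np.arange(-.024,.025,.002):
        a=T(.058,y);b=T(.043,y);t=np.linspace(0,1,60);L=a+(b-a)*t[:,None]
        g=cv2.remap(v.astype(np.float32),L[:,0].astype(np.float32),L[:,1].astype(np.float32),1)[:,0]
        k=np.argmax(np.gradient(cv2.GaussianBlur(g[:,None],(1,5),0)[:,0] if 0 else np.convolve(g,np.ones(5)/5,'same'))[4:-4])+4
        e.append(58-15*t[k])
    print("frame front x",np.median(e).round(1),np.percentile(e,[20,80]).round(1))
E
python3 -c "
from h import *
ss(.095,0,-93);frontf()"
```

```text
[ 0.5867 -0.3189  0.1722] err mm [1.2 0.1] rot [0.01 0.1  0.04] F [ 0.1 -0.2 -1.1] open 0.0586
shift [-0.003, -0.0002, -0.193] turn [-0.0, 0.0006, 0.0002] rows>=1.9
frame front x 49.9 [49.9 49.9]
```

jog_arm:
  deltas:
    - [1,[-0.002,0,-0.04],[0,0,0]]
    - [1,[-0.003,0,-0.09],[0,0,0]]
    - [1,[-0.003,0,-0.14],[0,0,0]]
    - [1,[-0.003,0,-0.175],[0,0,0]]
    - [1,[-0.003,0,-0.193],[0,0,0]]
    - [1,[-0.003,0,-0.193],[0,0,0]]
    - [1,[-0.003,0,-0.193],[0,0,0]]
    - [1,[-0.003,0,-0.193],[0,0,0]]

```text
t: 35.8
tool_pos: [0.5866, -0.3197, 0.0971]
tool_rot: [3.138, -0.082, 0.007]
contact_force: [1.2, -0.4, -0.6]
opening: 0.0581
grip_force: 67.3
```

```bash
python3 -c "
from h import *
ss(.034,0,-93,.03)"
```

```text
[ 0.5866 -0.3197  0.0971] err mm [ 1.1 -0.7] rot [-0.13  0.26 -0.01] F [ 1.2 -0.4 -0.6] open 0.0581
shift [-0.0027, 0.0016, -0.1577] turn [0.0008, 0.0014, -0.0] rows>=1.5
shift [-0.0027, 0.0016, -0.1677] turn [0.0008, 0.0014, -0.0] rows>=1.6
```

jog_arm:
  deltas:
    - [1,[-0.002,0.001,-0.01],[0,0.001,0]]
    - [1,[-0.002,0.001,-0.03],[0,0.001,0]]
    - [1,[-0.002,0.001,-0.05],[0,0.001,0]]
    - [1,[-0.002,0.001,-0.07],[0,0.001,0]]
    - [1,[-0.002,0.001,-0.09],[0,0.001,0]]
    - [1,[-0.002,0.001,-0.11],[0,0.001,0]]
    - [1,[-0.002,0.001,-0.13],[0,0.001,0]]
    - [1,[-0.002,0.001,-0.145],[0,0.001,0]]
    - [1,[-0.002,0.001,-0.155],[0,0.001,0]]
    - [1,[-0.002,0.001,-0.158],[0,0.001,0]]
    - [1,[-0.002,0.001,-0.158],[0,0.001,0]]
    - [1,[-0.002,0.001,-0.158],[0,0.001,0]]

```text
t: 36.8
tool_pos: [0.5851, -0.3191, 0.0327]
tool_rot: [3.139, -0.083, -0.0]
contact_force: [-0.4, -0.3, -1.0]
opening: 0.0583
grip_force: 67.3
```

```bash
python3 -c "
from h import *
ss(.03,0,-93,.2)"
```

```text
[ 0.5851 -0.3191  0.0327] err mm [-0.4 -0.1] rot [-0.09 -0.    0.01] F [-0.4 -0.3 -1. ] open 0.0583
shift [0.0009, 0.0004, -0.0067] turn [0.0005, -0.0, 0.0001] rows>=0.1
shift [0.0009, 0.0004, 0.4183] turn [0.0005, -0.0, 0.0001] rows>=4.0
```

jog_arm:
  deltas:
    - [1,[0,0,-0.006],[0,0,0]]
    - [1,[0,0,-0.008],[0,0,0]]
    - [1,[0,0,-0.008],[0,0,0]]
    - [0.3,[0,0,-0.008],[0,0,0]]
    - [-1,[0,0,-0.006],[0,0,0]]
    - [-1,[0,0,-0.006],[0,0,0]]
    - [-1,[0,0,-0.006],[0,0,0]]
    - [-1,[0,0,0.06],[0,0,0]]
    - [-1,[0,0,0.14],[0,0,0]]
    - [-1,[0,0,0.24],[0,0,0]]
    - [-1,[0,0,0.34],[0,0,0]]
    - [-1,[0,0,0.42],[0,0,0]]

```text
t: 37.8
tool_pos: [0.5854, -0.3194, 0.2042]
tool_rot: [3.138, -0.083, 0.003]
contact_force: [0.8, -0.2, 0.5]
opening: 0.0857
grip_force: 0.0
```

jog_arm:
  deltas:
    - [-1,[0,0.04,0],[0,0,0]]
    - [-1,[0,0.12,0],[0,0,0]]
    - [-1,[0,0.21,0],[0,0,-0.01]]
    - [-1,[0,0.3,0],[0,0,-0.02]]
    - [-1,[0,0.39,0],[0,0,-0.03]]
    - [-1,[0,0.48,0],[0,0,-0.033]]
    - [-1,[0,0.57,0],[0,0,-0.033]]
    - [-1,[0,0.66,0],[0,0,-0.033]]
    - [-1,[0,0.74,0],[0,0,-0.033]]
    - [-1,[0,0.82,0],[0,0,-0.033]]
    - [-1,[0,0.9,0],[0,0,-0.033]]
    - [-1,[0,0.98,0],[0,0,-0.033]]

```text
t: 38.8
tool_pos: [0.5845, 0.0748, 0.2004]
tool_rot: [3.131, -0.245, -0.0]
contact_force: [0.3, 0.2, -0.3]
opening: 0.0855
grip_force: 0.0
```

Run:
```python
from fit import *
im=survey();print(cur()[0])
x,y=w2pix([SET+.045*ez],cal("top"))[0].astype(int)
C=cal("top");hh=cv2.cvtColor(np.ascontiguousarray(im),cv2.COLOR_BGR2HSV)
g=(hh[...,0]>40)&(hh[...,0]<90)&(hh[...,1]>60)
for z,L,W in((.045,.1,.06),(.045,.08,.04)):print(w2pix(box(SET,SY,L,W,z),C).round(1).tolist())
yy,xx=np.where(g[y-30:y+30,x-30:x+30]);print("green px",len(xx),xx.min()+x-30,xx.max()+x-30,yy.min()+y-30,yy.max()+y-30)
T=toolR(-99)
rel(([.5817,.3328,.2],T),([.5817,.3328,.06],T),([.5817,.3328,-.003],T))
```

```text
tile [  0.415    0.3319 -11.1611  98.1171  59.4965] (np.float64(168.0), np.float64(251.0))
tile [ 0.5817  0.3316 -8.9638 98.8059 60.1505] (np.float64(171.0), np.float64(190.0))
frame [ 0.4056 -0.1725 14.3907 98.5098 58.4589] (np.float64(352.0), np.float64(259.0))
[0.58415775 0.07984041 0.20036098]
[[398.4, 174.1], [420.2, 175.8], [418.3, 212.3], [396.4, 210.6]]
[[401.8, 178.0], [416.4, 179.2], [414.9, 208.3], [400.2, 207.2]]
green px 364 402 415 179 207
shift [-0.0061, 0.6324, -0.0009] turn [-0.0011, -0.0001, -0.0016] rows>=6.1
shift [-0.0061, 0.6324, -0.3509] turn [-0.0011, -0.0001, -0.0016] rows>=6.9
shift [-0.0061, 0.6324, -0.5084] turn [-0.0011, -0.0001, -0.0016] rows>=7.8
```

The frame sits squarely on the tile: the green window spans 402–415 by 179–207, as predicted. Now the second tile.

jog_arm:
  deltas:
    - [-1,[0,0.08,0],[0,0,0]]
    - [-1,[0,0.16,0],[0,0,0]]
    - [-1,[0,0.25,0],[0,0,0]]
    - [-1,[0,0.34,0],[0,0,0]]
    - [-1,[0,0.43,-0.03],[0,0,0]]
    - [-1,[0,0.51,-0.08],[0,0,0]]
    - [-1,[-0.004,0.58,-0.14],[-0.001,0,-0.002]]
    - [-1,[-0.006,0.62,-0.2],[-0.001,0,-0.002]]
    - [-1,[-0.006,0.632,-0.27],[-0.001,0,-0.002]]
    - [-1,[-0.006,0.632,-0.33],[-0.001,0,-0.002]]
    - [-1,[-0.006,0.632,-0.37],[-0.001,0,-0.002]]
    - [-1,[-0.006,0.632,-0.37],[-0.001,0,-0.002]]

```text
t: 39.85
tool_pos: [0.579, 0.3246, 0.0468]
tool_rot: [3.123, -0.254, -0.013]
contact_force: [-1.2, -0.4, -0.8]
opening: 0.0857
grip_force: 0.0
```

Run:
```python
from h import *
T=toolR(-99);print(cur()[0]);rel(([.5817,.3328,-.003],T),)
```

```text
[0.57902363 0.32460528 0.04682983]
shift [0.0067, 0.0205, -0.1246] turn [0.0025, -0.0028, 0.0016] rows>=1.2
```

jog_arm:
  deltas:
    - [-1,[0.003,0.019,-0.04],[0,0,0.0015]]
    - [-1,[0.003,0.019,-0.08],[0,0,0.0015]]
    - [-1,[0.003,0.019,-0.08],[0,0,0.0015]]
    - [-1,[0.003,0.019,-0.08],[0,0,0.0015]]
    - [-1,[0.003,0.019,-0.08],[0,0,0.0015]]

```text
t: 40.27
tool_pos: [0.5841, 0.3333, 0.0211]
tool_rot: [3.128, -0.248, 0.001]
contact_force: [0.5, 0.8, 0.8]
opening: 0.0854
grip_force: 0.0
```

Run:
```python
from h import *
T=toolR(-99);print(cur()[0]);rel(([.5817,.3328,-.003],T),)
```

```text
[0.58406724 0.33332735 0.0211322 ]
shift [-0.0059, -0.0013, -0.0603] turn [0.0013, 0.0, 0.0003] rows>=0.6
```

Now grip and lift, then carry it slowly to the easel.

jog_arm:
  deltas:
    - [-1,[-0.005,-0.001,-0.03],[0.001,0,0]]
    - [-1,[-0.005,-0.001,-0.055],[0.001,0,0]]
    - [-1,[-0.005,-0.001,-0.06],[0.001,0,0]]
    - [-1,[-0.005,-0.001,-0.06],[0.001,0,0]]
    - [1,[-0.005,-0.001,-0.06],[0.001,0,0]]
    - [1,[-0.005,-0.001,-0.06],[0.001,0,0]]
    - [1,[-0.005,-0.001,-0.057],[0.001,0,0]]
    - [1,[-0.005,-0.001,-0.053],[0.001,0,0]]

```text
t: 40.93
tool_pos: [0.5819, 0.3332, -0.0004]
tool_rot: [3.131, -0.248, -0.0]
contact_force: [-0.4, 0.0, -1.5]
opening: 0.0587
grip_force: 68.2
```

jog_arm:
  deltas:
    - [1,[0,0,0.04],[0,0,0]]
    - [1,[0,0,0.1],[0,0,0]]
    - [1,[0,0,0.18],[0,0,0]]
    - [1,[0,0,0.27],[0,0,0]]
    - [1,[0,0,0.36],[0,0,0]]
    - [1,[0,0,0.44],[0,0,0]]
    - [1,[0,0,0.48],[0,0,0]]
    - [1,[0,0,0.49],[0,0,0]]
    - [1,[0,0,0.49],[0,0,0]]
    - [1,[0,0,0.49],[0,0,0]]
    - [1,[0,0,0.49],[0,0,0]]

```text
t: 41.85
tool_pos: [0.5803, 0.3325, 0.1922]
tool_rot: [3.129, -0.247, -0.007]
contact_force: [-0.1, -0.2, -2.1]
opening: 0.0585
grip_force: 68.4
```

Run:
```python
from h import *
p,R=cur();print(p)
w=ctrl.get_image("wrist");cv2.imwrite("pics/w4.png",w[:,:,::-1]);front(3,16,.0175,w,90)
s=ctrl.get_image("scene");x,y=w2pix([p],cal("scene"))[0].astype(int);h=cv2.cvtColor(np.ascontiguousarray(s[y-35:y+35,x-45:x+45]),cv2.COLOR_RGB2HSV)
print({k:int(((h[...,0]>=a)&(h[...,0]<=b)&(h[...,1]>90)&(h[...,2]>50)).sum()) for k,a,b in(("or",0,17),("yel",22,34),("gr",45,90),("blue",95,125))})
A=REST+.09*n+.07*ez;rel((A,toolR(EY)));d(A,toolR(EY),REST+.05*n+.01*u,toolR(EY,45,ex))
```

```text
[0.58025245 0.33246405 0.19222283]
front x 50.7 at y=0, skew -0.3 deg, side y [-29.5  30.1]
{'or': 590, 'yel': 0, 'gr': 0, 'blue': 131}
shift [-0.1529, -1.0781, 0.0309] turn [0.0019, -0.0005, 0.5086] rows>=12.8
shift [0.0115, 0.0876, -0.228] turn [0.2479, -0.0326, 0.0] rows>=6.3
```

jog_arm:
  deltas:
    - [1,[0,-0.03,0.03],[0,0,0.02]]
    - [1,[-0.01,-0.08,0.03],[0,0,0.04]]
    - [1,[-0.02,-0.14,0.03],[0,0,0.06]]
    - [1,[-0.03,-0.2,0.03],[0,0,0.09]]
    - [1,[-0.04,-0.27,0.03],[0,0,0.12]]
    - [1,[-0.05,-0.34,0.03],[0,0,0.15]]
    - [1,[-0.06,-0.41,0.03],[0,0,0.18]]
    - [1,[-0.07,-0.48,0.03],[0,0,0.21]]
    - [1,[-0.08,-0.55,0.03],[0,0,0.24]]
    - [1,[-0.09,-0.62,0.03],[0,0,0.27]]
    - [1,[-0.1,-0.69,0.03],[0,0,0.3]]
    - [1,[-0.11,-0.76,0.03],[0,0,0.33]]

```text
t: 42.95
tool_pos: [0.5366, 0.0278, 0.2057]
tool_rot: [2.84, 1.343, -0.003]
contact_force: [1.0, -0.5, -1.1]
opening: 0.0585
grip_force: 68.3
```

jog_arm:
  deltas:
    - [1,[-0.01,-0.06,0],[0,0,0.03]]
    - [1,[-0.02,-0.12,0],[0,0,0.06]]
    - [1,[-0.025,-0.18,0],[0,0,0.09]]
    - [1,[-0.03,-0.23,0],[0,0,0.12]]
    - [1,[-0.035,-0.27,0],[0,0,0.15]]
    - [1,[-0.04,-0.3,0],[0,0,0.17]]
    - [1,[-0.043,-0.318,0],[0,0,0.178]]
    - [1,[-0.043,-0.318,0],[0,0,0.178]]
    - [1,[-0.043,-0.318,0],[0,0,0.178]]
    - [1,[-0.043,-0.318,0],[0,0,0.178]]
    - [1,[-0.043,-0.318,0],[0,0,0.178]]

```text
t: 43.87
tool_pos: [0.5203, -0.0975, 0.2067]
tool_rot: [2.363, 2.069, 0.0]
contact_force: [-1.2, 0.9, -2.0]
opening: 0.058
grip_force: 68.3
```

Run:
```python
from h import *
st();R=toolR(EY,45,ex);o=-.0095*n+.001*ex
rel((REST+.05*n+.009*u,R),);go((REST+.05*n+.009*u,R),(REST+.005*n+.008*u+o,R))
```

```text
43.8667 rel [  0.9  51.9 140. ] F [-1.3 -0.9 -1.9] open 0.058
shift [0.0085, 0.0828, -0.2349] turn [0.2479, -0.0327, 0.0005] rows>=6.3
shift [0.0085, 0.0828, -0.2349] turn [0.2479, -0.0327, 0.0005] rows>=6.3
shift [0.0148, 0.0934, -0.0981] turn [0.0, 0.0, 0.0] rows>=1.3
```

jog_arm:
  deltas:
    - [1,[0,0,0],[0.03,-0.004,0]]
    - [1,[0,0,0],[0.07,-0.009,0]]
    - [1,[0,0,0],[0.105,-0.014,0]]
    - [1,[0,0,0],[0.14,-0.018,0]]
    - [1,[0,0,-0.03],[0.175,-0.023,0]]
    - [1,[0,0,-0.08],[0.21,-0.028,0]]
    - [1,[0.004,0.02,-0.13],[0.248,-0.033,0]]
    - [1,[0.006,0.05,-0.18],[0.248,-0.033,0]]
    - [1,[0.0085,0.083,-0.225],[0.248,-0.033,0]]
    - [1,[0.0085,0.083,-0.235],[0.248,-0.033,0]]
    - [1,[0.0085,0.083,-0.235],[0.248,-0.033,0]]
    - [1,[0.0085,0.083,-0.235],[0.248,-0.033,0]]

```text
t: 44.87
tool_pos: [0.5245, -0.0652, 0.1141]
tool_rot: [-1.891, -1.657, -0.784]
contact_force: [-0.1, 0.1, -1.3]
opening: 0.0586
grip_force: 68.3
```

Run:
```python
from h import *
st();R=toolR(EY,45,ex);o=-.0095*n+.001*ex
print((R.inv()*cur()[1]).as_rotvec(degrees=True).round(1))
rel((REST+.005*n+.008*u+o,R),(REST-.001*n+.008*u+o,R))
```

```text
44.8667 rel [ 0.8  9.5 51.4] F [-0.1 -0.9 -1. ] open 0.0586
[-0.1 -0.1 -0. ]
shift [0.013, 0.0954, -0.1015] turn [0.0004, 0.0005, 0.0006] rows>=1.3
shift [0.0144, 0.106, -0.1121] turn [0.0004, 0.0005, 0.0006] rows>=1.5
```

jog_arm:
  deltas:
    - [1,[0.003,0.02,-0.02],[0,0,0]]
    - [1,[0.006,0.045,-0.045],[0,0,0]]
    - [1,[0.009,0.07,-0.07],[0,0,0]]
    - [1,[0.012,0.088,-0.092],[0,0,0]]
    - [1,[0.013,0.097,-0.103],[0,0,0]]
    - [1,[0.014,0.103,-0.109],[0,0,0]]
    - [1,[0.014,0.107,-0.113],[0,0,0]]
    - [1,[0.014,0.107,-0.113],[0,0,0]]
    - [1,[0.014,0.107,-0.113],[0,0,0]]

```text
t: 45.62
tool_pos: [0.5297, -0.0225, 0.0682]
tool_rot: [-1.892, -1.655, -0.784]
contact_force: [-1.7, -1.3, 0.2]
opening: 0.0585
grip_force: 68.5
```

```bash
python3 -c "
from h import *;st()"
```

```text
45.6167 rel [  0.4   7.5 -11.4] F [-1.5 -0.9  1.2] open 0.0585
```

jog_arm:
  deltas:
    - [1,[-0.0005,-0.003,-0.003],[0,0,0]]
    - [1,[-0.001,-0.006,-0.006],[0,0,0]]
    - [1,[-0.001,-0.009,-0.009],[0,0,0]]
    - [1,[-0.001,-0.009,-0.009],[0,0,0]]

```text
t: 45.95
tool_pos: [0.5295, -0.0262, 0.0645]
tool_rot: [-1.892, -1.655, -0.785]
contact_force: [-0.4, -1.6, 1.1]
opening: 0.0584
grip_force: 68.7
```

```bash
python3 -c "
from h import *;st()"
```

```text
45.95 rel [  0.7   2.2 -11.4] F [-0.2 -0.4  1.9] open 0.0584
```

jog_arm:
  deltas:
    - [1,[0,-0.002,-0.0035],[0,0,0]]
    - [1,[0,-0.002,-0.0035],[0,0,0]]
    - [1,[0,-0.002,-0.0035],[0,0,0]]

```text
t: 46.2
tool_pos: [0.5295, -0.0262, 0.0645]
tool_rot: [-1.889, -1.654, -0.787]
contact_force: [-2.1, -0.1, 7.2]
opening: 0.0583
grip_force: 69.0
```

```bash
python3 -c "
from h import *;st()"
```

```text
46.2 rel [  0.7   2.2 -11.4] F [-2.   4.8  5.4] open 0.0583
```

jog_arm:
  deltas:
    - [1,[0,-0.0025,-0.0025],[0,0,0]]
    - [1,[0,-0.0025,-0.0025],[0,0,0]]
    - [1,[0,-0.0025,-0.0025],[0,0,0]]

```text
t: 46.45
tool_pos: [0.5295, -0.0263, 0.0644]
tool_rot: [-1.885, -1.653, -0.788]
contact_force: [-2.0, 3.5, 11.7]
opening: 0.0588
grip_force: 69.1
```

```bash
python3 -c "
from h import *;st()"
```

```text
46.45 rel [  0.7   2.1 -11.4] F [-2.5 10.5  6. ] open 0.0588
```

The tile is seated against the lip. I'll plan the whole flip as one chain from the commanded pose, to save turns.

```bash
cat >> h.py <<'E'
def chain(p,R,wps):
    "print each call: targets relative to the previous waypoint"
    for nm,w in wps:
        print(nm,end=": ");d(p,R,*w);p,R=w
SQ=toolR(EY,45,ex);AL=toolR(EY,-45,ex)
def fl(a):return Ro.from_rotvec(np.radians(a)*u)*AL
def at(a,b,c):return REST+(a*ex+b*u+c*n)/1000
E
python3 - <<'E'
from h import *
_,R=cur()
print(cur()[0]);c0=at(.7,-.8,-11.5)
chain(c0,R,[("retreat",(at(.7,-.8,105),R)),("over",(at(.7,130,130),toolR(EY))),("above slope",(at(.7,150,0),AL)),("in",(at(.7,4,0),AL)),("lift n",(at(.7,4,60),AL)),("lift2",(at(.7,60,95),AL)),("f60",(at(.7,60,95),fl(60))),("f120",(at(.7,60,95),fl(120))),("f180",(at(.7,60,95),fl(180))),("down",(at(.7,12,15),fl(180)))])
E
```

```text
[ 0.52945064 -0.02627061  0.06444386]
retreat: shift [-0.0269, -0.2042, 0.2059] turn [0.0, 0.0, 0.0] rows>=2.8
over: shift [0.0244, 0.1854, 0.2754] turn [-0.2496, 0.0332, 0.0] rows>=6.3
above slope: shift [0.0346, 0.2629, -0.1945] turn [-0.2479, 0.0326, 0.0] rows>=6.3
in: shift [-0.0337, -0.2559, -0.2581] turn [0.0, 0.0, 0.0] rows>=3.5
lift n: shift [-0.0138, -0.1052, 0.1061] turn [0.0, 0.0, 0.0] rows>=1.4
lift2: shift [0.0048, 0.0368, 0.1609] turn [0.0, 0.0, 0.0] rows>=1.6
f60: shift [0.0, 0.0, 0.0] turn [0.0308, 0.2337, 0.2357] rows>=8.4
f120: shift [0.0, 0.0, 0.0] turn [0.0308, 0.2337, 0.2357] rows>=8.4
f180: shift [0.0, 0.0, 0.0] turn [0.0308, 0.2337, 0.2357] rows>=8.4
down: shift [0.0074, 0.0561, -0.2263] turn [0.0, 0.0, 0.0] rows>=2.2
```

jog_arm:
  deltas:
    - [0.2,[0,0,0],[0,0,0]]
    - [-1,[0,0,0],[0,0,0]]
    - [-1,[0,0,0],[0,0,0]]
    - [-1,[0,0,0],[0,0,0]]
    - [-1,[0,0,0],[0,0,0]]
    - [-1,[-0.005,-0.04,0.04],[0,0,0]]
    - [-1,[-0.012,-0.1,0.1],[0,0,0]]
    - [-1,[-0.02,-0.16,0.16],[0,0,0]]
    - [-1,[-0.027,-0.204,0.206],[0,0,0]]
    - [-1,[-0.027,-0.204,0.206],[0,0,0]]

```text
t: 47.28
tool_pos: [0.5205, -0.1134, 0.1485]
tool_rot: [-1.898, -1.66, -0.789]
contact_force: [-0.1, -0.6, 0.8]
opening: 0.0854
grip_force: 0.0
```

jog_arm:
  deltas:
    - [-1,[0,0,0.06],[-0.03,0.004,0]]
    - [-1,[0,0.01,0.12],[-0.06,0.008,0]]
    - [-1,[0.005,0.04,0.18],[-0.095,0.012,0]]
    - [-1,[0.01,0.08,0.23],[-0.13,0.017,0]]
    - [-1,[0.016,0.12,0.27],[-0.165,0.022,0]]
    - [-1,[0.02,0.15,0.275],[-0.2,0.026,0]]
    - [-1,[0.024,0.185,0.275],[-0.23,0.03,0]]
    - [-1,[0.024,0.185,0.275],[-0.25,0.033,0]]

```text
t: 47.95
tool_pos: [0.528, -0.0319, 0.2548]
tool_rot: [2.352, 2.069, -0.007]
contact_force: [0.2, -0.1, -0.5]
opening: 0.0854
grip_force: 0.0
```

jog_arm:
  deltas:
    - [-1,[0.005,0.04,0],[-0.03,0.004,0]]
    - [-1,[0.01,0.08,-0.02],[-0.065,0.009,0]]
    - [-1,[0.016,0.12,-0.05],[-0.1,0.013,0]]
    - [-1,[0.02,0.16,-0.08],[-0.135,0.018,0]]
    - [-1,[0.025,0.2,-0.12],[-0.17,0.022,0]]
    - [-1,[0.03,0.24,-0.16],[-0.205,0.027,0]]
    - [-1,[0.035,0.263,-0.19],[-0.23,0.03,0]]
    - [-1,[0.035,0.263,-0.195],[-0.248,0.033,0]]
    - [-1,[0.035,0.263,-0.195],[-0.248,0.033,0]]
    - [-1,[0.035,0.263,-0.195],[-0.248,0.033,0]]
    - [-1,[0.035,0.263,-0.195],[-0.248,0.033,0]]
    - [-1,[0.035,0.263,-0.195],[-0.248,0.033,0]]

```text
t: 48.95
tool_pos: [0.5423, 0.0695, 0.1776]
tool_rot: [1.886, 1.65, -0.784]
contact_force: [-0.3, 0.1, 0.3]
opening: 0.0852
grip_force: 0.0
```

Run:
```python
from fit import *
st();I=both()
P,R,e,a=fit(I,REST,Ro.from_matrix(np.c_[u,-ex,n]))
B=np.c_[ex,u,n];print("tile mm",((P-REST)@B*1000).round(1),"normal",(R.as_matrix()[:,2]@B).round(3),round(e,1),a)
print((AL.inv()*cur()[1]).as_rotvec(degrees=True).round(1));rel((at(.7,4,0),AL))
```

```text
48.95 rel [  0.9 150.5   0.3] F [-0.3  0.3  0.2] open 0.0852
tile mm [ 1.7 -1.8 -0.3] normal [-0.015 -0.018  1.   ] 34.8 [665, 229]
[-0.1 -0.3  0.2]
shift [-0.0343, -0.2558, -0.2598] turn [0.002, 0.001, 0.0005] rows>=3.5
```

jog_arm:
  deltas:
    - [-1,[-0.005,-0.03,-0.03],[0,0,0]]
    - [-1,[-0.012,-0.09,-0.09],[0.001,0.001,0]]
    - [-1,[-0.02,-0.15,-0.15],[0.001,0.001,0]]
    - [-1,[-0.028,-0.21,-0.21],[0.001,0.001,0]]
    - [-1,[-0.034,-0.256,-0.26],[0.002,0.001,0]]
    - [-1,[-0.034,-0.256,-0.26],[0.002,0.001,0]]
    - [-1,[-0.034,-0.256,-0.26],[0.002,0.001,0]]
    - [-1,[-0.034,-0.256,-0.26],[0.002,0.001,0]]
    - [1,[-0.034,-0.256,-0.26],[0.002,0.001,0]]
    - [1,[-0.034,-0.256,-0.26],[0.002,0.001,0]]
    - [1,[-0.034,-0.256,-0.26],[0.002,0.001,0]]
    - [1,[-0.034,-0.256,-0.26],[0.002,0.001,0]]

```text
t: 50.05
tool_pos: [0.5296, -0.0314, 0.074]
tool_rot: [1.887, 1.656, -0.783]
contact_force: [-0.8, 5.3, 6.2]
opening: 0.0593
grip_force: 63.7
```

jog_arm:
  deltas:
    - [1,[-0.003,-0.02,0.04],[0,0,0]]
    - [1,[-0.008,-0.06,0.09],[0,0,0]]
    - [1,[-0.01,-0.08,0.16],[0,0,0]]
    - [1,[-0.009,-0.068,0.22],[0,0,0]]
    - [1,[-0.009,-0.068,0.267],[0,0,0]]
    - [1,[-0.009,-0.068,0.267],[0.004,0.028,0.028]]
    - [1,[-0.009,-0.068,0.267],[0.008,0.058,0.059]]
    - [1,[-0.009,-0.068,0.267],[0.012,0.088,0.089]]
    - [1,[-0.009,-0.068,0.267],[0.0155,0.117,0.118]]
    - [1,[-0.009,-0.068,0.267],[0.019,0.146,0.147]]
    - [1,[-0.009,-0.068,0.267],[0.023,0.175,0.177]]
    - [1,[-0.009,-0.068,0.267],[0.027,0.204,0.206]]

```text
t: 51.05
tool_pos: [0.5244, -0.0591, 0.1786]
tool_rot: [1.082, 2.498, -1.086]
contact_force: [0.3, -0.4, -1.3]
opening: 0.0591
grip_force: 65.0
```

jog_arm:
  deltas:
    - [1,[0,0,0],[0.004,0.0292,0.0295]]
    - [1,[0,0,0],[0.0077,0.0584,0.0589]]
    - [1,[0,0,0],[0.0115,0.0876,0.0884]]
    - [1,[0,0,0],[0.0154,0.1169,0.1179]]
    - [1,[0,0,0],[0.0192,0.1461,0.1473]]
    - [1,[0,0,0],[0.0231,0.1753,0.1768]]
    - [1,[0,0,0],[0.0269,0.2045,0.2062]]
    - [1,[0,0,0],[0.0308,0.2337,0.2357]]
    - [1,[0,0,0],[0.0347,0.2629,0.2652]]
    - [1,[0,0,0],[0.0385,0.2921,0.2946]]
    - [1,[0,0,0],[0.0424,0.3213,0.3241]]
    - [1,[0,0,0],[0.0424,0.3213,0.3241]]

```text
t: 52.05
tool_pos: [0.5245, -0.0591, 0.1786]
tool_rot: [0.807, -2.51, 0.987]
contact_force: [-0.2, 0.1, -1.8]
opening: 0.0595
grip_force: 64.9
```

jog_arm:
  deltas:
    - [1,[0,0,0],[0.004,0.0292,0.0295]]
    - [1,[0,0,0],[0.0077,0.0584,0.0589]]
    - [1,[0,0,0],[0.0115,0.0876,0.0884]]
    - [1,[0,0,0],[0.0154,0.1169,0.1179]]
    - [1,[0,0,0],[0.0192,0.1461,0.1473]]
    - [1,[0,0,0],[0.023,0.1758,0.1769]]
    - [1,[0,0,0],[0.023,0.1758,0.1769]]
    - [1,[0,0,0],[0.023,0.1758,0.1769]]

```text
t: 52.72
tool_pos: [0.5245, -0.0592, 0.1786]
tool_rot: [1.597, -1.89, 0.689]
contact_force: [-0.1, -0.8, -2.5]
opening: 0.0596
grip_force: 64.9
```

Run:
```python
from h import *
st();print((fl(180).inv()*cur()[1]).as_rotvec(degrees=True).round(1),np.round(ctrl.get_obs()['q'],2))
rel((at(.7,13,20),fl(180)),(at(.7,13,4),fl(180)))
```

```text
52.7167 rel [ 0.  59.3 92.9] F [ 0.  -2.3 -1.2] open 0.0596
[ 0.  -0.1  2.1] [ 0.11  0.04  1.86 -0.76  1.5  -2.7 ]
shift [0.0078, 0.0463, -0.2107] turn [0.0007, 0.0083, 0.0082] rows>=2.1
shift [0.0115, 0.0743, -0.239] turn [0.0007, 0.0083, 0.0082] rows>=2.4
```

jog_arm:
  deltas:
    - [1,[0.002,0.01,-0.04],[0.001,0.008,0.008]]
    - [1,[0.004,0.02,-0.1],[0.001,0.008,0.008]]
    - [1,[0.006,0.035,-0.16],[0.001,0.008,0.008]]
    - [1,[0.008,0.046,-0.211],[0.001,0.008,0.008]]
    - [1,[0.01,0.06,-0.225],[0.001,0.008,0.008]]
    - [1,[0.0115,0.074,-0.239],[0.001,0.008,0.008]]
    - [1,[0.0115,0.078,-0.243],[0.001,0.008,0.008]]
    - [1,[0.0115,0.08,-0.245],[0.001,0.008,0.008]]
    - [1,[0.0115,0.08,-0.245],[0.001,0.008,0.008]]
    - [1,[0.0115,0.08,-0.245],[0.001,0.008,0.008]]

```text
t: 53.55
tool_pos: [0.5301, -0.0275, 0.0823]
tool_rot: [1.626, -1.86, 0.677]
contact_force: [-0.0, 0.1, -1.9]
opening: 0.0593
grip_force: 64.9
```

```bash
python3 -c "
from h import *;st()"
```

```text
53.55 rel [ 1.4 14.   2. ] F [-0.1 -1.2 -1.4] open 0.0593
```

jog_arm:
  deltas:
    - [1,[-0.0005,-0.003,-0.003],[0,0,0]]
    - [1,[-0.001,-0.006,-0.006],[0,0,0]]
    - [1,[-0.001,-0.009,-0.0095],[0,0,0]]
    - [1,[-0.0015,-0.012,-0.0125],[0,0,0]]
    - [1,[-0.0015,-0.012,-0.0125],[0,0,0]]
    - [1,[-0.0015,-0.012,-0.0125],[0,0,0]]

```text
t: 54.05
tool_pos: [0.5284, -0.0325, 0.0759]
tool_rot: [1.625, -1.858, 0.674]
contact_force: [-0.4, 0.2, -1.0]
opening: 0.0592
grip_force: 64.9
```

```bash
python3 -c "
from h import *;st()"
```

```text
54.05 rel [0.5 5.8 1.2] F [-0.4 -0.6 -0.8] open 0.0592
```

jog_arm:
  deltas:
    - [1,[0,0.001,-0.003],[0,0,0]]
    - [1,[0,0.001,-0.007],[0,0,0]]
    - [1,[0,0.001,-0.007],[0,0,0]]
    - [1,[0,0.001,-0.007],[0,0,0]]

```text
t: 54.38
tool_pos: [0.529, -0.0317, 0.0744]
tool_rot: [1.624, -1.858, 0.676]
contact_force: [-2.8, 4.0, 5.8]
opening: 0.059
grip_force: 65.5
```

```bash
python3 -c "
from h import *;st()"
```

```text
54.3833 rel [ 0.9  5.3 -0.5] F [-3.3  6.6  1.6] open 0.059
```

jog_arm:
  deltas:
    - [1,[0,0,-0.003],[0,0,0]]
    - [1,[0,0,-0.003],[0,0,0]]
    - [1,[0,0,-0.003],[0,0,0]]

```text
t: 54.63
tool_pos: [0.5291, -0.0316, 0.0743]
tool_rot: [1.623, -1.858, 0.677]
contact_force: [-4.3, 5.4, 9.8]
opening: 0.0593
grip_force: 66.2
```

Run:
```python
from h import *
st();_,R=cur()
M=toolR(82.5);c=cur()[0]
S=lambda a,b,f:Ro.from_rotvec((b*a.inv()).as_rotvec()*f)*a
p1=at(1,150,-2);pm=REST+.22*ez;pt=at(1,1.5,100);F=fl(180)
chain(c,F,[("retreat",(at(1,150,0),F)),("half",(p1*.5+pm*.5,S(F,M,.5))),("M",(pm,M)),("half2",(pm*.5+pt*.5+.03*ez,S(M,SQ,.5))),("T",(pt,SQ)),("grip",(at(1,1.5,-11),SQ)),("back",(at(1,1.5,80),SQ)),("level",(REST+.09*n+.07*ez,toolR(EY))),("halfset",((REST+.09*n+.07*ez+SET+.17*ez)/2,toolR(-50))),("set",(SET+.17*ez,toolR(-93)))])
```

```text
54.6333 rel [ 1.   5.3 -0.6] F [-4.9 10.3  3.5] open 0.0593
retreat: shift [0.0333, 0.2525, 0.257] turn [0.0, 0.0, 0.0] rows>=3.5
half: shift [-0.0183, -0.1295, 0.1406] turn [0.0841, -0.1096, -0.2359] rows>=6.9
M: shift [-0.0188, -0.133, 0.1442] turn [0.0841, -0.1096, -0.2359] rows>=6.9
half2: shift [-0.0101, -0.0865, -0.1103] turn [0.1096, 0.0841, -0.2359] rows>=6.9
T: shift [-0.0101, -0.0865, -0.2603] turn [0.1096, 0.0841, -0.2359] rows>=6.9
grip: shift [0.0256, 0.1945, -0.1962] turn [0.0, 0.0, 0.0] rows>=2.7
back: shift [-0.021, -0.1595, 0.1609] turn [0.0, 0.0, 0.0] rows>=2.2
level: shift [-0.0051, -0.0198, 0.19] turn [-0.2479, 0.0326, 0.0] rows>=6.3
halfset: shift [0.0828, -0.2753, -0.0433] turn [0.0, 0.0, -0.2361] rows>=5.9
set: shift [0.0828, -0.2753, -0.0433] turn [0.0, 0.0, -0.2389] rows>=6.0
```

Seated, glaze out. I'll release, retreat and swing to the square grip.

jog_arm:
  deltas:
    - [0.2,[0,0,0],[0,0,0]]
    - [-1,[0,0,0],[0,0,0]]
    - [-1,[0,0,0],[0,0,0]]
    - [-1,[0,0,0],[0,0,0]]
    - [-1,[0,0,0],[0,0,0]]
    - [-1,[0.005,0.04,0.04],[0,0,0]]
    - [-1,[0.013,0.1,0.1],[0,0,0]]
    - [-1,[0.02,0.17,0.17],[0,0,0]]
    - [-1,[0.03,0.23,0.23],[0,0,0]]
    - [-1,[0.033,0.253,0.257],[0,0,0]]
    - [-1,[0.033,0.253,0.257],[0,0,0]]

```text
t: 55.55
tool_pos: [0.544, 0.0712, 0.178]
tool_rot: [1.629, -1.862, 0.68]
contact_force: [-0.0, -0.2, -0.6]
opening: 0.0853
grip_force: 0.0
```

jog_arm:
  deltas:
    - [-1,[-0.002,-0.01,0.02],[0.01,-0.013,-0.028]]
    - [-1,[-0.004,-0.03,0.04],[0.021,-0.027,-0.058]]
    - [-1,[-0.007,-0.05,0.06],[0.032,-0.042,-0.09]]
    - [-1,[-0.01,-0.07,0.08],[0.043,-0.056,-0.12]]
    - [-1,[-0.013,-0.09,0.1],[0.054,-0.07,-0.15]]
    - [-1,[-0.016,-0.11,0.12],[0.064,-0.084,-0.18]]
    - [-1,[-0.018,-0.13,0.14],[0.075,-0.098,-0.21]]
    - [-1,[-0.018,-0.13,0.14],[0.0841,-0.1096,-0.2359]]

```text
t: 56.22
tool_pos: [0.5343, 0.0147, 0.2306]
tool_rot: [0.842, -2.668, 0.396]
contact_force: [0.7, 0.1, -0.1]
opening: 0.0856
grip_force: 0.0
```

jog_arm:
  deltas:
    - [-1,[-0.002,-0.02,0.02],[0.011,-0.014,-0.03]]
    - [-1,[-0.005,-0.04,0.04],[0.021,-0.028,-0.06]]
    - [-1,[-0.008,-0.06,0.06],[0.032,-0.042,-0.09]]
    - [-1,[-0.011,-0.08,0.08],[0.043,-0.056,-0.12]]
    - [-1,[-0.014,-0.1,0.1],[0.054,-0.07,-0.15]]
    - [-1,[-0.017,-0.12,0.12],[0.064,-0.084,-0.18]]
    - [-1,[-0.019,-0.133,0.144],[0.075,-0.098,-0.21]]
    - [-1,[-0.019,-0.133,0.144],[0.0841,-0.1096,-0.2359]]

```text
t: 56.88
tool_pos: [0.5267, -0.0383, 0.2883]
tool_rot: [0.222, 3.131, 0.001]
contact_force: [0.0, 0.5, 0.3]
opening: 0.0854
grip_force: 0.0
```

jog_arm:
  deltas:
    - [-1,[-0.001,-0.01,-0.01],[0.014,0.011,-0.03]]
    - [-1,[-0.003,-0.02,-0.02],[0.028,0.021,-0.06]]
    - [-1,[-0.004,-0.035,-0.04],[0.042,0.032,-0.09]]
    - [-1,[-0.006,-0.05,-0.06],[0.056,0.043,-0.12]]
    - [-1,[-0.008,-0.065,-0.08],[0.07,0.054,-0.15]]
    - [-1,[-0.009,-0.08,-0.1],[0.084,0.064,-0.18]]
    - [-1,[-0.01,-0.0865,-0.11],[0.098,0.075,-0.21]]
    - [-1,[-0.01,-0.0865,-0.11],[0.1096,0.0841,-0.2359]]

```text
t: 57.55
tool_pos: [0.5212, -0.0719, 0.2403]
tool_rot: [-1.22, -2.541, -0.457]
contact_force: [0.2, 0.6, -0.3]
opening: 0.0854
grip_force: 0.0
```

jog_arm:
  deltas:
    - [-1,[-0.002,-0.02,-0.02],[0.014,0.011,-0.03]]
    - [-1,[-0.004,-0.04,-0.05],[0.028,0.021,-0.06]]
    - [-1,[-0.006,-0.06,-0.09],[0.042,0.032,-0.09]]
    - [-1,[-0.008,-0.08,-0.13],[0.056,0.043,-0.12]]
    - [-1,[-0.01,-0.0865,-0.17],[0.07,0.054,-0.15]]
    - [-1,[-0.01,-0.0865,-0.21],[0.084,0.064,-0.18]]
    - [-1,[-0.01,-0.0865,-0.25],[0.098,0.075,-0.21]]
    - [-1,[-0.01,-0.0865,-0.26],[0.1096,0.0841,-0.2359]]
    - [-1,[-0.01,-0.0865,-0.26],[0.1096,0.0841,-0.2359]]
    - [-1,[-0.01,-0.0865,-0.26],[0.1096,0.0841,-0.2359]]
    - [-1,[-0.01,-0.0865,-0.26],[0.1096,0.0841,-0.2359]]

```text
t: 58.47
tool_pos: [0.5188, -0.1055, 0.1404]
tool_rot: [-1.891, -1.656, -0.78]
contact_force: [-0.8, -1.1, 0.7]
opening: 0.0856
grip_force: 0.0
```

Run:
```python
from h import *
st();print((SQ.inv()*cur()[1]).as_rotvec(degrees=True).round(1));rel((at(1,1.5,-11),SQ))
im=ctrl.get_image("top");x,y=w2pix([REST],cal("top"))[0].astype(int)
hh=cv2.cvtColor(np.ascontiguousarray(im[y-25:y+25,x-30:x+30]),cv2.COLOR_RGB2HSV);m=(hh[...,0]>95)&(hh[...,0]<130)&(hh[...,1]>70);yy,xx=np.where(m)
print("blue",m.sum(),(xx.mean()+x-30).round(1),(yy.mean()+y-25).round(1))
```

```text
58.4667 rel [ 0.5 -0.7 98.8] F [-0.7 -0.4  1.4] open 0.0856
[ 0.  -0.1  0.1]
shift [0.0271, 0.1963, -0.1902] turn [0.0004, -0.0005, 0.0003] rows>=2.6
blue 0 nan nan<stdin>:5: RuntimeWarning: Mean of empty slice.
  ret = ret.dtype.type(ret / rcount)
```

Run:
```python
from h import *
im=ctrl.get_image("top");C=cal("top")
for q in([0,0],[0,30],[15,-30],[-15,20],[0,-30]):
    P=at(q[0],q[1],7.5);x,y=w2pix([P],C)[0].round().astype(int);print(q,im[y,x].tolist())
s=ctrl.get_image("scene");C=cal("scene")
for q in([0,0],[0,30],[15,-30]):
    P=at(q[0],q[1],7.5);x,y=w2pix([P],C)[0].round().astype(int);print("sc",q,s[y,x].tolist())
```

```text
[0, 0] [216, 156, 65]
[0, 30] [216, 157, 67]
[15, -30] [216, 157, 65]
[-15, 20] [216, 157, 67]
[0, -30] [216, 156, 65]
sc [0, 0] [207, 156, 0]
sc [0, 30] [207, 156, 0]
sc [15, -30] [209, 156, 0]
```

The tile on the easel is the yellow one, glaze out, with uniform colour across the face. I'll grip it and carry it above the setter.

jog_arm:
  deltas:
    - [-1,[0.003,0.02,-0.02],[0,0,0]]
    - [-1,[0.008,0.06,-0.058],[0,0,0]]
    - [-1,[0.014,0.1,-0.097],[0,0,0]]
    - [-1,[0.02,0.15,-0.145],[0,0,0]]
    - [-1,[0.025,0.185,-0.18],[0,0,0]]
    - [-1,[0.027,0.196,-0.19],[0,0,0]]
    - [-1,[0.027,0.196,-0.19],[0,0,0]]
    - [-1,[0.027,0.196,-0.19],[0,0,0]]
    - [1,[0.027,0.196,-0.19],[0,0,0]]
    - [1,[0.027,0.196,-0.19],[0,0,0]]
    - [1,[0.027,0.196,-0.19],[0,0,0]]
    - [1,[0.027,0.196,-0.19],[0,0,0]]

```text
t: 59.62
tool_pos: [0.5311, -0.0283, 0.066]
tool_rot: [-1.893, -1.656, -0.783]
contact_force: [-0.9, -4.2, 4.7]
opening: 0.0584
grip_force: 66.8
```

jog_arm:
  deltas:
    - [1,[-0.003,-0.02,0.02],[0,0,0]]
    - [1,[-0.008,-0.06,0.06],[0,0,0]]
    - [1,[-0.015,-0.11,0.11],[0,0,0]]
    - [1,[-0.021,-0.16,0.161],[0,0,0]]
    - [1,[-0.023,-0.165,0.2],[-0.035,0.005,0]]
    - [1,[-0.025,-0.17,0.25],[-0.07,0.009,0]]
    - [1,[-0.026,-0.179,0.3],[-0.105,0.014,0]]
    - [1,[-0.026,-0.179,0.34],[-0.14,0.018,0]]
    - [1,[-0.026,-0.179,0.351],[-0.175,0.023,0]]
    - [1,[-0.026,-0.179,0.351],[-0.21,0.028,0]]
    - [1,[-0.026,-0.179,0.351],[-0.248,0.033,0]]
    - [1,[-0.026,-0.179,0.351],[-0.248,0.033,0]]

```text
t: 60.62
tool_pos: [0.5195, -0.096, 0.2059]
tool_rot: [2.359, 2.071, -0.004]
contact_force: [0.1, 0.7, -2.0]
opening: 0.0581
grip_force: 66.0
```

jog_arm:
  deltas:
    - [1,[0.01,-0.03,0],[0,0,-0.025]]
    - [1,[0.02,-0.07,0],[0,0,-0.055]]
    - [1,[0.035,-0.12,0],[0,0,-0.09]]
    - [1,[0.05,-0.17,0],[0,0,-0.125]]
    - [1,[0.065,-0.22,0],[0,0,-0.16]]
    - [1,[0.08,-0.27,0],[0,0,-0.195]]
    - [1,[0.095,-0.32,0],[0,0,-0.23]]
    - [1,[0.11,-0.37,0],[0,0,-0.265]]
    - [1,[0.125,-0.42,0],[0,0,-0.3]]
    - [1,[0.14,-0.46,0],[0,0,-0.335]]
    - [1,[0.15,-0.5,0],[0,0,-0.37]]
    - [1,[0.155,-0.52,0],[0,0,-0.405]]

```text
t: 61.62
tool_pos: [0.5805, -0.309, 0.2037]
tool_rot: [-3.128, -0.245, 0.004]
contact_force: [0.3, 0.2, -1.6]
opening: 0.0584
grip_force: 66.0
```

jog_arm:
  deltas:
    - [1,[0.005,-0.015,-0.02],[0,0,-0.03]]
    - [1,[0.0106,-0.03,-0.04],[0,0,-0.06]]
    - [1,[0.0106,-0.03,-0.06],[0,0,-0.07]]
    - [1,[0.0106,-0.03,-0.07],[0,0,-0.07]]
    - [1,[0.0106,-0.03,-0.07],[0,0,-0.07]]
    - [1,[0.0106,-0.03,-0.07],[0,0,-0.07]]
    - [1,[0.0106,-0.03,-0.07],[0,0,-0.07]]

```text
t: 62.2
tool_pos: [0.5856, -0.3186, 0.1773]
tool_rot: [-3.139, 0.086, 0.001]
contact_force: [-0.2, 0.5, -1.7]
opening: 0.0583
grip_force: 65.9
```

Run:
```python
from h import *
w=ctrl.get_image("wrist");cv2.imwrite("pics/w5.png",w[:,:,::-1])
front(13,32,.0165,w,120);ss(.12,0,-93,.1)
```

```text
front x 50.0 at y=0, skew 0.1 deg, side y [-29.4  29.9]
[ 0.5858 -0.3186  0.1776] err mm [0.3 0.4] rot [ 0.06 -0.02  0.15] F [-0.2 -0.4 -2.1] open 0.0582
shift [-0.0007, -0.0011, -0.1441] turn [-0.0004, -0.0001, 0.0008] rows>=1.4
shift [-0.0007, -0.0011, -0.1941] turn [-0.0004, -0.0001, 0.0008] rows>=1.9
```

jog_arm:
  deltas:
    - [1,[0,0,-0.03],[0,0,0]]
    - [1,[-0.001,-0.001,-0.07],[0,0,0.001]]
    - [1,[-0.001,-0.001,-0.12],[0,0,0.001]]
    - [1,[-0.001,-0.001,-0.16],[0,0,0.001]]
    - [1,[-0.001,-0.001,-0.19],[0,0,0.001]]
    - [1,[-0.001,-0.001,-0.2],[0,0,0.001]]
    - [1,[-0.001,-0.001,-0.2],[0,0,0.001]]
    - [1,[-0.001,-0.001,-0.2],[0,0,0.001]]
    - [1,[-0.001,-0.001,-0.2],[0,0,0.001]]

```text
t: 63.0
tool_pos: [0.5861, -0.3193, 0.0985]
tool_rot: [3.14, -0.082, 0.001]
contact_force: [-0.3, 0.5, -2.1]
opening: 0.0582
grip_force: 65.9
```

jog_arm:
  deltas:
    - [1,[0,0,-0.01],[0,0,0]]
    - [1,[0,0,-0.03],[0,0,0]]
    - [1,[0,0,-0.05],[0,0,0]]
    - [1,[0,0,-0.07],[0,0,0]]
    - [1,[0,0,-0.09],[0,0,0]]
    - [1,[0,0,-0.105],[0,0,0]]
    - [1,[0,0,-0.115],[0,0,0]]
    - [1,[0,0,-0.12],[0,0,0]]
    - [1,[0,0,-0.12],[0,0,0]]
    - [1,[0,0,-0.12],[0,0,0]]
    - [1,[0,0,-0.12],[0,0,0]]

```text
t: 63.92
tool_pos: [0.5857, -0.319, 0.0495]
tool_rot: [-3.14, 0.082, 0.001]
contact_force: [0.3, -0.7, -1.6]
opening: 0.0584
grip_force: 65.9
```

```bash
python3 -c "
from h import *
ss(.0435,0,-93)"
```

```text
[ 0.5857 -0.319   0.0495] err mm [ 0.2 -0. ] rot [ 0.04 -0.02 -0.02] F [ 0.3 -0.7 -1.6] open 0.0584
shift [-0.0004, 0.0001, -0.0151] turn [-0.0002, -0.0001, -0.0001] rows>=0.1
```

jog_arm:
  deltas:
    - [1,[0,0,-0.005],[0,0,0]]
    - [1,[0,0,-0.01],[0,0,0]]
    - [1,[0,0,-0.0135],[0,0,0]]
    - [1,[0,0,-0.0135],[0,0,0]]
    - [1,[0,0,-0.0135],[0,0,0]]

```text
t: 64.33
tool_pos: [0.5857, -0.3192, 0.0449]
tool_rot: [-3.14, 0.082, 0.001]
contact_force: [-2.8, 2.3, 5.5]
opening: 0.0584
grip_force: 66.7
```

jog_arm:
  deltas:
    - [0.3,[0,0,0],[0,0,0]]
    - [-1,[0,0,0],[0,0,0]]
    - [-1,[0,0,0],[0,0,0]]
    - [-1,[0,0,0],[0,0,0]]
    - [-1,[0,0,0.05],[0,0,0]]
    - [-1,[0,0,0.13],[0,0,0]]
    - [-1,[0,0,0.23],[0,0,0]]
    - [-1,[0,0,0.32],[0,0,0]]
    - [-1,[0,0,0.38],[0,0,0]]
    - [-1,[0,0,0.38],[0,0,0]]
    - [-1,[0,0,0.38],[0,0,0]]

```text
t: 65.25
tool_pos: [0.5863, -0.3195, 0.1981]
tool_rot: [3.139, -0.082, 0.004]
contact_force: [0.1, 0.1, -0.6]
opening: 0.0857
grip_force: 0.0
```

Run:
```python
from h import *
survey();print(cur()[0])
im=ctrl.get_image("wrist");C=cal("wrist");h=cv2.cvtColor(im,cv2.COLOR_RGB2HSV)
m=cv2.morphologyEx(((h[...,0]>13)&(h[...,0]<32)&(h[...,1]>150)).astype(np.uint8),cv2.MORPH_CLOSE,np.ones((3,3)));m[300:]=0
for b in blob(m,.060,C,900):print("placed",np.round(b[:5],4))
rel(([.4055,-.1725,.1],toolR(-75.8)),([.4055,-.1725,-.0025],toolR(-75.8)))
```

```text
tile [  0.415    0.3317 -11.3434  98.1589  59.0176] (np.float64(168.0), np.float64(251.0))
frame [ 0.4051 -0.173  13.9857 98.2639 58.8703] (np.float64(352.0), np.float64(259.0))
frame [  1.0216  -0.2855 -44.9574 102.0191  54.4738] (np.float64(393.0), np.float64(43.0))
[ 0.58524158 -0.31873005  0.19536323]
placed [ 5.47100e-01 -8.31000e-02  8.30467e+01  9.12371e+01  8.34590e+01]
placed [ 0.584  -0.3184 -2.9005 99.3755 61.0541]
shift [-0.4477, 0.3645, -0.2343] turn [-0.0007, -0.0012, 0.0955] rows>=6.0
shift [-0.4477, 0.3645, -0.4906] turn [-0.0007, -0.0012, 0.0955] rows>=7.3
```

jog_arm:
  deltas:
    - [-1,[-0.03,0.02,0],[0,0,0.01]]
    - [-1,[-0.08,0.06,0],[0,0,0.03]]
    - [-1,[-0.14,0.11,0],[0,0,0.05]]
    - [-1,[-0.2,0.16,0],[0,0,0.07]]
    - [-1,[-0.26,0.21,0],[0,0,0.0955]]
    - [-1,[-0.32,0.26,-0.02],[0,0,0.0955]]
    - [-1,[-0.38,0.31,-0.06],[0,0,0.0955]]
    - [-1,[-0.43,0.35,-0.11],[0,-0.001,0.0955]]
    - [-1,[-0.448,0.3645,-0.17],[0,-0.001,0.0955]]
    - [-1,[-0.448,0.3645,-0.234],[0,-0.001,0.0955]]
    - [-1,[-0.448,0.3645,-0.3],[0,-0.001,0.0955]]
    - [-1,[-0.448,0.3645,-0.36],[0,-0.001,0.0955]]

```text
t: 66.35
tool_pos: [0.4039, -0.1715, 0.0479]
tool_rot: [-3.114, -0.388, 0.002]
contact_force: [1.2, -0.8, 0.4]
opening: 0.0854
grip_force: 0.0
```

jog_arm:
  deltas:
    - [-1,[0,0,-0.03],[0,0,0]]
    - [-1,[0,0,-0.05],[0,0,0]]
    - [-1,[0,0,-0.05],[0,0,0]]
    - [-1,[0,0,-0.05],[0,0,0]]
    - [-1,[0,0,-0.05],[0,0,0]]

```text
t: 66.77
tool_pos: [0.4065, -0.1733, 0.0321]
tool_rot: [-3.117, -0.388, -0.004]
contact_force: [-0.2, -0.8, 0.2]
opening: 0.0851
grip_force: 0.0
```

Run:
```python
from h import *
T=toolR(-75.8);print(cur()[0],(T.inv()*cur()[1]).as_rotvec(degrees=True).round(1));rel(([.4055,-.1725,-.0025],T))
chain(np.array([.4055,-.1725,0]),T,[("up",([.4055,-.1725,.19],T)),("set",(SET+.18*ez,toolR(-93)))])
```

```text
[ 0.40654872 -0.17328049  0.03211003] [ 0.   0.1 -0. ]
shift [-0.0026, 0.002, -0.0865] turn [-0.0003, 0.0008, -0.0] rows>=0.8
up: shift [0.0, 0.0, 0.475] turn [0.0, 0.0, 0.0] rows>=4.6
set: shift [0.45, -0.3662, -0.025] turn [0.0, 0.0, -0.0956] rows>=5.6
```

jog_arm:
  deltas:
    - [-1,[-0.002,0.002,-0.03],[0,0,0]]
    - [-1,[-0.002,0.002,-0.065],[0,0,0]]
    - [-1,[-0.002,0.002,-0.085],[0,0,0]]
    - [-1,[-0.002,0.002,-0.085],[0,0,0]]
    - [-1,[-0.002,0.002,-0.085],[0,0,0]]
    - [1,[-0.002,0.002,-0.085],[0,0,0]]
    - [1,[-0.002,0.002,-0.085],[0,0,0]]
    - [1,[-0.002,0.002,-0.082],[0,0,0]]
    - [1,[-0.002,0.002,-0.08],[0,0,0]]

```text
t: 67.52
tool_pos: [0.4059, -0.1726, 0.0004]
tool_rot: [-3.117, -0.389, -0.005]
contact_force: [-0.2, 0.7, -0.7]
opening: 0.0581
grip_force: 65.9
```

jog_arm:
  deltas:
    - [1,[0,0,0.03],[0,0,0]]
    - [1,[0,0,0.08],[0,0,0]]
    - [1,[0,0,0.16],[0,0,0]]
    - [1,[0,0,0.25],[0,0,0]]
    - [1,[0,0,0.34],[0,0,0]]
    - [1,[0,0,0.42],[0,0,0]]
    - [1,[0,0,0.475],[0,0,0]]
    - [1,[0,0,0.475],[0,0,0]]
    - [1,[0,0,0.475],[0,0,0]]

```text
t: 68.27
tool_pos: [0.4059, -0.1726, 0.1909]
tool_rot: [3.116, 0.388, 0.007]
contact_force: [-0.7, 0.1, -1.8]
opening: 0.0584
grip_force: 66.0
```

jog_arm:
  deltas:
    - [1,[0.02,-0.015,0],[0,0,-0.01]]
    - [1,[0.06,-0.05,0],[0,0,-0.02]]
    - [1,[0.11,-0.09,0],[0,0,-0.04]]
    - [1,[0.17,-0.14,0],[0,0,-0.06]]
    - [1,[0.23,-0.19,0],[0,0,-0.08]]
    - [1,[0.29,-0.24,0],[0,0,-0.0956]]
    - [1,[0.35,-0.285,0],[0,0,-0.0956]]
    - [1,[0.4,-0.325,0],[0,0,-0.0956]]
    - [1,[0.43,-0.35,-0.01],[0,0,-0.0956]]
    - [1,[0.45,-0.366,-0.025],[0,0,-0.0956]]
    - [1,[0.45,-0.366,-0.025],[0,0,-0.0956]]
    - [1,[0.45,-0.366,-0.025],[0,0,-0.0956]]

```text
t: 69.27
tool_pos: [0.5839, -0.3177, 0.1758]
tool_rot: [-3.136, 0.082, 0.005]
contact_force: [-0.9, -0.4, -1.3]
opening: 0.058
grip_force: 65.9
```

jog_arm:
  deltas:
    - [1,[0,0,0],[0,0,0]]
    - [1,[0,0,0],[0,0,0]]
    - [1,[0,0,0],[0,0,0]]

```text
t: 69.52
tool_pos: [0.5849, -0.3181, 0.1797]
tool_rot: [-3.14, 0.082, -0.003]
contact_force: [0.1, 0.6, -0.5]
opening: 0.058
grip_force: 65.9
```

```bash
python3 -c "
from h import *
frontf();ss(.1,0,-93,.061)"
```

```text
frame front x 49.4 [49.1 49.4]
[ 0.585  -0.3182  0.1799] err mm [-0.5  0.8] rot [ 0.04  0.13 -0.01] F [-0.4 -0.1 -0.5] open 0.0578
shift [0.0012, -0.0019, -0.1998] turn [-0.0002, 0.0007, -0.0] rows>=1.9
shift [0.0012, -0.0019, -0.2973] turn [-0.0002, 0.0007, -0.0] rows>=2.9
```

jog_arm:
  deltas:
    - [1,[0.001,-0.001,-0.03],[0,0,0]]
    - [1,[0.002,-0.002,-0.07],[0,0,0]]
    - [1,[0.002,-0.002,-0.12],[0,0,0]]
    - [1,[0.002,-0.002,-0.16],[0,0,0]]
    - [1,[0.002,-0.002,-0.19],[0,0,0]]
    - [1,[0.002,-0.002,-0.2],[0,0,0]]
    - [1,[0.002,-0.002,-0.2],[0,0,0]]
    - [1,[0.002,-0.002,-0.2],[0,0,0]]
    - [1,[0.002,-0.002,-0.2],[0,0,0]]

```text
t: 70.32
tool_pos: [0.5869, -0.3199, 0.101]
tool_rot: [3.14, -0.082, 0.006]
contact_force: [-0.5, 0.3, -0.2]
opening: 0.058
grip_force: 66.0
```

jog_arm:
  deltas:
    - [1,[0,0,-0.01],[0,0,0]]
    - [1,[0,0,-0.03],[0,0,0]]
    - [1,[0,0,-0.05],[0,0,0]]
    - [1,[0,0,-0.07],[0,0,0]]
    - [1,[0,0,-0.085],[0,0,0]]
    - [1,[0,0,-0.094],[0,0,0]]
    - [1,[0,0,-0.094],[0,0,0]]
    - [1,[0,0,-0.094],[0,0,0]]
    - [1,[0,0,-0.094],[0,0,0]]

```text
t: 71.07
tool_pos: [0.5863, -0.3195, 0.0622]
tool_rot: [-3.14, 0.082, -0.004]
contact_force: [-0.3, 0.3, -0.4]
opening: 0.0583
grip_force: 66.0
```

```bash
python3 -c "
from h import *
ss(.058,-.0005,-93)
chain(SET+.2*ez,toolR(-93),[('a',([.55,.02,.2],toolR(-93))),('b',([.415,.333,.06],toolR(-101.3)))])"
```

```text
[ 0.5863 -0.3195  0.0622] err mm [ 0.3 -0.5] rot [0.04 0.14 0.  ] F [-0.3  0.3 -0.4] open 0.0583
shift [-0.0008, 0.0013, -0.0106] turn [-0.0002, 0.0008, 0.0] rows>=0.1
a: shift [-0.0887, 0.8475, 0.0] turn [0.0, 0.0, 0.0] rows>=8.2
b: shift [-0.3375, 0.7825, -0.35] turn [0.0, 0.0, -0.0461] rows>=8.8
```

jog_arm:
  deltas:
    - [1,[0,0,-0.005],[0,0,0]]
    - [1,[-0.001,0.001,-0.009],[0,0,0]]
    - [1,[-0.001,0.001,-0.009],[0,0,0]]
    - [0.3,[-0.001,0.001,-0.009],[0,0,0]]
    - [-1,[-0.001,0.001,-0.008],[0,0,0]]
    - [-1,[-0.001,0.001,-0.008],[0,0,0]]
    - [-1,[-0.001,0.001,-0.008],[0,0,0]]
    - [-1,[-0.001,0.001,0.05],[0,0,0]]
    - [-1,[-0.001,0.001,0.13],[0,0,0]]
    - [-1,[-0.001,0.001,0.22],[0,0,0]]
    - [-1,[-0.001,0.001,0.3],[0,0,0]]
    - [-1,[-0.001,0.001,0.345],[0,0,0]]

```text
t: 72.07
tool_pos: [0.587, -0.3198, 0.2049]
tool_rot: [3.138, -0.082, 0.011]
contact_force: [-0.3, -0.1, 0.4]
opening: 0.0856
grip_force: 0.0
```

jog_arm:
  deltas:
    - [-1,[0,0.02,0],[0,0,0]]
    - [-1,[-0.01,0.07,0],[0,0,0]]
    - [-1,[-0.02,0.14,0],[0,0,0]]
    - [-1,[-0.03,0.22,0],[0,0,0]]
    - [-1,[-0.04,0.31,0],[0,0,0]]
    - [-1,[-0.05,0.4,0],[0,0,0]]
    - [-1,[-0.06,0.49,0],[0,0,0]]
    - [-1,[-0.07,0.58,0],[0,0,0]]
    - [-1,[-0.08,0.67,0],[0,0,0]]
    - [-1,[-0.085,0.76,0],[0,0,0]]
    - [-1,[-0.089,0.85,0],[0,0,0]]

```text
t: 72.98
tool_pos: [0.5485, 0.0231, 0.1982]
tool_rot: [-3.139, 0.082, 0.001]
contact_force: [1.6, -0.5, 0.3]
opening: 0.0854
grip_force: 0.0
```

jog_arm:
  deltas:
    - [-1,[-0.03,0.08,0],[0,0,-0.01]]
    - [-1,[-0.065,0.16,0],[0,0,-0.02]]
    - [-1,[-0.1,0.24,0],[0,0,-0.03]]
    - [-1,[-0.14,0.32,0],[0,0,-0.04]]
    - [-1,[-0.175,0.4,0],[0,0,-0.046]]
    - [-1,[-0.21,0.48,0],[0,0,-0.046]]
    - [-1,[-0.245,0.56,0],[0,0,-0.046]]
    - [-1,[-0.275,0.63,-0.03],[0,0,-0.046]]
    - [-1,[-0.3,0.69,-0.08],[0,0,-0.046]]
    - [-1,[-0.32,0.74,-0.14],[0,0,-0.046]]
    - [-1,[-0.335,0.775,-0.2],[0,0,-0.046]]
    - [-1,[-0.3375,0.7825,-0.26],[0,0,-0.046]]

```text
t: 73.98
tool_pos: [0.4127, 0.3357, 0.0935]
tool_rot: [-3.126, 0.304, -0.0]
contact_force: [-0.1, -0.9, 0.0]
opening: 0.0856
grip_force: 0.0
```

jog_arm:
  deltas:
    - [-1,[0,0,-0.05],[0,0,0]]
    - [-1,[0,0,-0.1],[0,0,0]]
    - [-1,[0,0,-0.12],[0,0,0]]
    - [-1,[0,0,-0.12],[0,0,0]]
    - [-1,[0,0,-0.12],[0,0,0]]
    - [-1,[0,0,-0.12],[0,0,0]]

```text
t: 74.48
tool_pos: [0.4158, 0.3344, 0.0491]
tool_rot: [-3.124, 0.309, -0.005]
contact_force: [-0.7, -0.3, 0.6]
opening: 0.0851
grip_force: 0.0
```

Run:
```python
from fit import *
T=toolR(-101.3);print(cur()[0]);rel(([.415,.333,-.0025],T))
im=survey();s=ctrl.get_image("scene");C=cal("scene")
for z in(.0,):
    for q in([0,0],[.03,0],[-.03,0]):
        P=SET+q[0]*SX+.060*ez;x,y=w2pix([P],C)[0].round().astype(int);print("sc",q,s[y,x].tolist())
C=cal("top")
for q in([0,0],[.025,0],[-.025,0],[.045,0],[-.045,0],[0,.025],[0,-.025]):
    P=SET+q[0]*SX+q[1]*np.array([-SX[1],SX[0],0])+(.074 if max(map(abs,q))>.024 and q not in([.025,0],[-.025,0]) else .06)*ez;x,y=w2pix([P],C)[0].round().astype(int);print("top",q,im[y,x,::-1].tolist())
```

```text
[0.41582568 0.33441605 0.04905723]
shift [-0.0021, -0.0035, -0.1289] turn [-0.0005, 0.0012, -0.0] rows>=1.2
sc [0, 0] [231, 186, 0]
sc [0.03, 0] [229, 235, 244]
sc [-0.03, 0] [232, 187, 0]
top [0, 0] [221, 198, 76]
top [0.025, 0] [222, 197, 75]
top [-0.025, 0] [221, 197, 75]
top [0.045, 0] [221, 225, 229]
top [-0.045, 0] [218, 222, 225]
top [0, 0.025] [217, 221, 224]
top [0, -0.025] [206, 211, 215]
```

jog_arm:
  deltas:
    - [-1,[-0.002,-0.003,-0.03],[0,0.001,0]]
    - [-1,[-0.002,-0.003,-0.07],[0,0.001,0]]
    - [-1,[-0.002,-0.003,-0.11],[0,0.001,0]]
    - [-1,[-0.002,-0.003,-0.127],[0,0.001,0]]
    - [-1,[-0.002,-0.003,-0.127],[0,0.001,0]]
    - [-1,[-0.002,-0.003,-0.127],[0,0.001,0]]
    - [1,[-0.002,-0.003,-0.127],[0,0.001,0]]
    - [1,[-0.002,-0.003,-0.127],[0,0.001,0]]
    - [1,[-0.002,-0.003,-0.124],[0,0.001,0]]
    - [1,[-0.002,-0.003,-0.12],[0,0.001,0]]

```text
t: 75.42
tool_pos: [0.4148, 0.3331, 0.0007]
tool_rot: [-3.125, 0.309, 0.0]
contact_force: [-0.2, -0.2, -1.7]
opening: 0.0578
grip_force: 67.2
```

jog_arm:
  deltas:
    - [1,[0,0,0.03],[0,0,0]]
    - [1,[0,0,0.08],[0,0,0]]
    - [1,[0,0,0.16],[0,0,0]]
    - [1,[0,0,0.25],[0,0,0]]
    - [1,[0,0,0.34],[0,0,0]]
    - [1,[0,0,0.42],[0,0,0]]
    - [1,[0,0,0.49],[0,0,0]]
    - [1,[0,0,0.5],[0,0,0]]
    - [1,[0,0,0.5],[0,0,0]]
    - [1,[0,0,0.5],[0,0,0]]
    - [1,[0,0,0.5],[0,0,0]]

```text
t: 76.33
tool_pos: [0.413, 0.3321, 0.1973]
tool_rot: [3.124, -0.309, -0.007]
contact_force: [-0.3, -0.7, -2.6]
opening: 0.058
grip_force: 67.3
```

Run:
```python
from h import *
p,R=cur();print(p);front(3,16,.0165,None,90)
A=REST+.09*n+.07*ez
chain(p,R,[("lvl",(A,toolR(EY))),("tilt",(at(.7,10,50),SQ)),("near",(at(.7,9,-4),SQ))])
B=p*.45+A*.55;chain(p,R,[("h",(B,toolR(-50))),("lvl",(A,toolR(EY)))])
```

```text
[0.41297336 0.33205574 0.19733233]
front x 50.2 at y=0, skew -0.0 deg, side y [-29.3  30.4]
lvl: shift [0.2657, -1.077, 0.0183] turn [0.0017, -0.0008, 0.521] rows>=13.1
tilt: shift [0.0133, 0.0874, -0.228] turn [0.2479, -0.0326, 0.0] rows>=6.3
near: shift [0.0122, 0.0929, -0.0972] turn [0.0, 0.0, 0.0] rows>=1.3
h: shift [0.1461, -0.5924, 0.01] turn [0.0012, -0.0012, 0.2849] rows>=7.2
lvl: shift [0.1196, -0.4847, 0.0082] turn [0.0, 0.0, 0.2361] rows>=5.9
```

jog_arm:
  deltas:
    - [1,[0.005,-0.02,0.01],[0,0,0.02]]
    - [1,[0.015,-0.06,0.02],[0,0,0.045]]
    - [1,[0.025,-0.11,0.03],[0,0,0.07]]
    - [1,[0.04,-0.17,0.03],[0,0,0.095]]
    - [1,[0.055,-0.23,0.03],[0,0,0.12]]
    - [1,[0.07,-0.29,0.03],[0,0,0.145]]
    - [1,[0.085,-0.35,0.03],[0,0,0.17]]
    - [1,[0.1,-0.41,0.03],[0,0,0.195]]
    - [1,[0.115,-0.47,0.03],[0,0,0.22]]
    - [1,[0.13,-0.53,0.03],[0,0,0.245]]
    - [1,[0.146,-0.592,0.03],[0,0,0.27]]
    - [1,[0.16,-0.65,0.03],[0,0,0.285]]

```text
t: 77.38
tool_pos: [0.4774, 0.0715, 0.2097]
tool_rot: [-2.949, -1.079, 0.008]
contact_force: [1.1, 0.7, -1.6]
opening: 0.0583
grip_force: 67.3
```

jog_arm:
  deltas:
    - [1,[0.015,-0.06,0],[0,0,0.03]]
    - [1,[0.03,-0.12,0],[0,0,0.06]]
    - [1,[0.045,-0.18,0],[0,0,0.09]]
    - [1,[0.06,-0.24,0],[0,0,0.12]]
    - [1,[0.075,-0.3,0],[0,0,0.15]]
    - [1,[0.088,-0.36,0],[0,0,0.18]]
    - [1,[0.1,-0.4,-0.005],[0,0,0.21]]
    - [1,[0.1055,-0.427,-0.01],[0,0,0.236]]
    - [1,[0.1055,-0.427,-0.01],[0,0,0.236]]
    - [1,[0.1055,-0.427,-0.01],[0,0,0.236]]
    - [1,[0.1055,-0.427,-0.01],[0,0,0.236]]

```text
t: 78.3
tool_pos: [0.5198, -0.0972, 0.2067]
tool_rot: [-2.362, -2.069, 0.003]
contact_force: [-0.9, 0.0, -1.1]
opening: 0.0582
grip_force: 67.2
```

jog_arm:
  deltas:
    - [1,[0,0,0],[0.03,-0.004,0]]
    - [1,[0,0,0],[0.07,-0.009,0]]
    - [1,[0,0,0],[0.105,-0.014,0]]
    - [1,[0,0,0],[0.14,-0.018,0]]
    - [1,[0,0,-0.03],[0.175,-0.023,0]]
    - [1,[0,0,-0.08],[0.21,-0.028,0]]
    - [1,[0.004,0.02,-0.13],[0.248,-0.033,0]]
    - [1,[0.008,0.05,-0.18],[0.248,-0.033,0]]
    - [1,[0.013,0.087,-0.22],[0.248,-0.033,0]]
    - [1,[0.013,0.087,-0.228],[0.248,-0.033,0]]
    - [1,[0.013,0.087,-0.228],[0.248,-0.033,0]]
    - [1,[0.013,0.087,-0.228],[0.248,-0.033,0]]

```text
t: 79.3
tool_pos: [0.5261, -0.063, 0.1175]
tool_rot: [-1.889, -1.659, -0.782]
contact_force: [0.5, 0.4, -0.9]
opening: 0.0579
grip_force: 67.2
```

Run:
```python
from h import *
st();print((SQ.inv()*cur()[1]).as_rotvec(degrees=True).round(1));rel((at(.7,8,-3),SQ),(at(.7,8,-10.5),SQ),(at(.7,3.5,-10.5),SQ))
```

```text
79.3 rel [ 2.2 13.6 52.2] F [ 0.4 -0.3 -1. ] open 0.0579
[-0.  -0.1 -0.1]
shift [0.0078, 0.0874, -0.1075] turn [0.0006, 0.0004, -0.0002] rows>=1.3
shift [0.0095, 0.1006, -0.1208] turn [0.0006, 0.0004, -0.0002] rows>=1.5
shift [0.0085, 0.0927, -0.1287] turn [0.0006, 0.0004, -0.0002] rows>=1.5
```

jog_arm:
  deltas:
    - [1,[0.002,0.02,-0.025],[0,0,0]]
    - [1,[0.004,0.045,-0.055],[0,0,0]]
    - [1,[0.006,0.07,-0.085],[0,0,0]]
    - [1,[0.008,0.087,-0.107],[0,0,0]]
    - [1,[0.009,0.094,-0.114],[0,0,0]]
    - [1,[0.0095,0.099,-0.119],[0,0,0]]
    - [1,[0.0095,0.103,-0.123],[0,0,0]]
    - [1,[0.0095,0.103,-0.123],[0,0,0]]
    - [1,[0.0095,0.103,-0.123],[0,0,0]]

```text
t: 80.05
tool_pos: [0.5299, -0.0236, 0.0694]
tool_rot: [-1.889, -1.66, -0.782]
contact_force: [-5.7, -5.8, 4.7]
opening: 0.058
grip_force: 68.3
```

jog_arm:
  deltas:
    - [1,[0,-0.003,-0.003],[0,0,0]]
    - [1,[-0.0005,-0.006,-0.006],[0,0,0]]
    - [1,[-0.001,-0.009,-0.009],[0,0,0]]
    - [1,[-0.001,-0.009,-0.009],[0,0,0]]
    - [1,[-0.001,-0.0115,-0.0115],[0,0,0]]
    - [1,[-0.001,-0.0115,-0.0115],[0,0,0]]
    - [1,[-0.001,-0.0115,-0.0115],[0,0,0]]

```text
t: 80.63
tool_pos: [0.531, -0.0275, 0.0658]
tool_rot: [-1.889, -1.659, -0.788]
contact_force: [-1.3, -1.0, 7.1]
opening: 0.058
grip_force: 68.0
```

Run:
```python
from h import *
st();_,R=cur()
print((SQ.inv()*R).as_rotvec(degrees=True).round(1))
```

```text
80.6333 rel [ 2.3  2.3 -9.7] F [-1.1  4.2  5.8] open 0.058
[-0.2  0.  -0.2]
```

jog_arm:
  deltas:
    - [0.2,[0,0,0],[0,0,0]]
    - [-1,[0,0,0],[0,0,0]]
    - [-1,[0,0,0],[0,0,0]]
    - [-1,[0,0,0],[0,0,0]]
    - [-1,[0,0,0],[0,0,0]]
    - [-1,[-0.005,-0.04,0.04],[0,0,0]]
    - [-1,[-0.012,-0.1,0.1],[0,0,0]]
    - [-1,[-0.02,-0.16,0.16],[0,0,0]]
    - [-1,[-0.027,-0.204,0.206],[0,0,0]]
    - [-1,[-0.027,-0.204,0.206],[0,0,0]]

```text
t: 81.47
tool_pos: [0.5206, -0.1123, 0.1497]
tool_rot: [-1.896, -1.663, -0.788]
contact_force: [0.7, -1.0, 1.2]
opening: 0.0855
grip_force: 0.0
```

jog_arm:
  deltas:
    - [-1,[0,0,0.06],[-0.03,0.004,0]]
    - [-1,[0,0.01,0.12],[-0.06,0.008,0]]
    - [-1,[0.005,0.04,0.18],[-0.095,0.012,0]]
    - [-1,[0.01,0.08,0.23],[-0.13,0.017,0]]
    - [-1,[0.016,0.12,0.27],[-0.165,0.022,0]]
    - [-1,[0.02,0.15,0.275],[-0.2,0.026,0]]
    - [-1,[0.024,0.185,0.275],[-0.23,0.03,0]]
    - [-1,[0.024,0.185,0.275],[-0.25,0.033,0]]

```text
t: 82.13
tool_pos: [0.528, -0.0308, 0.2559]
tool_rot: [2.351, 2.071, -0.009]
contact_force: [0.4, 0.5, 0.5]
opening: 0.0856
grip_force: 0.0
```

jog_arm:
  deltas:
    - [-1,[0.005,0.04,0],[-0.03,0.004,0]]
    - [-1,[0.01,0.08,-0.02],[-0.065,0.009,0]]
    - [-1,[0.016,0.12,-0.05],[-0.1,0.013,0]]
    - [-1,[0.02,0.16,-0.08],[-0.135,0.018,0]]
    - [-1,[0.025,0.2,-0.12],[-0.17,0.022,0]]
    - [-1,[0.03,0.24,-0.16],[-0.205,0.027,0]]
    - [-1,[0.035,0.263,-0.19],[-0.23,0.03,0]]
    - [-1,[0.035,0.263,-0.195],[-0.248,0.033,0]]
    - [-1,[0.035,0.263,-0.195],[-0.248,0.033,0]]
    - [-1,[0.035,0.263,-0.195],[-0.248,0.033,0]]
    - [-1,[0.035,0.263,-0.195],[-0.248,0.033,0]]
    - [-1,[0.035,0.263,-0.195],[-0.248,0.033,0]]

```text
t: 83.13
tool_pos: [0.5424, 0.0705, 0.1786]
tool_rot: [1.886, 1.651, -0.786]
contact_force: [-0.1, -0.3, 0.5]
opening: 0.0855
grip_force: 0.0
```

Run:
```python
from fit import *
st();I=both()
P,R,e,a=fit(I,REST,Ro.from_matrix(np.c_[u,-ex,n]))
B=np.c_[ex,u,n];print("tile mm",((P-REST)@B*1000).round(1),"normal",(R.as_matrix()[:,2]@B).round(3),round(e,1),a)
print((AL.inv()*cur()[1]).as_rotvec(degrees=True).round(1));rel((at(.7,4,0),AL))
chain(at(.7,4,0),AL,[("lift",(at(.7,60,95),AL)),("down",(at(.7,13,4),AL))])
```

```text
83.1333 rel [  0.8 151.9   0.3] F [-0.   0.2  0.6] open 0.0855
tile mm [ 3.2 -2.8 -1.7] normal [-0.03  -0.011  0.999] 30.3 [674, 230]
[-0.  -0.4  0.1]
shift [-0.0344, -0.2583, -0.2623] turn [0.0021, 0.0002, 0.0004] rows>=3.5
lift: shift [-0.009, -0.0684, 0.2669] turn [0.0, 0.0, 0.0] rows>=2.6
down: shift [0.0102, 0.0771, -0.244] turn [0.0, 0.0, 0.0] rows>=2.5
```

jog_arm:
  deltas:
    - [-1,[-0.005,-0.03,-0.03],[0,0,0]]
    - [-1,[-0.012,-0.09,-0.09],[0.001,0,0]]
    - [-1,[-0.02,-0.15,-0.15],[0.001,0,0]]
    - [-1,[-0.028,-0.21,-0.21],[0.001,0,0]]
    - [-1,[-0.034,-0.258,-0.262],[0.002,0,0]]
    - [-1,[-0.034,-0.258,-0.262],[0.002,0,0]]
    - [-1,[-0.034,-0.258,-0.262],[0.002,0,0]]
    - [-1,[-0.034,-0.258,-0.262],[0.002,0,0]]
    - [1,[-0.034,-0.258,-0.262],[0.002,0,0]]
    - [1,[-0.034,-0.258,-0.262],[0.002,0,0]]
    - [1,[-0.034,-0.258,-0.262],[0.002,0,0]]
    - [1,[-0.034,-0.258,-0.262],[0.002,0,0]]

```text
t: 84.23
tool_pos: [0.5299, -0.0312, 0.0743]
tool_rot: [1.887, 1.656, -0.781]
contact_force: [1.4, 4.5, 5.9]
opening: 0.0593
grip_force: 64.5
```

jog_arm:
  deltas:
    - [1,[-0.003,-0.02,0.04],[0,0,0]]
    - [1,[-0.008,-0.06,0.09],[0,0,0]]
    - [1,[-0.01,-0.08,0.16],[0,0,0]]
    - [1,[-0.009,-0.068,0.22],[0,0,0]]
    - [1,[-0.009,-0.068,0.267],[0,0,0]]
    - [1,[-0.009,-0.068,0.267],[0.004,0.028,0.028]]
    - [1,[-0.009,-0.068,0.267],[0.008,0.058,0.059]]
    - [1,[-0.009,-0.068,0.267],[0.012,0.088,0.089]]
    - [1,[-0.009,-0.068,0.267],[0.0155,0.117,0.118]]
    - [1,[-0.009,-0.068,0.267],[0.019,0.146,0.147]]
    - [1,[-0.009,-0.068,0.267],[0.023,0.175,0.177]]
    - [1,[-0.009,-0.068,0.267],[0.027,0.204,0.206]]

```text
t: 85.23
tool_pos: [0.5243, -0.0589, 0.1786]
tool_rot: [1.082, 2.498, -1.086]
contact_force: [0.8, 0.0, -1.8]
opening: 0.0591
grip_force: 64.7
```

jog_arm:
  deltas:
    - [1,[0,0,0],[0.004,0.0292,0.0295]]
    - [1,[0,0,0],[0.0077,0.0584,0.0589]]
    - [1,[0,0,0],[0.0115,0.0876,0.0884]]
    - [1,[0,0,0],[0.0154,0.1169,0.1179]]
    - [1,[0,0,0],[0.0192,0.1461,0.1473]]
    - [1,[0,0,0],[0.0231,0.1753,0.1768]]
    - [1,[0,0,0],[0.0269,0.2045,0.2062]]
    - [1,[0,0,0],[0.0308,0.2337,0.2357]]
    - [1,[0,0,0],[0.0347,0.2629,0.2652]]
    - [1,[0,0,0],[0.0385,0.2921,0.2946]]
    - [1,[0,0,0],[0.0424,0.3213,0.3241]]
    - [1,[0,0,0],[0.0424,0.3213,0.3241]]

```text
t: 86.23
tool_pos: [0.5243, -0.0589, 0.1786]
tool_rot: [0.806, -2.51, 0.986]
contact_force: [-0.1, -1.0, -2.6]
opening: 0.0593
grip_force: 64.7
```

jog_arm:
  deltas:
    - [1,[0,0,0],[0.004,0.0292,0.0295]]
    - [1,[0,0,0],[0.0077,0.0584,0.0589]]
    - [1,[0,0,0],[0.0115,0.0876,0.0884]]
    - [1,[0,0,0],[0.0154,0.1169,0.1179]]
    - [1,[0,0,0],[0.0192,0.1461,0.1473]]
    - [1,[0,0,0],[0.0238,0.1758,0.1769]]
    - [1,[0,0,0],[0.0238,0.184,0.185]]
    - [1,[0,0,0],[0.0238,0.184,0.185]]
    - [1,[0,0,0],[0.0238,0.184,0.185]]

```text
t: 86.98
tool_pos: [0.5244, -0.0591, 0.1788]
tool_rot: [1.624, -1.859, 0.674]
contact_force: [0.7, -0.1, -1.8]
opening: 0.0593
grip_force: 64.7
```

jog_arm:
  deltas:
    - [1,[0.002,0.01,-0.04],[0,0,0]]
    - [1,[0.004,0.02,-0.1],[0,0,0]]
    - [1,[0.006,0.035,-0.16],[0,0,0]]
    - [1,[0.008,0.05,-0.21],[0,0,0]]
    - [1,[0.01,0.065,-0.23],[0,0,0]]
    - [1,[0.011,0.077,-0.244],[0,0,0]]
    - [1,[0.011,0.077,-0.244],[0,0,0]]
    - [1,[0.011,0.077,-0.244],[0,0,0]]
    - [1,[0.011,0.077,-0.244],[0,0,0]]

```text
t: 87.73
tool_pos: [0.5301, -0.0285, 0.0831]
tool_rot: [1.625, -1.859, 0.677]
contact_force: [-0.6, 0.4, -1.5]
opening: 0.0594
grip_force: 64.8
```

Run:
```python
from h import *
print("grip rel",((np.array([.5296,-.0314,.074])-REST)@np.c_[ex,u,n]*1000).round(1))
st();print((fl(180).inv()*cur()[1]).as_rotvec(degrees=True).round(1))
rel((at(1,13,-.2),fl(180)),(at(1,4,-.2),fl(180)))
```

```text
grip rel [ 1.5  5.3 -1.1]
87.7333 rel [ 1.6 13.8  3.3] F [-0.6 -0.8 -1.3] open 0.0594
[ 0.1 -0.   0.2]
shift [-0.0008, 0.0049, -0.0075] turn [0.0, 0.0013, 0.0006] rows>=0.1
shift [-0.0029, -0.0109, -0.0234] turn [0.0, 0.0013, 0.0006] rows>=0.2
```

jog_arm:
  deltas:
    - [1,[-0.001,0.003,-0.004],[0,0.001,0]]
    - [1,[-0.001,0.005,-0.0075],[0,0.001,0]]
    - [1,[-0.001,0.002,-0.0105],[0,0.001,0]]
    - [1,[-0.001,-0.001,-0.0135],[0,0.001,0]]
    - [1,[-0.002,-0.004,-0.0165],[0,0.001,0]]
    - [1,[-0.002,-0.007,-0.02],[0,0.001,0]]
    - [1,[-0.003,-0.0105,-0.024],[0,0.001,0]]
    - [1,[-0.003,-0.0105,-0.024],[0,0.001,0]]
    - [1,[-0.003,-0.0105,-0.024],[0,0.001,0]]
    - [1,[-0.003,-0.0105,-0.024],[0,0.001,0]]

```text
t: 88.57
tool_pos: [0.5283, -0.031, 0.0745]
tool_rot: [1.624, -1.858, 0.671]
contact_force: [-5.8, 13.6, 10.6]
opening: 0.0589
grip_force: 66.6
```

Run:
```python
from h import *
st()
```

```text
88.5667 rel [ 0.1  5.8 -0.8] F [-7.5 16.5 -1.5] open 0.0589
```

jog_arm:
  deltas:
    - [1,[0,0.004,-0.002],[0,0,0]]
    - [1,[0,0.004,-0.002],[0,0,0]]
    - [1,[0,0.004,-0.002],[0,0,0]]

```text
t: 88.82
tool_pos: [0.5284, -0.0306, 0.0741]
tool_rot: [1.622, -1.856, 0.674]
contact_force: [-4.8, 7.6, 10.6]
opening: 0.0594
grip_force: 66.1
```

jog_arm:
  deltas:
    - [0.2,[0,0,0],[0,0,0]]
    - [-1,[0,0,0],[0,0,0]]
    - [-1,[0,0,0],[0,0,0]]
    - [-1,[0,0,0],[0,0,0]]
    - [-1,[0,0,0],[0,0,0]]
    - [-1,[0.005,0.04,0.04],[0,0,0]]
    - [-1,[0.013,0.1,0.1],[0,0,0]]
    - [-1,[0.02,0.17,0.17],[0,0,0]]
    - [-1,[0.03,0.23,0.23],[0,0,0]]
    - [-1,[0.033,0.253,0.257],[0,0,0]]
    - [-1,[0.033,0.253,0.257],[0,0,0]]

```text
t: 89.73
tool_pos: [0.5432, 0.0719, 0.1772]
tool_rot: [1.628, -1.859, 0.677]
contact_force: [0.4, -0.2, -0.8]
opening: 0.0857
grip_force: 0.0
```

jog_arm:
  deltas:
    - [-1,[-0.002,-0.01,0.02],[0.01,-0.013,-0.028]]
    - [-1,[-0.004,-0.03,0.04],[0.021,-0.027,-0.058]]
    - [-1,[-0.007,-0.05,0.06],[0.032,-0.042,-0.09]]
    - [-1,[-0.01,-0.07,0.08],[0.043,-0.056,-0.12]]
    - [-1,[-0.013,-0.09,0.1],[0.054,-0.07,-0.15]]
    - [-1,[-0.016,-0.11,0.12],[0.064,-0.084,-0.18]]
    - [-1,[-0.018,-0.13,0.14],[0.075,-0.098,-0.21]]
    - [-1,[-0.018,-0.13,0.14],[0.0841,-0.1096,-0.2359]]

```text
t: 90.4
tool_pos: [0.5335, 0.0155, 0.2298]
tool_rot: [0.844, -2.666, 0.392]
contact_force: [0.9, 0.7, 0.2]
opening: 0.0853
grip_force: 0.0
```

jog_arm:
  deltas:
    - [-1,[-0.002,-0.02,0.02],[0.011,-0.014,-0.03]]
    - [-1,[-0.005,-0.04,0.04],[0.021,-0.028,-0.06]]
    - [-1,[-0.008,-0.06,0.06],[0.032,-0.042,-0.09]]
    - [-1,[-0.011,-0.08,0.08],[0.043,-0.056,-0.12]]
    - [-1,[-0.014,-0.1,0.1],[0.054,-0.07,-0.15]]
    - [-1,[-0.017,-0.12,0.12],[0.064,-0.084,-0.18]]
    - [-1,[-0.019,-0.133,0.144],[0.075,-0.098,-0.21]]
    - [-1,[-0.019,-0.133,0.144],[0.0841,-0.1096,-0.2359]]

```text
t: 91.07
tool_pos: [0.5259, -0.0375, 0.2874]
tool_rot: [0.218, 3.133, 0.005]
contact_force: [0.2, 0.2, -0.6]
opening: 0.0852
grip_force: 0.0
```

jog_arm:
  deltas:
    - [-1,[-0.001,-0.01,-0.01],[0.014,0.011,-0.03]]
    - [-1,[-0.003,-0.02,-0.02],[0.028,0.021,-0.06]]
    - [-1,[-0.004,-0.035,-0.04],[0.042,0.032,-0.09]]
    - [-1,[-0.006,-0.05,-0.06],[0.056,0.043,-0.12]]
    - [-1,[-0.008,-0.065,-0.08],[0.07,0.054,-0.15]]
    - [-1,[-0.009,-0.08,-0.1],[0.084,0.064,-0.18]]
    - [-1,[-0.01,-0.0865,-0.11],[0.098,0.075,-0.21]]
    - [-1,[-0.01,-0.0865,-0.11],[0.1096,0.0841,-0.2359]]

```text
t: 91.73
tool_pos: [0.5204, -0.0711, 0.2395]
tool_rot: [-1.218, -2.542, -0.461]
contact_force: [-0.1, 0.3, -0.7]
opening: 0.0856
grip_force: 0.0
```

jog_arm:
  deltas:
    - [-1,[-0.002,-0.02,-0.02],[0.014,0.011,-0.03]]
    - [-1,[-0.004,-0.04,-0.05],[0.028,0.021,-0.06]]
    - [-1,[-0.006,-0.06,-0.09],[0.042,0.032,-0.09]]
    - [-1,[-0.008,-0.08,-0.13],[0.056,0.043,-0.12]]
    - [-1,[-0.01,-0.0865,-0.17],[0.07,0.054,-0.15]]
    - [-1,[-0.01,-0.0865,-0.21],[0.084,0.064,-0.18]]
    - [-1,[-0.01,-0.0865,-0.25],[0.098,0.075,-0.21]]
    - [-1,[-0.01,-0.0865,-0.26],[0.1096,0.0841,-0.2359]]
    - [-1,[-0.01,-0.0865,-0.26],[0.1096,0.0841,-0.2359]]
    - [-1,[-0.01,-0.0865,-0.26],[0.1096,0.0841,-0.2359]]
    - [-1,[-0.01,-0.0865,-0.26],[0.1096,0.0841,-0.2359]]

```text
t: 92.65
tool_pos: [0.5181, -0.1048, 0.1396]
tool_rot: [-1.89, -1.657, -0.785]
contact_force: [0.6, -0.2, 0.4]
opening: 0.0849
grip_force: 0.0
```

Run:
```python
from h import *
st();print((SQ.inv()*cur()[1]).as_rotvec(degrees=True).round(1));rel((at(1,1.5,-11),SQ))
im=ctrl.get_image("top");C=cal("top");x,y=w2pix([REST],C)[0].astype(int)
for q in([0,0],[0,40],[15,-40],[-15,20]):
    a,b=w2pix([at(q[0],q[1],7.5)],C)[0].round().astype(int);print(q,im[b,a].tolist())
hh=cv2.cvtColor(np.ascontiguousarray(im[y-25:y+25,x-30:x+30]),cv2.COLOR_RGB2HSV);m=(hh[...,0]>95)&(hh[...,0]<130)&(hh[...,1]>70);yy,xx=np.where(m)
print("blue",m.sum(),(xx.mean()+x-30).round(1),(yy.mean()+y-25).round(1),"(green was 550 at 305.6 210.1)")
```

```text
92.65 rel [-0.4 -0.8 97.8] F [0.6 0.2 0.4] open 0.0849
[-0.1 -0.  -0. ]
shift [0.029, 0.1943, -0.1882] turn [0.0002, 0.0007, 0.0004] rows>=2.6
[0, 0] [86, 113, 134]
[0, 40] [84, 108, 127]
[15, -40] [82, 110, 130]
[-15, 20] [83, 108, 128]
blue 509 305.4 210.8 (green was 550 at 305.6 210.1)
```

The blue tile is seated, glaze out. I'll grip it and carry it above the setter.

jog_arm:
  deltas:
    - [-1,[0.003,0.02,-0.02],[0,0,0]]
    - [-1,[0.009,0.06,-0.058],[0,0,0]]
    - [-1,[0.016,0.1,-0.097],[0,0,0]]
    - [-1,[0.022,0.15,-0.145],[0,0,0]]
    - [-1,[0.027,0.183,-0.178],[0,0,0]]
    - [-1,[0.029,0.194,-0.188],[0,0,0]]
    - [-1,[0.029,0.194,-0.188],[0,0,0]]
    - [-1,[0.029,0.194,-0.188],[0,0,0]]
    - [1,[0.029,0.194,-0.188],[0,0,0]]
    - [1,[0.029,0.194,-0.188],[0,0,0]]
    - [1,[0.029,0.194,-0.188],[0,0,0]]
    - [1,[0.029,0.194,-0.188],[0,0,0]]

```text
t: 93.7
tool_pos: [0.5311, -0.0283, 0.066]
tool_rot: [-1.892, -1.658, -0.787]
contact_force: [-1.1, -4.0, 5.1]
opening: 0.0582
grip_force: 66.6
```

jog_arm:
  deltas:
    - [1,[-0.003,-0.02,0.02],[0,0,0]]
    - [1,[-0.008,-0.06,0.06],[0,0,0]]
    - [1,[-0.015,-0.11,0.11],[0,0,0]]
    - [1,[-0.021,-0.16,0.161],[0,0,0]]
    - [1,[-0.023,-0.165,0.2],[-0.035,0.005,0]]
    - [1,[-0.025,-0.17,0.25],[-0.07,0.009,0]]
    - [1,[-0.026,-0.179,0.3],[-0.105,0.014,0]]
    - [1,[-0.026,-0.179,0.34],[-0.14,0.018,0]]
    - [1,[-0.026,-0.179,0.351],[-0.175,0.023,0]]
    - [1,[-0.026,-0.179,0.351],[-0.21,0.028,0]]
    - [1,[-0.026,-0.179,0.351],[-0.248,0.033,0]]
    - [1,[-0.026,-0.179,0.351],[-0.248,0.033,0]]

```text
t: 94.7
tool_pos: [0.5196, -0.096, 0.2059]
tool_rot: [2.356, 2.073, -0.0]
contact_force: [-0.3, 0.4, -0.9]
opening: 0.0579
grip_force: 65.9
```

jog_arm:
  deltas:
    - [1,[0.01,-0.03,0],[0,0,-0.025]]
    - [1,[0.02,-0.07,0],[0,0,-0.055]]
    - [1,[0.035,-0.12,0],[0,0,-0.09]]
    - [1,[0.05,-0.17,0],[0,0,-0.125]]
    - [1,[0.065,-0.22,0],[0,0,-0.16]]
    - [1,[0.08,-0.27,0],[0,0,-0.195]]
    - [1,[0.095,-0.32,0],[0,0,-0.23]]
    - [1,[0.11,-0.37,0],[0,0,-0.265]]
    - [1,[0.125,-0.42,0],[0,0,-0.3]]
    - [1,[0.14,-0.46,0],[0,0,-0.335]]
    - [1,[0.15,-0.5,0],[0,0,-0.37]]
    - [1,[0.155,-0.52,0],[0,0,-0.405]]

```text
t: 95.7
tool_pos: [0.5805, -0.309, 0.2037]
tool_rot: [-3.131, -0.249, 0.002]
contact_force: [0.2, 0.0, -2.7]
opening: 0.0583
grip_force: 65.9
```

jog_arm:
  deltas:
    - [1,[0.005,-0.015,-0.02],[0,0,-0.03]]
    - [1,[0.0106,-0.03,-0.04],[0,0,-0.06]]
    - [1,[0.0106,-0.03,-0.06],[0,0,-0.07]]
    - [1,[0.0106,-0.03,-0.07],[0,0,-0.07]]
    - [1,[0.0106,-0.03,-0.07],[0,0,-0.07]]
    - [1,[0.0106,-0.03,-0.07],[0,0,-0.07]]
    - [1,[0.0106,-0.03,-0.07],[0,0,-0.07]]
    - [1,[0.0106,-0.03,-0.07],[0,0,-0.07]]

```text
t: 96.37
tool_pos: [0.5859, -0.3185, 0.1777]
tool_rot: [3.139, -0.082, 0.001]
contact_force: [-0.8, -0.5, -1.4]
opening: 0.0582
grip_force: 65.8
```

Run:
```python
from h import *
w=ctrl.get_image("wrist");cv2.imwrite("pics/w6.png",w[:,:,::-1])
front(90,130,.0165,w,60);ss(.1,0,-93,.0725)
```

```text
front x 49.3 at y=0, skew 0.0 deg, side y [-29.1  30. ]
[ 0.586  -0.3185  0.1778] err mm [0.5 0.5] rot [-0.11  0.04  0.  ] F [ 0.1  0.5 -1.7] open 0.0583
shift [-0.0012, -0.0014, -0.1944] turn [0.0006, 0.0002, 0.0] rows>=1.9
shift [-0.0012, -0.0014, -0.2631] turn [0.0006, 0.0002, 0.0] rows>=2.5
```

jog_arm:
  deltas:
    - [1,[0,0,-0.03],[0,0,0]]
    - [1,[0.0005,-0.001,-0.07],[0,0,0]]
    - [1,[0.0005,-0.001,-0.11],[0,0,0]]
    - [1,[0.0005,-0.001,-0.15],[0,0,0]]
    - [1,[0.0005,-0.001,-0.175],[0,0,0]]
    - [1,[0.0005,-0.001,-0.185],[0,0,0]]
    - [1,[0.0005,-0.001,-0.185],[0,0,0]]
    - [1,[0.0005,-0.001,-0.185],[0,0,0]]
    - [1,[0.0005,-0.001,-0.185],[0,0,0]]

```text
t: 97.17
tool_pos: [0.5867, -0.3193, 0.1043]
tool_rot: [3.138, -0.083, 0.002]
contact_force: [0.8, -0.7, -0.7]
opening: 0.0583
grip_force: 65.9
```

jog_arm:
  deltas:
    - [1,[0,0,-0.01],[0,0,0]]
    - [1,[0,0,-0.025],[0,0,0]]
    - [1,[0,0,-0.04],[0,0,0]]
    - [1,[0,0,-0.055],[0,0,0]]
    - [1,[0,0,-0.065],[0,0,0]]
    - [1,[0,0,-0.065],[0,0,0]]
    - [1,[0,0,-0.065],[0,0,0]]
    - [1,[0,0,-0.065],[0,0,0]]

```text
t: 97.83
tool_pos: [0.586, -0.3189, 0.077]
tool_rot: [3.139, -0.083, -0.0]
contact_force: [-0.7, 0.6, -2.0]
opening: 0.0581
grip_force: 65.9
```

```bash
python3 -c "
from h import *
ss(.0735,-.0007,-93)"
```

```text
[ 0.586  -0.3189  0.077 ] err mm [-0.2  0.2] rot [-0.09 -0.01  0.03] F [-0.7  0.6 -2. ] open 0.0581
shift [0.0004, -0.0004, -0.0088] turn [0.0005, -0.0001, 0.0002] rows>=0.1
```

Aligned within 0.2 mm, so I'll set it down, release, retreat upward and back off.

jog_arm:
  deltas:
    - [1,[0,0,-0.003],[0,0,0]]
    - [1,[0,0,-0.006],[0,0,0]]
    - [1,[0,0,-0.0085],[0,0,0]]
    - [1,[0,0,-0.0085],[0,0,0]]
    - [1,[0,0,-0.0085],[0,0,0]]

```text
t: 98.25
tool_pos: [0.5861, -0.319, 0.074]
tool_rot: [3.139, -0.083, 0.0]
contact_force: [-0.9, -0.9, 0.9]
opening: 0.0582
grip_force: 66.0
```

jog_arm:
  deltas:
    - [0.3,[0,0,0],[0,0,0]]
    - [-1,[0,0,0],[0,0,0]]
    - [-1,[0,0,0],[0,0,0]]
    - [-1,[0,0,0],[0,0,0]]
    - [-1,[0,0,0.05],[0,0,0]]
    - [-1,[0,0,0.13],[0,0,0]]
    - [-1,[0,0,0.22],[0,0,0]]
    - [-1,[0,0,0.3],[0,0,0]]
    - [-1,[-0.1,0,0.35],[0,0,0]]
    - [-1,[-0.2,0,0.38],[0,0,0]]
    - [-1,[-0.2,0,0.38],[0,0,0]]
    - [-1,[-0.2,0,0.38],[0,0,0]]

```text
t: 99.25
tool_pos: [0.5051, -0.3192, 0.2272]
tool_rot: [3.137, -0.085, 0.003]
contact_force: [0.6, 1.0, -0.2]
opening: 0.0855
grip_force: 0.0
```

Run:
```python
from h import *
p,_=cur();print(p)
w=ctrl.get_image("wrist");C=cal("wrist");h=cv2.cvtColor(w,cv2.COLOR_RGB2HSV)
m=cv2.morphologyEx(((h[...,0]>90)&(h[...,0]<130)&(h[...,1]>60)).astype(np.uint8),cv2.MORPH_CLOSE,np.ones((3,3)));m[300:]=0
for b in blob(m,.089,C,900):print("placed",np.round(b[:5],4))
s=ctrl.get_image("scene")[:,:,::-1];x,y=w2pix([SET+.05*ez],cal("scene"))[0].astype(int)
t=ctrl.get_image("top")[:,:,::-1]
cv2.imwrite("pics/fin.png",np.hstack([cv2.resize(s[y-45:y+45,x-45:x+45],(400,400),interpolation=0),cv2.resize(t[60:360,130:530],(400,400))]))
```

```text
[ 0.50507445 -0.31918717  0.22715198]
placed [ 0.586  -0.3186 -3.1725 99.4458 59.8884]
```

View pics/fin.png

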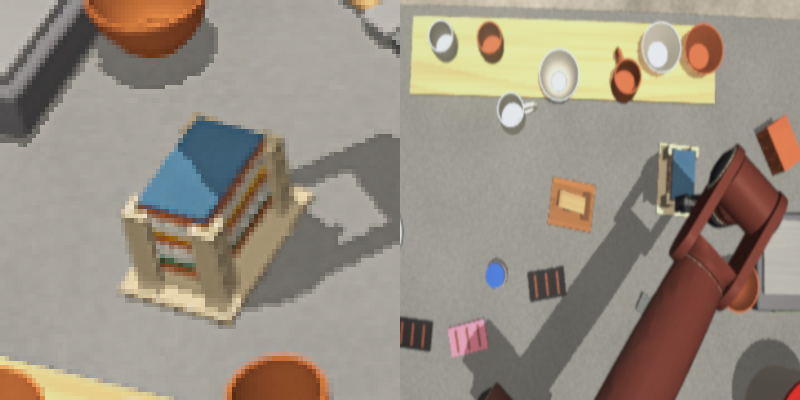

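The stack stands squarely in the pocket at about (200,200) in the left crop: green, frame, yellow, frame, then blue on top, all glaze up. The other objects look undisturbed. I'm handing it in.

```bash
python3 -c "
from station import ctrl
print(ctrl.finish_job())"
```

```text
the job is handed in; nothing more can be done
None
```

The job is handed in at about 99 s: all three tiles are glaze side up and square in the setter (green, then yellow, then blue on top) with one frame between each; no verdict came back.

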